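# Stroke test of a loaded slide

### The arm

A 6-joint arm with a two-finger parallel gripper is mounted at the origin on a cart in front of the work surface, level with it; the furniture and walls round the work are solid. World frame = base frame: x ahead of the robot, y to its left, z up, the work surface at z = 0. Lengths are in m, angles in rad, forces in N, time in s.
With the tool pointing down it reaches from about 0.325 to 0.775 m from the base axis. Payload 5.5 kg.
Tool frame: the origin (TCP) lies on the centre line of the jaws, within the pads' length; the fingertips stand 25 mm ahead of it and the grasp point (between the pads) lies 6 mm ahead of it (ctrl.nose_length is the distance from the TCP to the fingertips, in m); z points along the fingers, x is the direction in which the jaws open and shut, and the axes are right-handed (so a half turn about z gives the same grasp; the last joint's range is limited). The gripper opens to 85 mm and grips with 20 to 120 N. Pads are 22 mm wide; open, the fingers measure 114 mm over their backs; the gripper's body (76 mm by 85 mm) begins 54 mm behind the grasp point. The pads swing forward as they close: fully open they stand 13 mm farther back than shut.
Start: joints at [-1.251, 0.091, 1.231, -0, 1.82, -0.057], TCP at [0.221, -0.558, 0.256] pointing down, gripper open.
Joint ranges: [-2.87, 2.87], [-0.86, 2.18], [0.17, 2.46], [-1.51, 4.65], [0.06, 2.69], [-2.65, 2.65]. Speed limits (rad/s): [2.57, 2.57, 3.01, 3.14, 3.14, 3.14].

### API

Orientations are given as a unit quaternion [x, y, z, w].
In Python, from cell import ctrl gives the robot as it stands.
- The arm moves only by the shell command python3 -m handwheel 'ROWS' [OPENING] [FORCE]. ROWS is JSON, a list of rows, each a list of 6 numbers: the shift along the world's x, y, z in m, then the turn, a rotation vector about the world's x, y, z in rad. In form: [[tx, ty, tz, rx, ry, rz], ...]. A call has 1 to 5 rows; each row shifts and turns the commanded pose from where the row before left it; what a row does not reach is not made up. A row lasts 1/12 s, in which the tool goes at most 41.7 mm and 7.16 degrees, less where a joint would pass 70% of its speed; a pose out of reach is approached as far as the arm can. A call is refused whole if a number of a shift passes 0.0417 or a number of a turn 0.125, either way. A call with a gripper value outside its range is refused whole. OPENING is the closure in counts, from 0 (fully open) to 255 (shut), set as the call begins (- or left out, the last holds). The fingers move at their own pace and stop on an object; FORCE is the grip in N (left out, the last holds). Time passes only in rows, so rows that do not move let the fingers close. It gives the time, the measured TCP pose, the force and the opening at its end, in the units of the state.
- ctrl.state(): the state, without advancing time (a new reading comes with each control period).
- ctrl.camera(name): name is "side" or "top"; returns the picture (480x640x3 uint8, red, green, blue); there is no depth.
- ctrl.get_calibration(name): a dict with "mtx" (3x3 intrinsics, pixels), "T" (4x4, takes a point from camera to world coordinates). Camera axes: x right, y up, looking along -z (the intrinsics and any distortion apply to the point x, -y, -z); pixel columns grow to the right and rows downward; lengths in m; the calibration is good to about 2 mm. A picture is of the moment at which its call begins. get_calibration takes no time and is no camera call.
- ctrl.finish_job(): hands the job in, once; it reports no verdict.
The state is a dict: "clock": time; "qpos": joint angles; "joint_vel": joint speeds; "effort": joint torques, N m; "position": TCP position; "ee_rot": TCP orientation; "ft_force": force on the tool from outside, world axes, zero at the start; "ft_torque": the same for the moment, N m; "width": opening from 0.0 (shut) to 1.0 (fully open).
Only numpy, scipy, OpenCV 4.12 (cv2) and the standard library are available. Lean on these libraries where they do the work, as an engineer would, in place of code of your own. Each camera call takes 0.05 s, during which the arm holds its last target.

### The job

Test the small linear slide for sticky spots under load. With the carriage still locked, set every loose T-nut flat in the carriage's load tray; then seat the T-handled hex key fully in the lock screw's socket, turn the screw counter-clockwise to its stop, take the key out, and move the loaded carriage slowly (about 0.05 m/s) by its pull tab through its full travel, all the way to the near stop and all the way back to the far stop. Then lock the screw again with the seated key, put the key back upright in its stand and put every T-nut away in the parts tray at the left edge of the bench, leaving the spanner and the collet alone.

Things in the scene. Friction and masses are not known exactly. Their poses are not given: they have to be found in the camera images.
- slide_unit: linear slide unit fixed on the bench: base plate 240 x 72 x 12 mm with a rail along its x axis and a dark end stop at each end; origin on the bench under the middle of the base plate; its +x points away from the robot (far), +y to the left. The lock screw stands on an ear of the base on the right (-y) side
- carriage (a joint): position of the carriage along the rail, m: 0 at the far stop (parked), 0.12 at the near stop (towards the robot). Rubs with about 3 N; stays where it is left. While the lock screw is locked it can move only about 4 mm
- load_tray (a point): centre of the floor of the steel load tray on the carriage (moves with it; axes as the slide unit): inside 110 (x) x 88 (y) mm, lip 5 mm high, floor 46 mm above the bench. The pull tab stands in it at its left side
- tab_top (a point): top centre of the carriage's dark upright pull tab: 12 mm thick along the rail (x), 18 mm wide (y), rising 48 mm above the tray floor; it stands at x 0, y +36 mm from the tray's centre
- lock_screw (a joint): angle of the lock screw, rad: 0 locked (clockwise stop; its cam lobe points left at the rail and blocks a lug of the carriage), 1.25 free (counter-clockwise stop, seen from above). Needs about 0.1 N m; stays where it is left. It can be locked only with the carriage parked at the far stop
- socket_floor (a point): centre of the floor of the hexagon socket in the lock screw's 30 mm round dark head, 31 mm above the bench; z up, turns with the screw. The socket is 15.2 mm across flats, 18 mm deep (mouth 49 mm above the bench) with a 4 mm bevel at the mouth; its flats face along the point's x axis and every 60 degrees from it
- tee_key: T-handled hex key standing upright in its stand: origin at the centre of its lower end, z up along the shaft; hexagon 14 mm across flats on the lowest 40 mm (flats face along its x axis and every 60 degrees from it), a 30 mm collar at 40-46 mm, a 12 mm round shaft above, and on top a black cross bar 80 mm long (x), 16 mm wide (y), from 76 to 94 mm height. 0.16 kg
- key_tip (a point): centre of the lower end of the hex key (same as the origin of the key)
- key_stand: dark steel block 48 x 48 x 48 mm fixed on the bench, origin at the centre of its underside; a round hole of about 22 mm in the middle of its top, 44 mm deep. A spindle head 120 mm wide with an arbor 250 mm high stands fixed on the bench beyond it, round x = 0.49, y = 0.20, and a pipe stand 258 mm high round x = 0.37, y = -0.10: carry things above or round them. The key stands in it with the collar resting on the block's top, so its lower end is then 8 mm above the bench
- nut_0: loose T-nut, 28 x 28 x 18 mm steel block, 0.07 kg, origin at the centre of its underside; its sides across y are upright only for the lowest 9 mm and narrow above, so grip it across its flat end faces, 28 mm apart along its x axis. Two or three of the nuts are there, on the bench at the right
- nut_1: another such T-nut. Between the nuts and the slide lies a long wooden case 60 mm high (its right side at y = -0.28), and nearer the robot a heap of T-bolts (x below 0.515 and y below -0.39 up to 43 mm high; x below 0.495, y -0.47 to -0.35 up to 88 mm)
- nut_2: another such T-nut
- parts_tray: low open steel tray fixed near the left edge of the bench, outside 104 (x) x 100 (y) x 11 mm high, wall and floor 3 mm; origin at the centre of its underside
- collet: bystander: tapered steel collet 33 mm wide, 46 mm high, standing upright
- spanner: bystander: small open-end spanner 154 x 31 x 8 mm, lying

How it is judged:
By the outcome, as a careful person would: the job done as asked, in the order asked, and still so for the second after the job is handed in, with the robot touching nothing.
Of nut_0, nut_1, nut_2 only 2 to 3 are there at a start; the rules pass over those that are not, and their reading is None.
At some moment in a run one of nut_0, nut_1, nut_2 may be knocked a few centimetres aside while the robot is not near it.
It also fails if it takes over 210 s, if anything falls off the work surface, if the arm or the gripper's body presses on something with over 40 N, if the wrist force passes 120 N, or if a joint passes its speed limit or range.

## Working session

There is one attempt and no reset: what is moved stays moved. The work goes in short steps, Python scripts to look and compute and a shell command to move; the robot and the scene stay as the last step left them, time stands still between calls to the robot, and variables do not carry over. Pictures are saved under pics/ and viewed, and the job is handed in when it is done.

```bash
ls -la; mkdir -p pics
cat > h.py <<'E'
import numpy as np, cv2
from cell import ctrl
def snap(name,fn):
    im=ctrl.camera(name); cv2.imwrite('pics/'+fn,im[:,:,::-1]); return im
def ray(name,u,v):
    c=ctrl.get_calibration(name); K=np.array(c['mtx']);T=np.array(c['T'])
    d=np.linalg.inv(K)@[u,v,1]
    if 'dist' in c: print('dist')
    d=np.array([d[0],-d[1],-d[2]])
    return T[:3,3],T[:3,:3]@d
def onz(name,u,v,z):
    o,d=ray(name,u,v); return o+d*(z-o[2])/d[2]
def proj(name,p):
    c=ctrl.get_calibration(name); K=np.array(c['mtx']);T=np.array(c['T'])
    q=T[:3,:3].T@(np.array(p)-T[:3,3]); q=K@[q[0],-q[1],-q[2]]; return q[:2]/q[2]
E
python3 - <<'E'
from h import *
for n in('top','side'):
    snap(n,n+'0.png'); print(n,ctrl.get_calibration(n))
print(ctrl.state(), ctrl.nose_length)
E
```

```text
total 12
drwxr-xr-x  3 agent agent 4096 Dec  6 22:18 .
drwxr-xr-x 23 root  root  4096 Dec  6 22:18 ..
drwxr-xr-x  2 agent agent 4096 Dec  6 22:18 pics
top {'mtx': array([[482.16662449,   0.        , 319.98133353],
       [  0.        , 482.16662449, 236.68287804],
       [  0.        ,   0.        ,   1.        ]]), 'T': array([[-0.00282234,  0.97563552, -0.21937951,  0.2630027 ],
       [-0.999995  , -0.00244056,  0.00201128,  0.0011611 ],
       [ 0.00142687,  0.21938409,  0.97563753,  1.04106957],
       [ 0.        ,  0.        ,  0.        ,  1.        ]])}
side {'mtx': array([[566.57666279,   0.        , 317.86662988],
       [  0.        , 566.57666279, 240.47957503],
       [  0.        ,   0.        ,   1.        ]]), 'T': array([[-0.97063082,  0.11939615, -0.2088549 ,  0.20302784],
       [-0.24032496, -0.5207086 ,  0.81921088,  0.99847766],
       [-0.01094191,  0.84534438,  0.53410969,  0.74241076],
       [ 0.        ,  0.        ,  0.        ,  1.        ]])}
{'clock': 0.1, 'qpos': array([-1.25067944e+00,  9.17948194e-02,  1.23180369e+00, -2.09437401e-05,
        1.81977416e+00, -5.67070093e-02]), 'joint_vel': array([ 8.04765682e-06, -3.83029286e-04, -1.69027421e-03, -7.78401490e-04,
       -9.06679962e-04,  3.46148836e-04]), 'effort': array([ 3.33049182e-03, -4.60216570e+01, -4.19220114e+01,  3.05072729e-05,
        1.06175602e-02,  2.06662480e-05]), 'position': array([ 0.22070365, -0.55770752,  0.25523557]), 'ee_rot': array([ 8.27031802e-01, -5.62154432e-01, -7.12699209e-04, -5.33174610e-04]), 'ft_force': array([-0.20176138,  0.67964915, -1.66255078]), 'ft_torque': array([-0.01945436, -0.05193975,  0.03438527]), 'width': 0.9991002764547235} 0.025
```

View pics/top0.png

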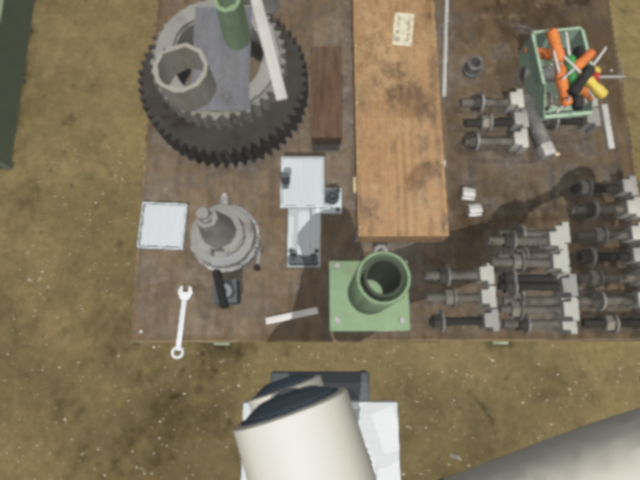

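View pics/side0.png

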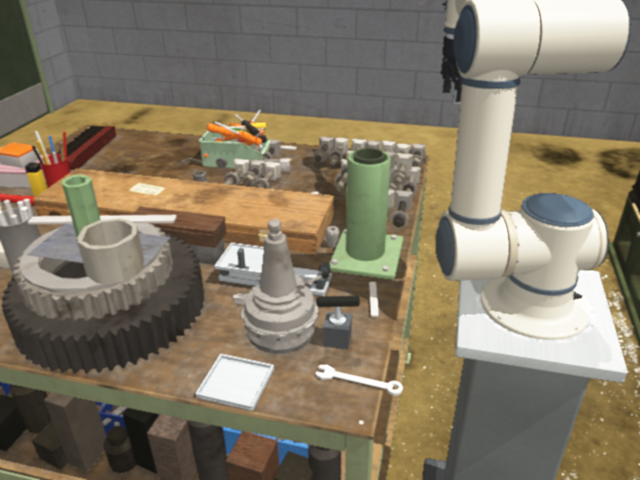

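Run:
```python
from h import *
im=cv2.imread('pics/top0.png'); s=cv2.imread('pics/side0.png')
def crop(i,x,y,w,h,f,fn): cv2.imwrite('pics/'+fn,cv2.resize(i[y:y+h,x:x+w],None,fx=f,fy=f,interpolation=cv2.INTER_CUBIC))
crop(im,265,145,90,130,6,'c1.png'); crop(im,425,50,130,180,4,'c2.png'); crop(im,130,190,130,130,5,'c3.png')
crop(s,200,220,200,140,4,'c4.png')
```

```text
(no output)
```

View pics/c1.png

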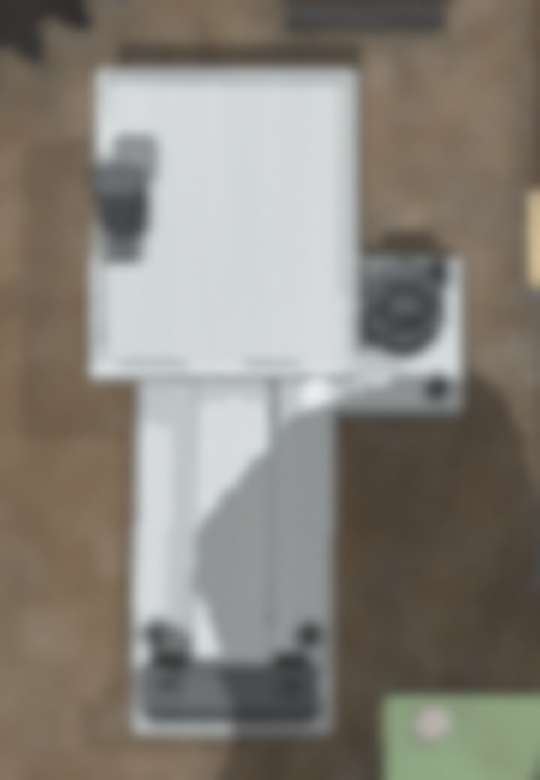

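View pics/c2.png

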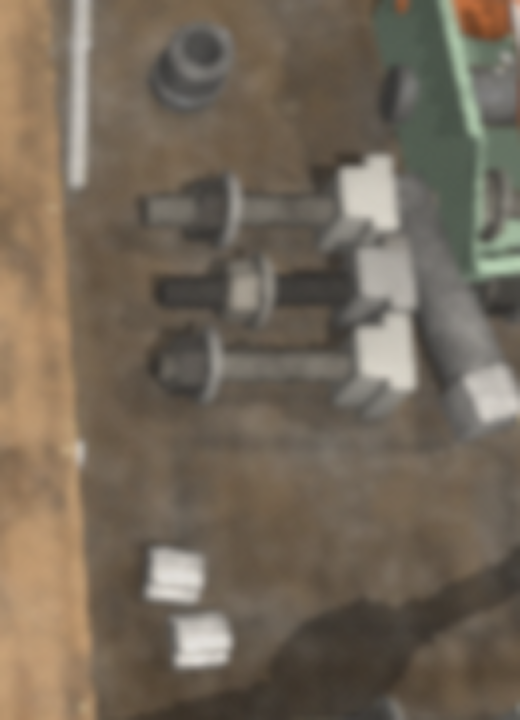

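View pics/c3.png

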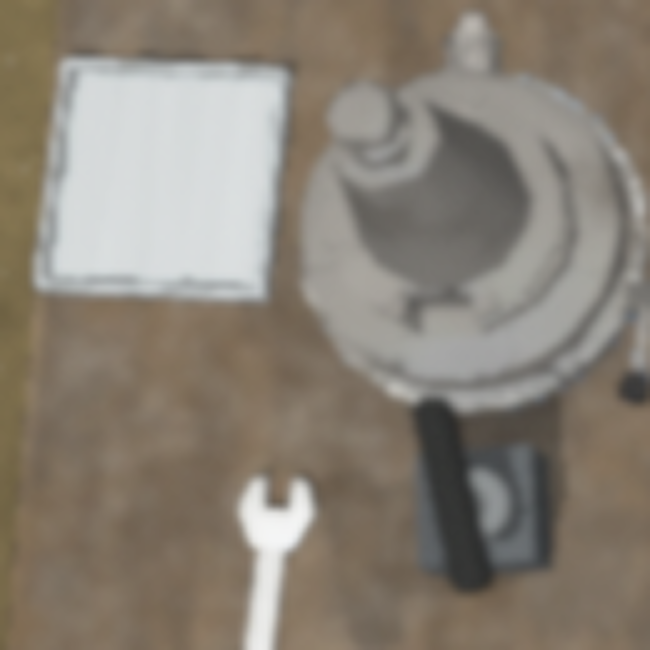

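View pics/c4.png

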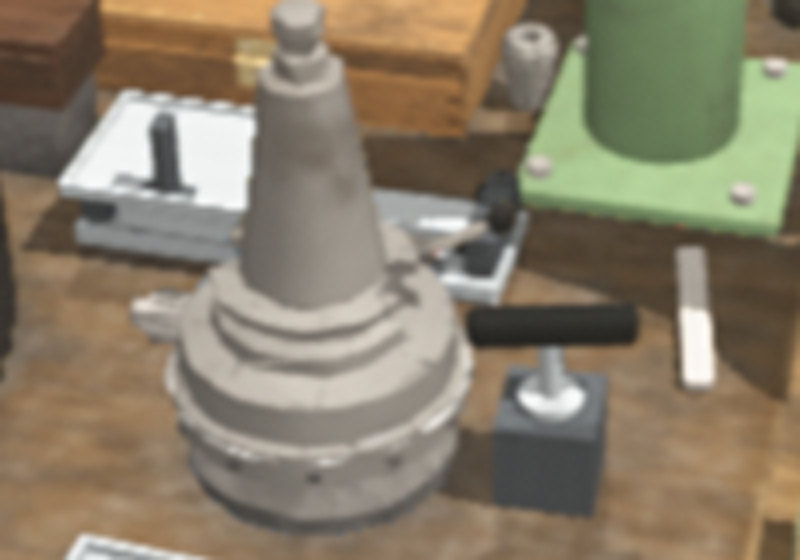

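Run:
```python
from h import *
im=cv2.imread('pics/top0.png'); 
def crop(i,x,y,w,h,f,fn): cv2.imwrite('pics/'+fn,cv2.resize(i[y:y+h,x:x+w],None,fx=f,fy=f,interpolation=cv2.INTER_CUBIC))
crop(im,435,150,60,75,8,'c5.png')
s=cv2.imread('pics/side0.png');crop(s,210,150,240,100,3,'c6.png')
for n,(u,v,z) in dict(nutA=(468.5,194,.018),nutB=(475,210,.018),bit=(445,163,.0),bit60=(445,163,.06),collet=(473,67,.02)).items(): print(n,onz('top',u,v,z).round(4))
g=cv2.cvtColor(im,cv2.COLOR_BGR2GRAY); 
for lo in(190,200,210):
  m=(g>lo).astype(np.uint8)
  n,l,st,c=cv2.connectedComponentsWithStats(m)
  for i in range(1,n):
    if st[i,4]>6 and 380<c[i][0]<640 and c[i][1]<300: print(lo,st[i],c[i])
```

```text
nutA [ 0.5893 -0.3309  0.018 ]
nutB [ 0.5525 -0.3427  0.018 ]
bit [ 0.6695 -0.2881  0.    ]
bit60 [ 0.6461 -0.2714  0.06  ]
collet [ 0.9018 -0.363   0.02  ]
190 [392  13  22  33 544] [402.91176471  28.59375   ]
190 [568  44   2  10  12] [568.33333333  48.83333333]
190 [556  58   4  12  13] [557.07692308  63.30769231]
190 [570  62  10   9  18] [574.77777778  66.22222222]
190 [589  78  18  18 126] [597.42857143  86.73015873]
190 [512  91  12  16 130] [517.39230769  98.66153846]
190 [604 106  10  42 142] [608.42957746 129.33802817]
190 [546 115  16   2  17] [553.52941176 115.52941176]
190 [516 130  12  17 131] [521.8778626 138.6870229]
190 [543 145  11   9  59] [548.16949153 149.50847458]
190 [464 190  11   9  85] [468.50588235 194.03529412]
190 [629 202  11  14 117] [634.5042735  207.65811966]
190 [470 206  12  10  91] [475.30769231 210.78021978]
190 [552 224  17  47 418] [561.16028708 246.215311  ]
190 [634 227   6  12  68] [636.60294118 232.66176471]
190 [482 267  11  15 120] [487.16666667 273.7       ]
190 [489 287   5  10  33] [491.54545455 291.36363636]
200 [393  13  21  33 435] [402.93563218  28.37931034]
200 [590  79  16  16  94] [597.44680851  86.60638298]
200 [513  95  10  11  76] [517.61842105  99.77631579]
200 [607 125   6  22  58] [609.60344828 136.84482759]
200 [517 137  10   9  61] [522.08196721 140.91803279]
200 [545 149   9   5  25] [548.48 150.68]
200 [464 191  11   8  56] [468.32142857 194.19642857]
200 [630 206  10   9  51] [634.35294118 209.47058824]
200 [471 208  11   8  64] [474.78125  211.015625]
200 [634 232   6   6  35] [636.57142857 234.57142857]
210 [393  14  20  31 252] [402.08333333  29.28571429]
210 [590  80  13  13  46] [596.02173913  85.47826087]
210 [465 192   9   4  30] [468.83333333 193.66666667]
210 [471 209  10   6  36] [475.         210.69444444]
```

View pics/c5.png

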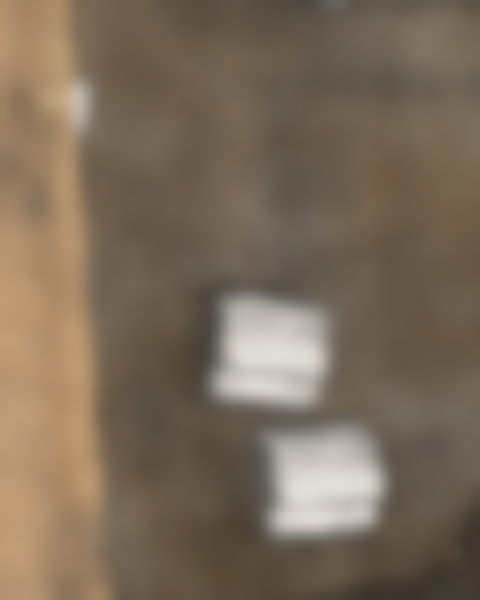

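View pics/c6.png

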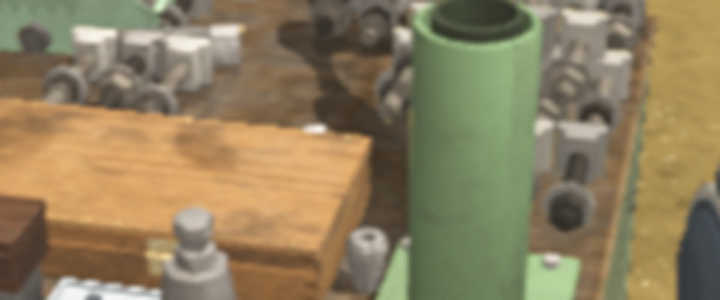

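Run:
```python
from h import *
im=cv2.imread('pics/top0.png'); s=cv2.imread('pics/side0.png')
def P(n,u,v,z): return onz('top',u,v,z).round(4)
def crop(i,x,y,w,h,f,fn): cv2.imwrite('pics/'+fn,cv2.resize(i[y:y+h,x:x+w],None,fx=f,fy=f,interpolation=cv2.INTER_CUBIC))
c1=lambda a,b:(265+(a+.5)/6-.5,145+(b+.5)/6-.5)
for n,a,b,z in [('tray FL',97,67,.051),('FR',358,67,.051),('NL',90,380,.051),('NR',360,378,.051),('screw',402,308,.049),('screwhole',404,304,.049),('baseNL',133,733,.012),('baseNR',332,733,.012),('tabtop',122,187,.094),('earR',463,412,.012)]:
    print(n,P('top',*c1(a,b),z))
c3=lambda a,b:(130+(a+.5)/5-.5,190+(b+.5)/5-.5)
for n,a,b,z in [('pt',68,60,.011),('pt',289,68,.011),('pt',37,288,.011),('pt',268,298,.011),('bar far',431,408,.102),('bar near',472,583,.102),('stand',484,510,.048),('standNR',549,566,.048),('standNL',421,568,.048),('collar',488,500,.054)]:
    print(n,P('top',*c3(a,b),z))
for p in [(.58,-.03,.049),(.60,.056,.094),(.589,-.331,.018),(.66,-.29,.018),(.37,.16,.1)]: print(p,proj('side',p))
crop(im,310,170,50,50,12,'c7.png');crop(s,290,250,90,110,7,'c8.png')
from scipy.spatial.transform import Rotation as R
print(R.from_quat(ctrl.state()['ee_rot']).as_matrix().round(3))
```

```text
tray FL [0.6673 0.0844 0.051 ]
FR [ 0.667  -0.0107  0.051 ]
NL [0.5487 0.0851 0.051 ]
NR [ 0.5492 -0.0109  0.051 ]
screw [ 0.5758 -0.0261  0.049 ]
screwhole [ 0.5773 -0.0268  0.049 ]
baseNL [0.4281 0.0709 0.012 ]
baseNR [ 0.4279 -0.0006  0.012 ]
tabtop [0.6055 0.0715 0.094 ]
earR [ 0.5474 -0.0493  0.012 ]
pt [0.5756 0.3921 0.011 ]
pt [0.5717 0.2936 0.011 ]
pt [0.4721 0.3976 0.011 ]
pt [0.4674 0.2968 0.011 ]
bar far [0.4052 0.204  0.102 ]
bar near [0.3369 0.1851 0.102 ]
stand [0.371 0.192 0.048]
standNR [0.348  0.1645 0.048 ]
standNL [0.3473 0.2168 0.048 ]
collar [0.3744 0.1894 0.054 ]
(0.58, -0.03, 0.049) [269.11273272 242.94686384]
(0.6, 0.056, 0.094) [246.31227227 245.18511558]
(0.589, -0.331, 0.018) [300.68593118 194.6273162 ]
(0.66, -0.29, 0.018) [271.45728156 198.81018358]
(0.37, 0.16, 0.1) [342.59022134 286.51307712]
[[ 0.368 -0.93  -0.001]
 [-0.93  -0.368  0.002]
 [-0.002 -0.    -1.   ]]
```

View pics/c7.png

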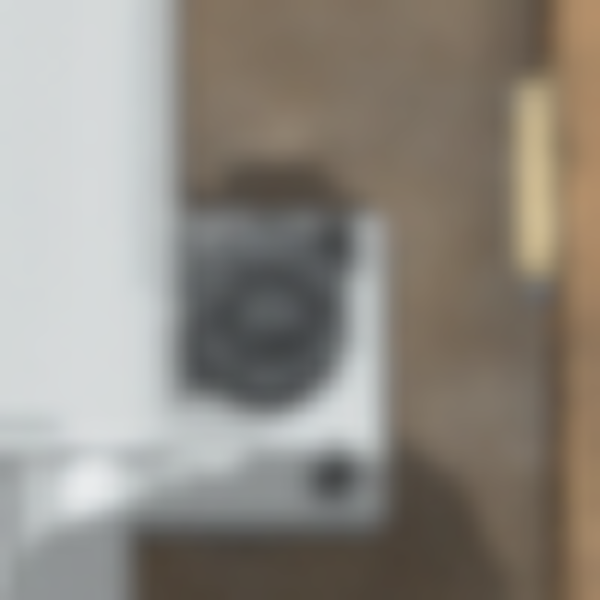

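View pics/c8.png

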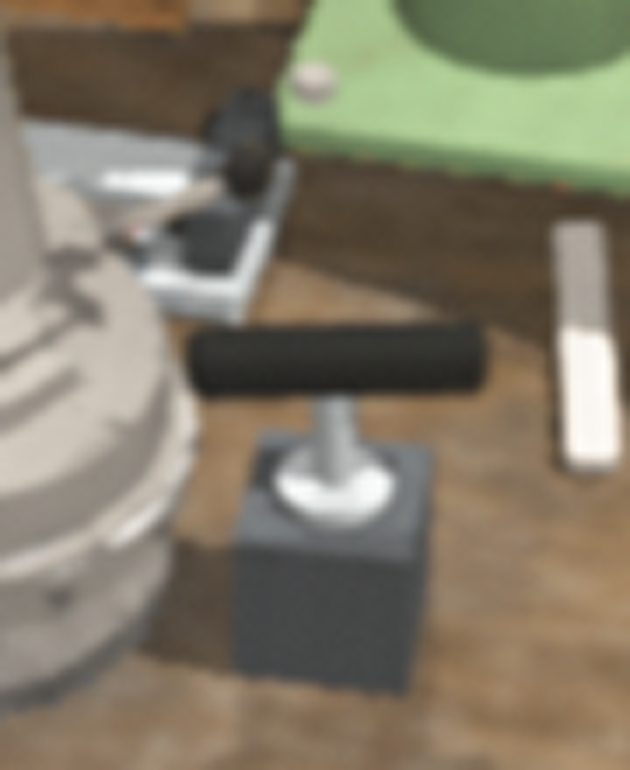

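```bash
cat >> h.py <<'E'
from scipy.spatial.transform import Rotation as R
def st():
    s=ctrl.state(); M=R.from_quat(s['ee_rot']).as_matrix()
    print('t',round(s['clock'],2),'pos',s['position'].round(4),'yaw',round(np.degrees(np.arctan2(M[1,0],M[0,0])),2),'tilt xy',M[:2,2].round(4),'F',s['ft_force'].round(1),'w',round(s['width'],3),'q',s['qpos'].round(2))
def nuts(im,thr=165,roi=(440,170,500,230)):
    g=cv2.cvtColor(im,cv2.COLOR_RGB2GRAY); m=np.zeros_like(g); a,b,c,d=roi
    m[b:d,a:c]=(g[b:d,a:c]>thr)*255
    cs,_=cv2.findContours(m,cv2.RETR_EXTERNAL,cv2.CHAIN_APPROX_NONE)
    for c in cs:
        if cv2.contourArea(c)<30: continue
        (u,v),wh,a=cv2.minAreaRect(c); box=cv2.boxPoints(((u,v),wh,a))
        W=np.array([onz('top',x,y,.014)[:2] for x,y in box]); e=W[1]-W[0]; f=W[2]-W[1]
        print('nut',onz('top',u,v,.014).round(4)[:2],'px',round(u,1),round(v,1),'edge ang',np.degrees(np.arctan2(e[1],e[0])).round(1),'len',np.linalg.norm(e).round(3),np.linalg.norm(f).round(3))
E
python3 - <<'E'
from h import *
im=cv2.imread('pics/top0.png')[:,:,::-1].copy()
nuts(im);nuts(im,150)
from numpy.linalg import lstsq
# key
def tri(a,b):
    o1,d1=ray('top',*a);o2,d2=ray('side',*b)
    A=np.stack([d1,-d2],1); t=lstsq(A,o2-o1,rcond=None)[0]; p,q=o1+t[0]*d1,o2+t[1]*d2
    return ((p+q)/2).round(4),np.linalg.norm(p-q).round(4)
print('bar',tri((219.9,288.7),(337.7,300.6)), onz('side',337.7,300.6,.093).round(4),onz('side',337.4,319.8,.054).round(4))
st()
E
```

```text
nut [ 0.5536 -0.3451] px 475.5 210.0 edge ang -90.1 len 0.029 0.023
nut [ 0.5918 -0.3334] px 469.0 193.5 edge ang -90.1 len 0.027 0.026
nut [ 0.5536 -0.3451] px 475.5 210.0 edge ang -90.1 len 0.029 0.028
nut [ 0.5765 -0.2735] px 442.5 200.1 edge ang -86.4 len 0.013 0.051
nut [ 0.5911 -0.333 ] px 468.8 193.8 edge ang -10.6 len 0.028 0.028
bar (array([0.3716, 0.1961, 0.094 ]), np.float64(0.0002)) [0.3718 0.1949 0.093 ] [0.3704 0.2028 0.054 ]
t 0.1 pos [ 0.2207 -0.5577  0.2552] yaw -68.41 tilt xy [-0.0006  0.0017] F [-0.2  0.7 -1.7] w 0.999 q [-1.25  0.09  1.23 -0.    1.82 -0.06]
```

```bash
python3 -m handwheel '[[0.033,0.021,-0.01,0,0,-0.075],[0.033,0.021,-0.01,0,0,-0.075],[0.033,0.021,-0.01,0,0,-0.075],[0.033,0.021,-0.01,0,0,-0.075],[0.033,0.021,-0.01,0,0,-0.075]]' 110 40; python3 -m handwheel '[[0.033,0.021,-0.01,0,0,0],[0.033,0.021,-0.01,0,0,0],[0.033,0.021,-0.01,0,0,0],[0.033,0.021,-0.01,0,0,0],[0.033,0.021,-0.01,0,0,0]]'; python3 -c "
from h import *
st(); im=snap('top','t1.png'); snap('side','s1.png')"
```

```text
clock: 0.52
position: [0.3869, -0.4516, 0.2052]
ee_rot: [-0.706, 0.708, 0.0, 0.0]
ft_force: [-0.4, 0.0, -0.7]
width: 0.569
clock: 0.93
position: [0.552, -0.3464, 0.1552]
ee_rot: [0.708, -0.706, -0.0, 0.0]
ft_force: [-0.1, -0.4, 0.9]
width: 0.571
t 0.93 pos [ 0.552  -0.3464  0.1552] yaw -89.89 tilt xy [-0.0007  0.0005] F [-0.1 -0.4  0.9] w 0.571 q [-0.61  0.23  1.25 -0.    1.66  0.96]
```

```bash
python3 -m handwheel '[[0.0015,0.0015,-0.03,0,0,0],[0,0,-0.03,0,0,0],[0,0,-0.03,0,0,0],[0,0,-0.025,0,0,0],[0,0,-0.012,0,0,0]]' ; python3 -c "
from h import *
st(); im=snap('top','t2.png'); snap('side','s2.png'); cv2.imwrite('pics/t2c.png',cv2.resize(im[130:270,400:540,::-1],None,fx=4,fy=4))"
```

```text
clock: 1.45
position: [0.55, -0.3452, 0.0242]
ee_rot: [0.708, -0.707, -0.003, 0.001]
ft_force: [0.0, -0.1, -1.2]
width: 0.571
t 1.45 pos [ 0.55   -0.3452  0.0242] yaw -89.91 tilt xy [-0.006   0.0039] F [ 0.  -0.1 -1.2] w 0.571 q [-0.61  0.3   1.41 -0.    1.44  0.96]
```

View pics/t2c.png

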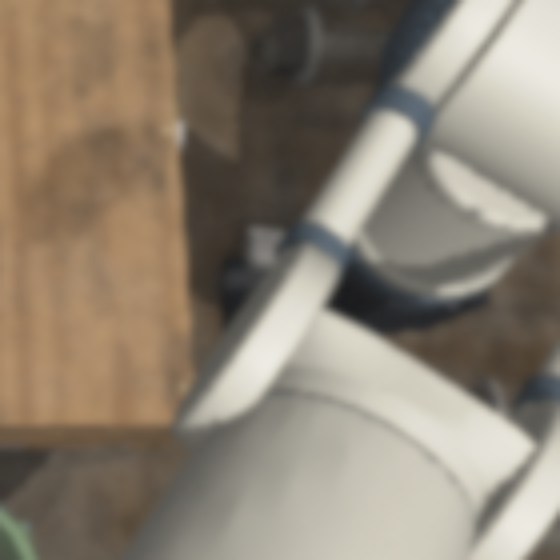

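View pics/t1.png

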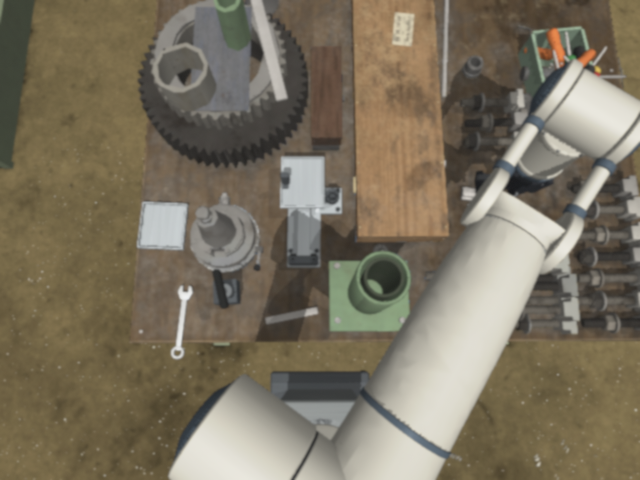

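```bash
python3 -m handwheel '[[0.003,0,0.004,0,0,0],[0,0,0,0,0,0]]'; python3 -m handwheel '[[0,0,0,0,0,0],[0,0,0,0,0,0],[0,0,0,0,0,0],[0,0,0,0,0,0],[0,0,0,0,0,0]]' 255 40;  python3 -m handwheel '[[0,0,0.02,0,0,0],[0,0,0.04,0,0,0],[0,0,0.04,0,0,0],[0,0,0.03,0,0,0],[0,0,0,0,0,0]]'; python3 -c "
from h import *
st(); im=snap('top','t3.png');s=snap('side','s3.png'); cv2.imwrite('pics/t3c.png',cv2.resize(im[130:270,400:540,::-1],None,fx=4,fy=4)); cv2.imwrite('pics/s3c.png',cv2.resize(s[80:240,220:420,::-1],None,fx=4,fy=4))"
```

```text
clock: 1.72
position: [0.5569, -0.3475, 0.0369]
ee_rot: [0.708, -0.707, 0.003, -0.001]
ft_force: [-0.0, -0.9, 1.2]
width: 0.566
clock: 2.13
position: [0.5565, -0.3473, 0.0363]
ee_rot: [0.708, -0.706, 0.002, -0.0]
ft_force: [0.1, -0.1, 5.7]
width: 0.31
clock: 2.55
position: [0.5576, -0.3481, 0.1739]
ee_rot: [0.708, -0.706, 0.007, -0.001]
ft_force: [-0.2, 0.1, 1.3]
width: 0.305
t 2.55 pos [ 0.5576 -0.3481  0.1739] yaw -89.9 tilt xy [ 0.0121 -0.0085] F [-0.2  0.1  1.3] w 0.305 q [-0.61  0.23  1.22 -0.    1.67  0.96]
```

View pics/s3c.png

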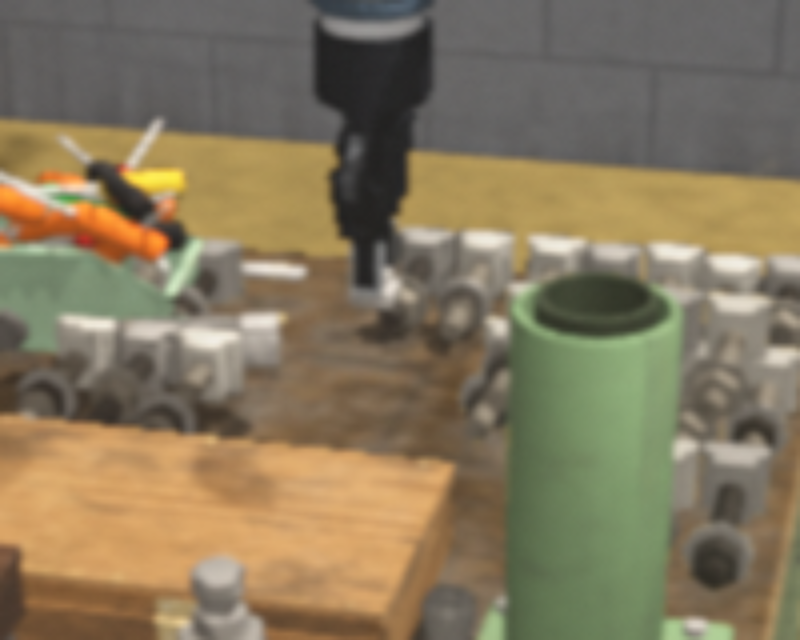

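```bash
python3 -m handwheel '[[0.003,0.037,0,0,0,0],[0.003,0.037,0,0,0,0],[0.003,0.037,0,0,0,0],[0.003,0.037,0,0,0,0],[0.003,0.037,0,0,0,0]]'; python3 -m handwheel '[[0.003,0.037,0,0,0,0],[0.002,0.037,0,0,0,0],[0.002,0.037,0,0,0,0],[0.002,0.037,0,0,0,0],[0.002,0.034,0,0,0,0]]'; python3 -m handwheel '[[0,0,-0.01,0,0,0],[0,0,-0.02,0,0,0],[0,0,-0.02,0,0,0],[0,0,-0.005,0,0,0],[0,0,0,0,0,0]]'; python3 -m handwheel '[[0,0,0,0,0,0],[0,0,0,0,0,0]]';python3 -c "
from h import *
st(); im=snap('top','t4.png');s=snap('side','s4.png'); cv2.imwrite('pics/s4c.png',cv2.resize(s[180:300,190:350,::-1],None,fx=5,fy=5)); cv2.imwrite('pics/t4c.png',cv2.resize(im[170:290,400:520,::-1],None,fx=4,fy=4));nuts(im,150)"
```

```text
clock: 3.07
position: [0.5692, -0.1596, 0.1608]
ee_rot: [0.708, -0.707, -0.002, 0.001]
ft_force: [0.8, 0.2, -0.0]
width: 0.311
clock: 3.48
position: [0.5801, 0.0228, 0.1609]
ee_rot: [0.708, -0.706, -0.001, 0.001]
ft_force: [-0.2, 0.8, -0.4]
width: 0.304
clock: 3.9
position: [0.5792, 0.0203, 0.1042]
ee_rot: [0.708, -0.707, -0.003, 0.003]
ft_force: [-0.4, 1.0, -1.1]
width: 0.311
clock: 4.07
position: [0.5817, 0.0202, 0.1093]
ee_rot: [0.708, -0.707, 0.0, -0.0]
ft_force: [0.1, 0.3, -1.2]
width: 0.312
t 4.07 pos [0.5817 0.0202 0.1093] yaw -89.93 tilt xy [ 0.0013 -0.0001] F [ 0.1  0.3 -1.2] w 0.312 q [-0.02  0.06  1.52 -0.    1.56  1.55]
nut [ 0.5918 -0.3323] px 468.5 193.5 edge ang -90.1 len 0.025 0.026
```

View pics/s4c.png

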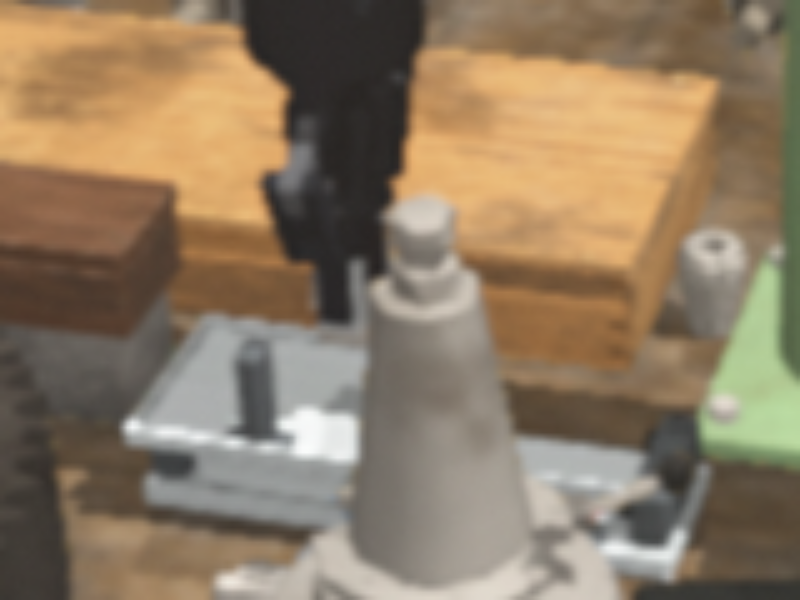

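View pics/t4.png

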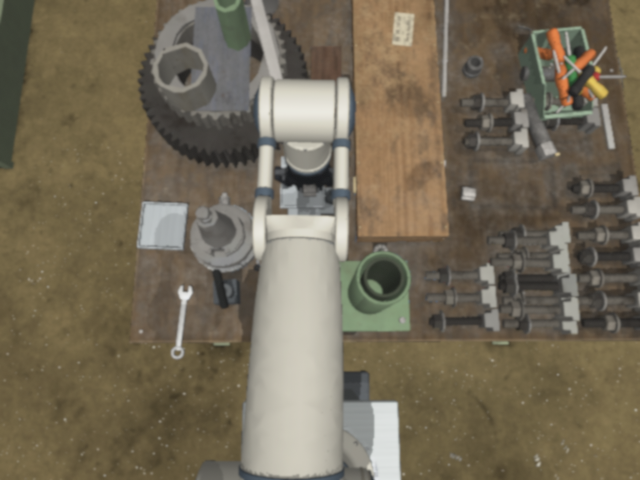

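```bash
python3 -m handwheel '[[0,0,-0.008,0,0,0],[0,0,-0.008,0,0,0],[0,0,-0.006,0,0,0],[0,0,-0.002,0,0,0],[0,0,0,0,0,0]]'; python3 -m handwheel '[[0,0,-0.002,0,0,0],[0,0,0,0,0,0]]'
```

```text
clock: 4.58
position: [0.5807, 0.0206, 0.0831]
ee_rot: [0.708, -0.706, -0.001, 0.001]
ft_force: [-0.2, 0.4, -0.1]
width: 0.308
clock: 4.75
position: [0.5814, 0.0206, 0.0824]
ee_rot: [0.708, -0.706, 0.0, -0.0]
ft_force: [-0.7, -0.1, -0.8]
width: 0.314
```

```bash
python3 -m handwheel '[[0,0,-0.001,0,0,0],[0,0,0,0,0,0]]';python3 -m handwheel '[[0,0,-0.001,0,0,0],[0,0,0,0,0,0]]';python3 -m handwheel '[[0,0,-0.001,0,0,0],[0,0,0,0,0,0]]'
```

```text
clock: 4.92
position: [0.5815, 0.0206, 0.0822]
ee_rot: [0.708, -0.706, 0.0, -0.0]
ft_force: [-2.2, -0.3, 3.5]
width: 0.314
clock: 5.08
position: [0.5815, 0.0206, 0.0822]
ee_rot: [0.708, -0.706, 0.0, -0.0]
ft_force: [-4.4, 0.6, 8.2]
width: 0.308
clock: 5.25
position: [0.5815, 0.0206, 0.0822]
ee_rot: [0.708, -0.706, 0.001, -0.001]
ft_force: [-6.2, -0.5, 13.2]
width: 0.312
```

```bash
python3 -m handwheel '[[0,0,0.002,0,0,0],[0,0,0,0,0,0]]'; python3 -m handwheel '[[0,0,0,0,0,0],[0,0,0,0,0,0],[0,0,0,0,0,0],[0,0,0,0,0,0]]' 130; python3 -m handwheel '[[0,0,0.02,0,0,0],[0,0,0.035,0,0,0],[0,-0.01,0.03,0,0,0],[0,-0.03,0,0,0,0],[0,-0.04,0,0,0,0]]'; python3 -m handwheel '[[0,-0.041,0,0,0,-0.035],[0,-0.041,0,0,0,-0.035],[0,-0.041,0,0,0,-0.035],[0,-0.041,0,0,0,-0.035],[0,-0.041,0,0,0,0]]' 110; python3 -m handwheel '[[0.01,-0.041,-0.01,0,0,0],[0,-0.041,-0.01,0,0,0],[0,-0.01,-0.01,0,0,0],[0,0,0,0,0,0]]';python3 -c "
from h import *
st(); im=snap('top','t5.png');s=snap('side','s5.png'); cv2.imwrite('pics/s5c.png',cv2.resize(s[180:300,190:350,::-1],None,fx=5,fy=5)); cv2.imwrite('pics/t5c.png',cv2.resize(im[140:280,260:480,::-1],None,fx=3,fy=3))"
```

```text
clock: 5.42
position: [0.5817, 0.0206, 0.0822]
ee_rot: [0.708, -0.706, 0.001, -0.001]
ft_force: [-1.3, 0.4, 6.9]
width: 0.311
clock: 5.75
position: [0.5811, 0.0206, 0.0807]
ee_rot: [0.708, -0.706, -0.0, 0.0]
ft_force: [-0.1, -0.9, 0.0]
width: 0.488
clock: 6.17
position: [0.5827, -0.0582, 0.1696]
ee_rot: [0.709, -0.705, 0.002, -0.002]
ft_force: [0.5, 0.5, -0.4]
width: 0.491
clock: 6.58
position: [0.5809, -0.2664, 0.166]
ee_rot: [-0.656, 0.755, 0.0, 0.0]
ft_force: [0.3, 0.2, -0.1]
width: 0.566
clock: 6.92
position: [0.5889, -0.3571, 0.1324]
ee_rot: [-0.655, 0.756, 0.003, -0.001]
ft_force: [-0.2, 0.6, -0.6]
width: 0.569
t 6.92 pos [ 0.5889 -0.3571  0.1324] yaw -98.17 tilt xy [-0.005   0.0025] F [-0.2  0.6 -0.6] w 0.569 q [-0.59  0.34  1.16 -0.    1.64  1.12]
```

View pics/t5c.png

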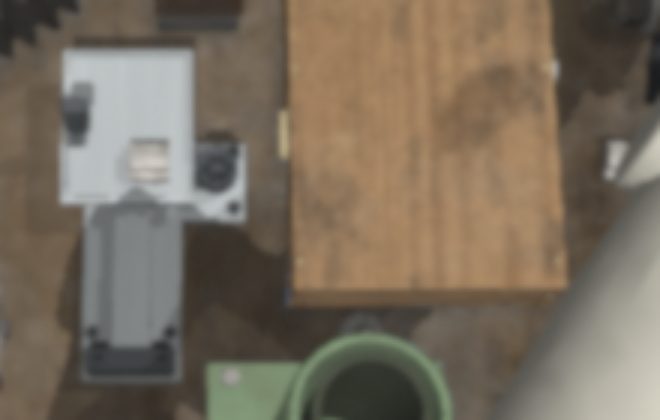

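```bash
python3 -m handwheel '[[0.002,0.012,-0.015,0,0,0],[0,0.012,-0.025,0,0,0],[0,0,-0.025,0,0,0],[0,0,-0.022,0,0,0],[0,0,-0.008,0,0,0]]'; python3 -m handwheel '[[0,0,0,0,0,0],[0,0,0,0,0,0]]'
```

```text
clock: 7.43
position: [0.5922, -0.327, 0.0389]
ee_rot: [-0.658, 0.753, 0.002, -0.0]
ft_force: [-0.8, 1.1, -0.8]
width: 0.567
clock: 7.6
position: [0.5935, -0.3294, 0.0431]
ee_rot: [-0.657, 0.754, -0.0, 0.0]
ft_force: [-0.9, -0.8, 0.0]
width: 0.572
```

```bash
python3 -m handwheel '[[-0.002,-0.003,-0.007,0,0,0],[0,0,-0.006,0,0,0],[0,0,0,0,0,0],[0,0,0,0,0,0]]'; python3 -m handwheel '[[0,0,0,0,0,0],[0,0,0,0,0,0],[0,0,0,0,0,0],[0,0,0,0,0,0],[0,0,0,0,0,0]]' 255 40;  python3 -m handwheel '[[0,0,0.02,0,0,0],[0,0,0.04,0,0,0],[0,0,0.04,0,0,0],[0,0,0.03,0,0,0],[0,0,0,0,0,0]]'
```

```text
clock: 7.93
position: [0.5907, -0.3334, 0.0288]
ee_rot: [-0.656, 0.754, 0.0, -0.0]
ft_force: [-0.0, 0.1, 0.2]
width: 0.571
clock: 8.35
position: [0.5912, -0.3335, 0.0294]
ee_rot: [-0.657, 0.754, -0.001, 0.0]
ft_force: [0.3, -0.8, 2.7]
width: 0.314
clock: 8.77
position: [0.5932, -0.3347, 0.1686]
ee_rot: [-0.657, 0.754, -0.006, 0.002]
ft_force: [0.0, -0.7, 0.1]
width: 0.316
```

```bash
python3 -m handwheel '[[0.004,0.036,0,0,0,0.035],[0.004,0.036,0,0,0,0.035],[0.004,0.036,0,0,0,0.035],[0.004,0.036,0,0,0,0.035],[0.004,0.036,0,0,0,0]]'; python3 -m handwheel '[[0.004,0.036,0,0,0,0],[0.004,0.036,0,0,0,0],[0.004,0.036,0,0,0,0],[0.004,0.036,0,0,0,0],[0.004,0.037,0,0,0,0]]'; python3 -m handwheel '[[0.001,0.001,-0.01,0,0,0],[0,0,-0.02,0,0,0],[0,0,-0.02,0,0,0],[0,0,-0.005,0,0,0],[0,0,0,0,0,0]]'; python3 -m handwheel '[[0,0,0,0,0,0],[0,0,0,0,0,0]]';python3 -c "
from h import *
st()"
```

```text
clock: 9.18
position: [0.6105, -0.1517, 0.1581]
ee_rot: [0.708, -0.706, -0.0, 0.0]
ft_force: [0.7, 0.0, -1.0]
width: 0.311
clock: 9.6
position: [0.6305, 0.0294, 0.1581]
ee_rot: [0.708, -0.707, -0.0, 0.0]
ft_force: [-0.1, -0.2, -1.2]
width: 0.316
clock: 10.02
position: [0.6304, 0.0286, 0.1006]
ee_rot: [0.708, -0.706, -0.002, 0.002]
ft_force: [-0.2, 0.3, -0.6]
width: 0.314
clock: 10.18
position: [0.6325, 0.0284, 0.1054]
ee_rot: [0.708, -0.707, 0.001, -0.001]
ft_force: [0.6, 0.3, -0.7]
width: 0.309
t 10.18 pos [0.6325 0.0284 0.1054] yaw -89.92 tilt xy [0.0021 0.    ] F [ 0.6  0.3 -0.7] w 0.309 q [-0.01  0.2   1.38  0.    1.56  1.56]
```

```bash
python3 -m handwheel '[[0.002,0,-0.008,0,0,0],[0,0,-0.008,0,0,0],[0,0,-0.008,0,0,0],[0,0,-0.003,0,0,0],[0,0,0,0,0,0]]'; python3 -m handwheel '[[0,0,-0.002,0,0,0],[0,0,0,0,0,0]]';python3 -m handwheel '[[0,0,-0.001,0,0,0],[0,0,0,0,0,0]]'
```

```text
clock: 10.6
position: [0.6335, 0.0287, 0.0759]
ee_rot: [0.708, -0.706, -0.0, 0.0]
ft_force: [0.2, 1.2, -0.8]
width: 0.311
clock: 10.77
position: [0.6339, 0.0287, 0.0754]
ee_rot: [0.708, -0.706, 0.0, -0.0]
ft_force: [-1.8, -0.7, 3.6]
width: 0.314
clock: 10.93
position: [0.6339, 0.0287, 0.0754]
ee_rot: [0.708, -0.706, 0.0, -0.0]
ft_force: [-5.0, -0.7, 8.5]
width: 0.314
```

```bash
python3 -m handwheel '[[0,0,0.002,0,0,0],[0,0,0,0,0,0],[0,0,0,0,0,0],[0,0,0,0,0,0]]' 130; python3 -m handwheel '[[0,0,0.02,0,0,0],[0,0,0.035,0,0,0],[-0.01,0.0,0.035,0,0,0],[-0.04,0.008,0,0,0,0],[-0.04,0.008,0,0,0,0]]';python3 -m handwheel '[[-0.04,0.008,0,0,0,0.05],[-0.04,0.008,0,0,0,0.055],[-0.04,0.008,0,0,0,0.055],[-0.02,0.01,0,0,0,0.055],[0,0.02,0,0,0,0.055]]' 110; python3 -m handwheel '[[-0.01,0.03,0,0,0,0],[-0.01,0.035,0,0,0,0],[-0.01,0.035,0,0,0,0],[0,0,0,0,0,0],[0,0,0,0,0,0]]'; python3 -c "
from h import *
st(); im=snap('top','t6.png');s=snap('side','s6.png'); cv2.imwrite('pics/t6c.png',cv2.resize(im[140:340,180:360,::-1],None,fx=3,fy=3))"
```

```text
clock: 11.27
position: [0.6338, 0.0287, 0.0753]
ee_rot: [0.708, -0.706, -0.0, 0.0]
ft_force: [-0.2, -0.7, 0.5]
width: 0.494
clock: 11.68
position: [0.5451, 0.0445, 0.1686]
ee_rot: [0.707, -0.707, 0.002, -0.002]
ft_force: [-0.6, 0.4, 1.0]
width: 0.488
clock: 12.1
position: [0.4011, 0.0982, 0.1661]
ee_rot: [0.797, -0.604, 0.0, -0.0]
ft_force: [0.7, -0.6, 0.3]
width: 0.572
clock: 12.52
position: [0.3732, 0.2001, 0.1656]
ee_rot: [0.798, -0.603, -0.0, 0.0]
ft_force: [-0.2, 0.6, -0.8]
width: 0.565
t 12.52 pos [0.3732 0.2001 0.1656] yaw -74.18 tilt xy [-0.0002 -0.0002] F [-0.2  0.6 -0.8] w 0.565 q [ 0.41 -0.4   1.83 -0.    1.71  1.71]
```

View pics/t6c.png

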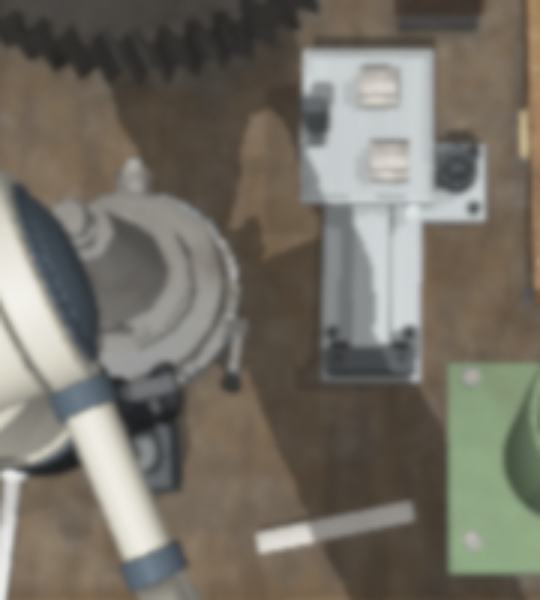

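View pics/s6.png

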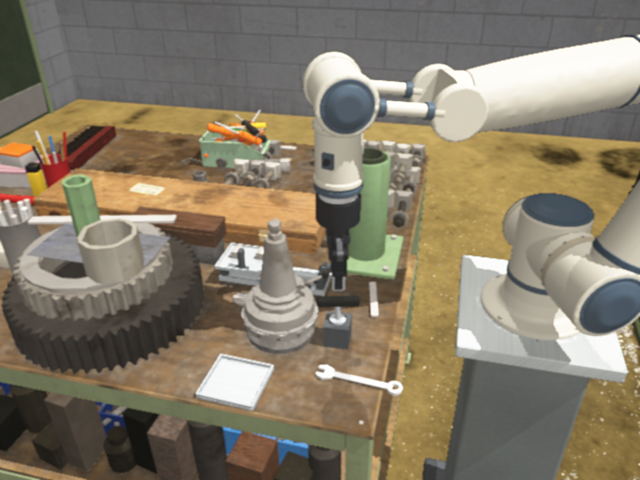

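```bash
python3 -m handwheel '[[-0.001,-0.005,-0.015,0,0,0],[0,0,-0.02,0,0,0],[0,0,-0.02,0,0,0],[0,0,-0.01,0,0,0],[0,0,0,0,0,0]]'; python3 -m handwheel '[[0,0,0,0,0,0],[0,0,0,0,0,0]]'; python3 -c "
from h import *
st(); im=snap('top','t7.png');s=snap('side','s7.png'); cv2.imwrite('pics/s7c.png',cv2.resize(s[220:360,270:400,::-1],None,fx=5,fy=5))"
```

```text
clock: 13.03
position: [0.372, 0.192, 0.098]
ee_rot: [0.796, -0.606, -0.001, 0.002]
ft_force: [-0.2, 0.0, -0.7]
width: 0.572
clock: 13.2
position: [0.3736, 0.1935, 0.1021]
ee_rot: [0.796, -0.605, 0.0, -0.001]
ft_force: [0.8, 0.4, 0.9]
width: 0.569
t 13.2 pos [0.3736 0.1935 0.1021] yaw -74.48 tilt xy [0.0016 0.0006] F [0.8 0.4 0.9] w 0.569 q [ 0.4  -0.39  1.94 -0.    1.59  1.7 ]
```

View pics/s7c.png

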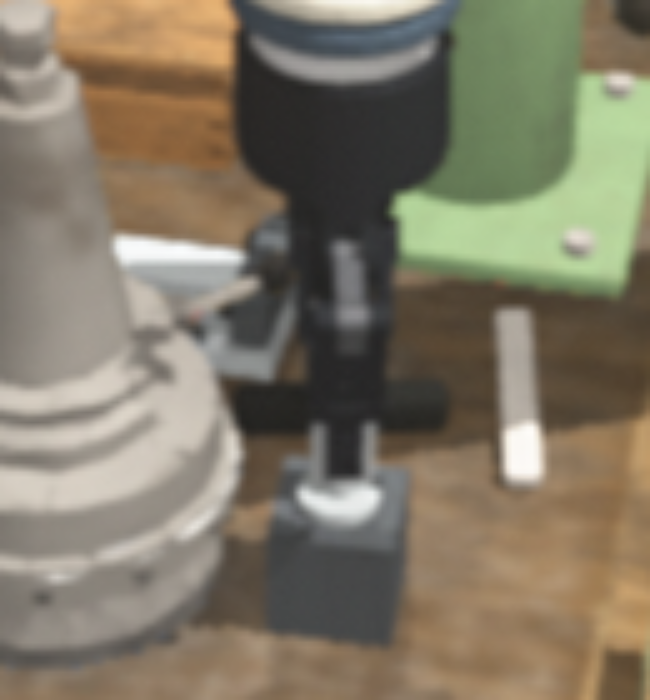

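```bash
python3 -m handwheel '[[-0.0015,0,-0.001,0,0,0],[0,0,0,0,0,0],[0,0,0,0,0,0]]'; python3 -m handwheel '[[0,0,0,0,0,0],[0,0,0,0,0,0],[0,0,0,0,0,0],[0,0,0,0,0,0],[0,0,0,0,0,0]]' 255 100;python3 -c "
from h import *
st()"
```

```text
clock: 13.55
position: [0.3714, 0.1938, 0.1002]
ee_rot: [0.796, -0.605, 0.0, -0.0]
ft_force: [0.7, 0.1, -0.7]
width: 0.569
clock: 13.97
position: [0.3714, 0.1937, 0.1]
ee_rot: [0.796, -0.605, 0.0, -0.0]
ft_force: [-1.2, -0.7, 1.7]
width: 0.167
t 13.97 pos [0.3714 0.1937 0.1   ] yaw -74.43 tilt xy [0.0001 0.0001] F [-1.2 -0.7  1.7] w 0.167 q [ 0.4  -0.39  1.94  0.    1.59  1.7 ]
```

```bash
python3 -m handwheel '[[0,0,0.015,0,0,0],[0,0,0.03,0,0,0],[0,0,0.035,0,0,0],[0,0,0.035,0,0,0],[0,0,0.015,0,0,0]]'; python3 -m handwheel '[[0,0,0,0,0,0],[0,0,0,0,0,0]]'; python3 -c "
from h import *
st(); im=snap('top','t8.png');s=snap('side','s8.png'); cv2.imwrite('pics/s8c.png',cv2.resize(s[180:360,240:400,::-1],None,fx=4,fy=4))"
```

```text
clock: 14.38
position: [0.3721, 0.194, 0.2344]
ee_rot: [0.796, -0.605, 0.001, -0.002]
ft_force: [0.6, -0.6, -0.6]
width: 0.168
clock: 14.55
position: [0.3716, 0.1938, 0.2296]
ee_rot: [0.796, -0.605, 0.0, -0.0]
ft_force: [-0.7, 0.3, -2.1]
width: 0.165
t 14.55 pos [0.3716 0.1938 0.2296] yaw -74.43 tilt xy [0.0005 0.0002] F [-0.7  0.3 -2.1] w 0.165 q [ 0.4  -0.41  1.72 -0.    1.82  1.7 ]
```

View pics/s8c.png

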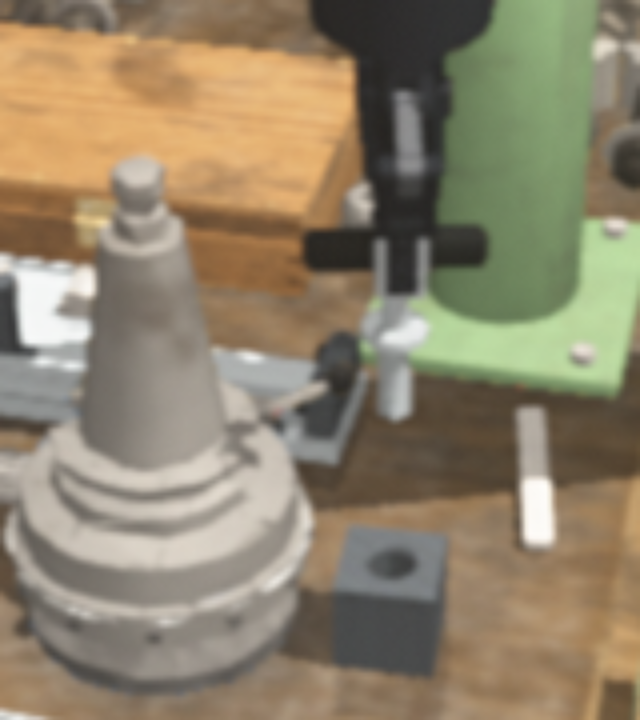

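Run:
```python
from h import *
f=lambda a,b:(240+(a+.5)/4-.5,180+(b+.5)/4-.5)
for n,a,b,z in [('tip',396,408,.1376),('collar',396,330,.1806),('bar',396,248,.2226),('hole',393,564,.048)]: print(n,onz('side',*f(a,b),z).round(4))
for p in [(.3716,.1938,.1376),(.3716,.1938,.1806),(.3716,.1938,.2226)]: u=proj('side',p); print((u-[240,180])*4)
im=cv2.imread('pics/t8.png'); cv2.imwrite('pics/t8c.png',cv2.resize(im[170:320,190:350],None,fx=4,fy=4,interpolation=cv2.INTER_CUBIC))
```

```text
tip [0.3701 0.1965 0.1376]
collar [0.3703 0.1975 0.1806]
bar [0.3708 0.1968 0.2226]
hole [0.3704 0.1979 0.048 ]
[392.50254787 402.61551331]
[393.30179154 323.4893263 ]
[394.11890872 242.59363704]
```

View pics/t8c.png

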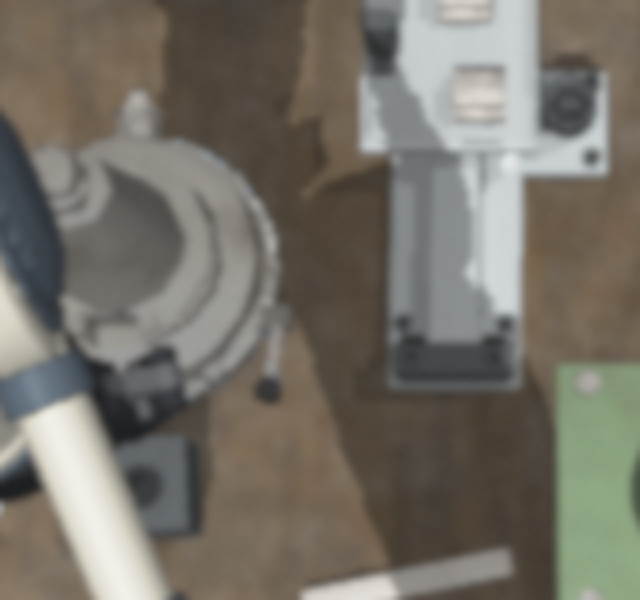

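Run:
```python
from h import *
im=cv2.imread('pics/t6.png');g=cv2.cvtColor(im,cv2.COLOR_BGR2GRAY)
print(g[184:210,322:346])
```

```text
[[186 170 140 110  99  99  92  84  78  77  78  78  77  78  83  93 102 108
  111 111 111 111 111 110]
 [185 170 139 106  92  90  85  75  72  70  71  71  71  71  76  83  95 105
  109 112 113 113 112 110]
 [186 172 141 105  88  86  83  78  75  73  72  73  73  74  75  78  86  96
  106 113 115 115 114 112]
 [187 175 146 114 100  98  97  94  91  85  83  85  87  88  86  81  86 100
  116 121 119 116 116 114]
 [187 175 151 124 115 116 115 111 106 100  96  98 102 102  94  84  89 113
  138 139 126 117 116 115]
 [186 174 149 124 119 121 117 112 109 104 101 101 102  98  87  76  83 116
  147 148 128 117 116 115]
 [186 172 146 120 113 113 108 103 102 100  98  96  94  89  79  71  79 114
  147 149 128 116 115 115]
 [185 172 144 115 103 102  98  94  91  89  88  87  86  85  82  78  85 119
  150 150 128 116 115 114]
 [186 172 144 112  97  95  91  85  80  77  75  76  77  81  83  85 100 134
  160 153 128 115 114 113]
 [187 172 143 110  93  91  86  79  75  73  72  72  72  75  80  89 113 151
  172 158 129 115 113 111]
 [191 174 144 109  90  86  80  76  77  80  81  78  73  71  74  85 117 159
  179 161 129 11
[... 826 characters left out ...]
83 165 152 147 140 128 113 100  95  94 100 116 140 168 190 202 206
  198 168 130 111 110 113]
 [199 189 180 173 172 169 162 151 141 136 137 146 162 180 194 203 207 207
  198 168 129 110 110 113]
 [203 195 188 184 182 181 179 176 172 173 178 185 193 200 202 202 203 204
  198 168 128 109 108 111]
 [200 194 189 186 186 185 187 187 189 194 199 203 203 200 192 184 184 192
  190 165 128 108 107 109]
 [183 182 183 185 188 190 192 195 199 203 206 207 202 186 164 147 147 163
  174 159 126 106 105 107]
 [174 177 183 189 194 198 200 203 205 207 207 207 198 172 135 109 109 136
  161 154 125 106 103 105]
 [183 186 192 197 201 203 204 206 206 207 207 206 196 167 125  94  99 132
  160 154 124 103 102 103]]
```

Run:
```python
from h import *
for u,v in [(332,195.5),(331.1,195.5),(332,194.5)]: print(onz('top',u,v,.049).round(4))
for p in [(.577,-.041,.049),(.592,-.026,.049),(.562,-.026,.049),(.562,-.026,.012)]: print(proj('top',p).round(1))
```

```text
[ 0.5768 -0.027   0.049 ]
[ 0.5768 -0.025   0.049 ]
[ 0.579 -0.027  0.049]
[338.5 195.4]
[331.5 188.7]
[331.6 202.1]
[331.2 206.9]
```

```bash
python3 -m handwheel '[[0.004,-0.038,0,0,0,-0.054],[0.004,-0.038,0,0,0,-0.054],[0.004,-0.038,0,0,0,-0.054],[0.032,-0.018,0,0,0,-0.055],[0.032,-0.018,0,0,0,-0.055]]'; python3 -m handwheel '[[0.032,-0.018,0,0,0,0],[0.032,-0.018,0,0,0,0],[0.032,-0.017,0,0,0,0],[0.025,-0.012,0,0,0,0],[0.008,-0.005,0,0,0,0]]';  python3 -m handwheel '[[0,0,-0.02,0,0,0],[0,0,-0.02,0,0,0],[0,0,-0.01,0,0,0],[0,0,0,0,0,0],[0,0,0,0,0,0]]'; python3 -c "
from h import *
st(); im=snap('top','t9.png');s=snap('side','s9.png'); cv2.imwrite('pics/s9c.png',cv2.resize(s[150:290,190:330,::-1],None,fx=5,fy=5));cv2.imwrite('pics/t9c.png',cv2.resize(im[140:280,260:400,::-1],None,fx=4,fy=4))"
```

```text
clock: 15.07
position: [0.4469, 0.0418, 0.2281]
ee_rot: [-0.706, 0.709, 0.0, -0.0]
ft_force: [0.7, 0.6, -2.0]
width: 0.164
clock: 15.48
position: [0.5778, -0.0282, 0.2252]
ee_rot: [-0.706, 0.708, 0.002, -0.002]
ft_force: [-1.7, 1.2, -2.3]
width: 0.171
clock: 15.9
position: [0.5754, -0.0259, 0.1785]
ee_rot: [0.707, -0.707, -0.001, 0.001]
ft_force: [-0.9, -0.4, -1.4]
width: 0.169
t 15.9 pos [ 0.5754 -0.0259  0.1785] yaw -89.99 tilt xy [-0.003   0.0004] F [-0.9 -0.4 -1.4] w 0.169 q [-0.1   0.03  1.43  0.    1.68  1.47]
```

View pics/s9c.png

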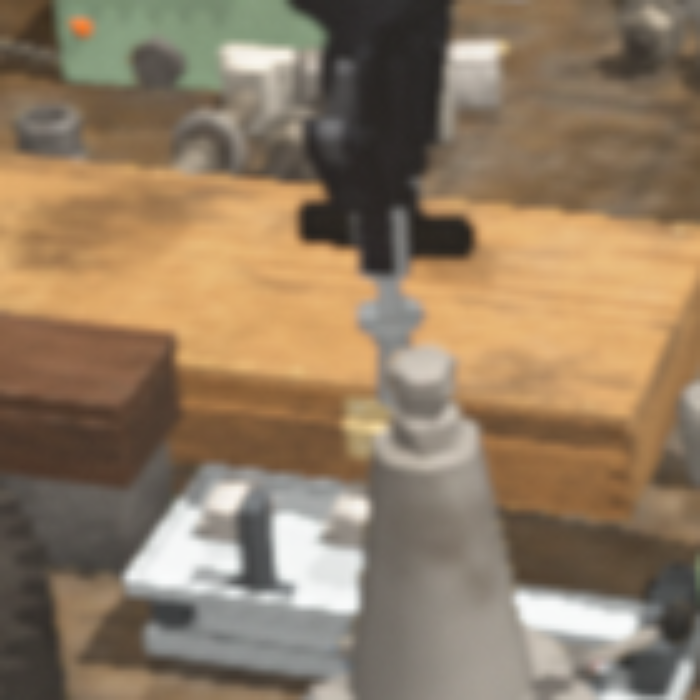

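View pics/t9c.png

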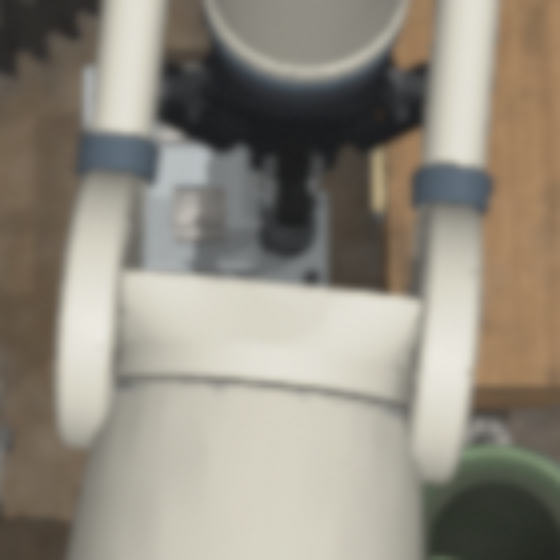

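```bash
python3 -m handwheel '[[0.001,0,-0.01,0,0,0],[0,0,-0.012,0,0,0],[0,0,-0.007,0,0,0],[0,0,0,0,0,0],[0,0,0,0,0,0]]'; python3 -m handwheel '[[0,0,0,0,0,0],[0,0,0,0,0,0],[0,0,0,0,0,0]]';python3 -c "
from h import *
st()"
```

```text
clock: 16.42
position: [0.5768, -0.0262, 0.1495]
ee_rot: [-0.707, 0.707, 0.001, -0.001]
ft_force: [0.1, 0.1, -1.6]
width: 0.172
clock: 16.67
position: [0.5776, -0.0263, 0.1515]
ee_rot: [-0.707, 0.707, -0.0, 0.0]
ft_force: [-0.5, 1.1, -1.1]
width: 0.169
t 16.67 pos [ 0.5776 -0.0263  0.1515] yaw -90.01 tilt xy [ 0.001  -0.0001] F [-0.5  1.1 -1.1] w 0.169 q [-0.1   0.04  1.47  0.    1.63  1.47]
```

```bash
python3 -m handwheel '[[0,0,-0.004,0,0,0],[0,0,-0.004,0,0,0],[0,0,0,0,0,0]]'; for i in 1; do python3 -m handwheel '[[0,0,-0.003,0,0,0],[0,0,0,0,0,0]]';done;  python3 -m handwheel '[[0,0,-0.003,0,0,0],[0,0,0,0,0,0]]'
```

```text
clock: 16.92
position: [0.5769, -0.0263, 0.1415]
ee_rot: [-0.707, 0.707, 0.001, -0.001]
ft_force: [-0.2, 0.6, -2.8]
width: 0.166
clock: 17.08
position: [0.5771, -0.0263, 0.1391]
ee_rot: [-0.707, 0.707, 0.0, -0.0]
ft_force: [-0.5, 0.5, -3.1]
width: 0.17
clock: 17.25
position: [0.5775, -0.0269, 0.1376]
ee_rot: [-0.707, 0.707, -0.001, -0.0]
ft_force: [-2.2, -3.2, 2.5]
width: 0.169
```

```bash
python3 -m handwheel '[[-0.0005,-0.0015,0,0,0,0],[0,0,0,0,0,0]]';  python3 -m handwheel '[[0,0,-0.002,0,0,0],[0,0,0,0,0,0]]'
```

```text
clock: 17.42
position: [0.577, -0.028, 0.1369]
ee_rot: [-0.707, 0.707, -0.0, 0.0]
ft_force: [-0.2, -0.3, 1.2]
width: 0.165
clock: 17.58
position: [0.5773, -0.0281, 0.1364]
ee_rot: [-0.707, 0.707, -0.001, 0.001]
ft_force: [-1.6, -1.5, 6.1]
width: 0.17
```

```bash
python3 -m handwheel '[[0,0,-0.002,0,0,0],[0,0,0,0,0,0]]'
```

```text
clock: 17.75
position: [0.577, -0.0284, 0.1337]
ee_rot: [-0.707, 0.707, -0.001, -0.0]
ft_force: [-1.5, -2.4, -0.9]
width: 0.166
```

Sliding in (z 0.1337, seated ≈0.123).

```bash
python3 -m handwheel '[[-0.0005,-0.0005,-0.002,0,0,0],[0,0,0,0,0,0]]';  python3 -m handwheel '[[0,0,-0.003,0,0,0],[0,0,0,0,0,0]]'
```

```text
clock: 17.92
position: [0.5763, -0.0286, 0.1299]
ee_rot: [-0.707, 0.707, -0.0, -0.0]
ft_force: [1.0, -2.0, -0.4]
width: 0.168
clock: 18.08
position: [0.5763, -0.0285, 0.1268]
ee_rot: [-0.707, 0.707, 0.0, -0.0]
ft_force: [0.6, -3.4, -1.7]
width: 0.17
```

```bash
python3 -m handwheel '[[0,0,-0.003,0,0,0],[0,0,0,0,0,0]]';  python3 -m handwheel '[[0,0,-0.002,0,0,0],[0,0,0,0,0,0]]'
```

```text
clock: 18.25
position: [0.5763, -0.0285, 0.124]
ee_rot: [-0.707, 0.707, 0.0, -0.0]
ft_force: [0.9, -3.4, -2.0]
width: 0.163
clock: 18.42
position: [0.5765, -0.0285, 0.1233]
ee_rot: [-0.707, 0.707, -0.0, 0.0]
ft_force: [-0.9, -3.4, 3.2]
width: 0.163
```

```bash
python3 -m handwheel '[[0,-0.001,-0.001,0,0,0],[0,0,0,0,0,0.08],[0,0,0,0,0,0.08],[0,0,0,0,0,0.08],[0,0,0,0,0,0.08]]';  python3 -c "
from h import *
st();print(ctrl.state()['ft_torque'])"
```

```text
clock: 18.83
position: [0.577, -0.0294, 0.1233]
ee_rot: [0.812, -0.584, 0.001, -0.001]
ft_force: [0.3, -3.2, 5.6]
width: 0.17
t 18.83 pos [ 0.577  -0.0294  0.1233] yaw -71.45 tilt xy [ 0.0024 -0.0004] F [ 0.3 -3.2  5.6] w 0.17 q [-0.11  0.04  1.52 -0.    1.58  1.14]
[-0.84427545  0.04979689 -0.05090469]
```

```bash
python3 -m handwheel '[[0,0,0,0,0,0.1],[0,0,0,0,0,0.1],[0,0,0,0,0,0.1],[0,0,0,0,0,0.1],[0,0,0,0,0,0.1]]';  python3 -c "
from h import *
st();print(ctrl.state()['ft_torque'])"; python3 -m handwheel '[[0,0,0,0,0,0.1],[0,0,0,0,0,0.1],[0,0,0,0,0,0.1],[0,0,0,0,0,0],[0,0,0,0,0,0]]';  python3 -c "
from h import *
st();print(ctrl.state()['ft_torque'])"
```

```text
clock: 19.25
position: [0.5775, -0.0297, 0.1233]
ee_rot: [0.931, -0.365, 0.002, -0.0]
ft_force: [1.9, -3.6, 3.5]
width: 0.168
t 19.25 pos [ 0.5775 -0.0297  0.1233] yaw -42.77 tilt xy [ 0.004  -0.0009] F [ 1.9 -3.6  3.5] w 0.168 q [-0.11  0.04  1.52 -0.    1.58  0.64]
[-0.95735149 -0.52863963 -0.12406922]
clock: 19.67
position: [0.578, -0.0296, 0.1233]
ee_rot: [0.975, -0.223, 0.003, -0.0]
ft_force: [2.9, -4.3, 3.1]
width: 0.17
t 19.67 pos [ 0.578  -0.0296  0.1233] yaw -25.82 tilt xy [ 0.0051 -0.0007] F [ 2.9 -4.3  3.1] w 0.17 q [-0.11  0.04  1.51 -0.    1.58  0.34]
[-0.9471063  -0.80874658 -0.05224275]
```

```bash
python3 -m handwheel '[[0,0,0,0,0,0.06],[0,0,0,0,0,0.06],[0,0,0,0,0,0.04],[0,0,0,0,0,0]]';  python3 -c "
from h import *
st();print(ctrl.state()['ft_torque'])"; python3 -m handwheel '[[0,0,0,0,0,0.04],[0,0,0,0,0,0.04],[0,0,0,0,0,0]]';  python3 -c "
from h import *
st();print(ctrl.state()['ft_torque'])"
```

```text
clock: 20.0
position: [0.5781, -0.0296, 0.1233]
ee_rot: [0.99, -0.144, 0.003, -0.0]
ft_force: [3.9, -4.2, 3.3]
width: 0.165
t 20.0 pos [ 0.5781 -0.0296  0.1233] yaw -16.56 tilt xy [ 0.0056 -0.0006] F [ 3.9 -4.2  3.3] w 0.165 q [-0.11  0.04  1.51  0.    1.58  0.18]
[-0.82283714 -0.95747039 -0.02621008]
clock: 20.25
position: [0.5783, -0.0295, 0.1233]
ee_rot: [0.995, -0.104, 0.003, -0.0]
ft_force: [4.9, -3.3, 2.1]
width: 0.168
t 20.25 pos [ 0.5783 -0.0295  0.1233] yaw -11.98 tilt xy [ 0.0059 -0.0005] F [ 4.9 -3.3  2.1] w 0.168 q [-0.11  0.04  1.51  0.    1.58  0.1 ]
[-0.77058324 -1.05973701 -0.1136884 ]
```

```bash
python3 -m handwheel '[[0.001,-0.0005,0,0,0,0.03],[0,0,0,0,0,0.03],[0,0,0,0,0,0],[0,0,0,0,0,0]]';  python3 -c "
from h import *
st();print(ctrl.state()['ft_torque'])"; python3 -m handwheel '[[0,0,0,0,0,0.03],[0,0,0,0,0,0.03],[0,0,0,0,0,0],[0,0,0,0,0,0]]';  python3 -c "
from h import *
st();print(ctrl.state()['ft_torque'])"
```

```text
clock: 20.58
position: [0.5786, -0.0297, 0.1233]
ee_rot: [0.997, -0.076, 0.002, -0.0]
ft_force: [2.5, -3.0, 5.1]
width: 0.168
t 20.58 pos [ 0.5786 -0.0297  0.1233] yaw -8.7 tilt xy [0.0042 0.0001] F [ 2.5 -3.   5.1] w 0.168 q [-0.11  0.05  1.51  0.    1.58  0.04]
[-0.54740961 -0.87367519 -0.06830663]
clock: 20.92
position: [0.5787, -0.0296, 0.1233]
ee_rot: [0.999, -0.046, 0.002, -0.0]
ft_force: [3.8, -1.9, 5.6]
width: 0.169
t 20.92 pos [ 0.5787 -0.0296  0.1233] yaw -5.26 tilt xy [0.0044 0.0001] F [ 3.8 -1.9  5.6] w 0.169 q [-0.11  0.05  1.51  0.    1.58 -0.02]
[-5.35721847e-01 -9.30053439e-01 -9.03867037e-04]
```

```bash
python3 -m handwheel '[[0,0,0,0,0,0.04],[0,0,0,0,0,0.04],[0,0,0,0,0,0],[0,0,0,0,0,0]]';  python3 -c "
from h import *
st();print(ctrl.state()['ft_torque'])"; python3 -m handwheel '[[0,0,0,0,0,0.04],[0,0,0,0,0,0.04],[0,0,0,0,0,0],[0,0,0,0,0,0]]';  python3 -c "
from h import *
st();print(ctrl.state()['ft_torque'])"
```

```text
clock: 21.25
position: [0.5788, -0.0296, 0.1233]
ee_rot: [1.0, -0.006, 0.002, -0.0]
ft_force: [3.5, -2.0, 4.6]
width: 0.168
t 21.25 pos [ 0.5788 -0.0296  0.1233] yaw -0.68 tilt xy [0.0046 0.0003] F [ 3.5 -2.   4.6] w 0.168 q [-0.11  0.05  1.51  0.    1.58 -0.1 ]
[-0.46938672 -1.00312864 -0.18452595]
clock: 21.58
position: [0.5788, -0.0295, 0.1233]
ee_rot: [0.999, 0.034, 0.002, -0.0]
ft_force: [4.4, -1.6, 4.7]
width: 0.168
t 21.58 pos [ 0.5788 -0.0295  0.1233] yaw 3.88 tilt xy [0.0047 0.0004] F [ 4.4 -1.6  4.7] w 0.168 q [-0.11  0.05  1.51  0.    1.58 -0.18]
[-0.38306216 -1.11153266 -0.1565525 ]
```

```bash
python3 -c "
from h import *
st(); im=snap('top','t10.png');s=snap('side','s10.png'); cv2.imwrite('pics/s10c.png',cv2.resize(s[150:290,190:330,::-1],None,fx=5,fy=5));cv2.imwrite('pics/t10c.png',cv2.resize(im[160:230,290:370,::-1],None,fx=8,fy=8,interpolation=2))"
```

```text
t 21.58 pos [ 0.5788 -0.0295  0.1233] yaw 3.88 tilt xy [0.0047 0.0004] F [ 4.4 -1.6  4.7] w 0.168 q [-0.11  0.05  1.51  0.    1.58 -0.18]
```

View pics/s10c.png

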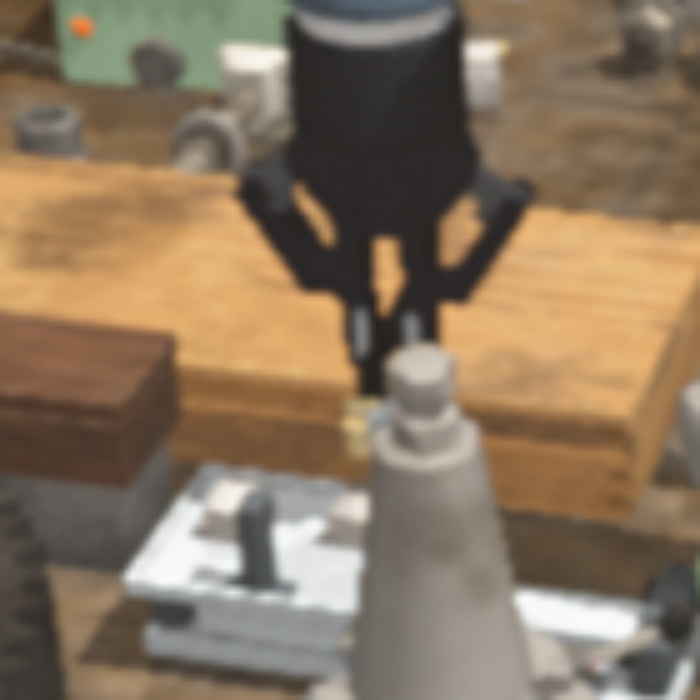

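View pics/t10c.png

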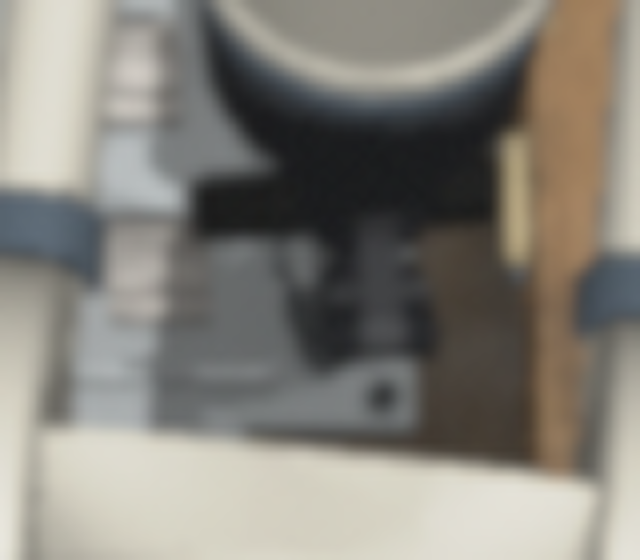

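```bash
python3 -m handwheel '[[0,0,0,0,0,0.04],[0,0,0,0,0,0.04],[0,0,0,0,0,0],[0,0,0,0,0,0]]';  python3 -c "
from h import *
st();print(ctrl.state()['ft_torque'])"; python3 -m handwheel '[[0,0,0,0,0,0.04],[0,0,0,0,0,0],[0,0,0,0,0,0]]';  python3 -c "
from h import *
st();print(ctrl.state()['ft_torque'])"
```

```text
clock: 22.02
position: [0.5789, -0.0295, 0.1233]
ee_rot: [0.997, 0.074, 0.002, -0.0]
ft_force: [5.3, -1.6, 5.2]
width: 0.17
t 22.02 pos [ 0.5789 -0.0295  0.1233] yaw 8.47 tilt xy [0.0049 0.0005] F [ 5.3 -1.6  5.2] w 0.17 q [-0.11  0.05  1.51  0.    1.58 -0.26]
[-0.36142084 -1.22195693 -0.15917176]
clock: 22.27
position: [0.5789, -0.0294, 0.1233]
ee_rot: [0.996, 0.094, 0.002, -0.0]
ft_force: [5.0, -1.0, 5.1]
width: 0.167
t 22.27 pos [ 0.5789 -0.0294  0.1233] yaw 10.76 tilt xy [0.0049 0.0006] F [ 5.  -1.   5.1] w 0.167 q [-0.11  0.05  1.51  0.    1.58 -0.3 ]
[-0.26287177 -1.25022057 -0.14841214]
```

```bash
python3 -c "
from h import *
im=snap('top','t11.png'); g=im[160:230,290:370,::-1]; g=np.clip(g.astype(float)*1.6,0,255).astype(np.uint8);cv2.imwrite('pics/t11c.png',cv2.resize(g,None,fx=8,fy=8,interpolation=2)); 
for a in (-4,4,11,): 
  c=np.array([.577,-.0285]);d=np.array([np.cos(np.radians(a+90)),np.sin(np.radians(a+90))])*.04
  print(a,[((proj('top',[*(c+k*d),.125])-[290,160])*8).round(0) for k in(1,-1)])"
```

```text
-4 [array([190., 181.]), array([510., 201.])]
4 [array([190., 202.]), array([510., 180.])]
11 [array([193., 220.]), array([507., 162.])]
```

View pics/t11c.png

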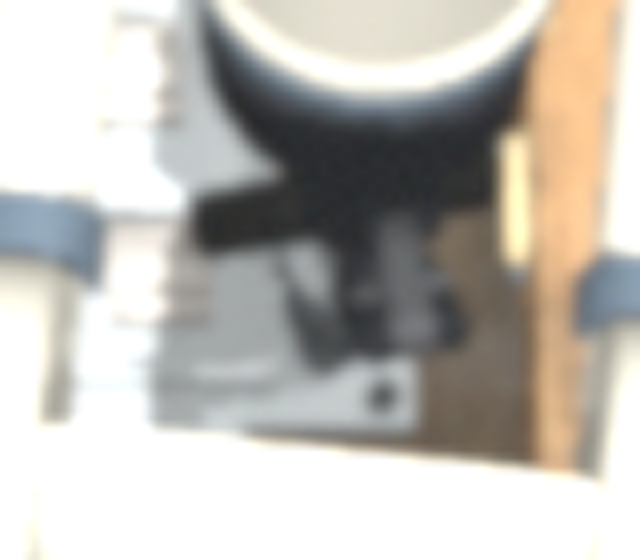

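Run:
```python
from h import *
for f in('t10.png','t11.png'):
    g=cv2.cvtColor(cv2.imread('pics/'+f),cv2.COLOR_BGR2GRAY).astype(float)
    r=[]
    for c in range(316,325):
        col=g[178:196,c]; w=np.clip(75-col,0,None); r.append(((178+np.arange(18))*w).sum()/w.sum())
    print(f,np.round(r,2), np.degrees(np.arctan(np.polyfit(range(9),r,1)[0])))
    print(g[178:196,314:352:3].astype(int))
```

```text
t10.png [185.7  185.59 185.49 185.36 185.3  185.3  184.81 184.15 183.56] -13.419958166058965
[[125 127 101  41  29  29  28  29  29  28  29  28  39]
 [125 126 113  60  29  29  29  27  28  28  29  29  39]
 [123 117 108  70  29  28  28  29  27  29  28  30  35]
 [113  94  84  59  27  28  28  28  27  29  29  32  34]
 [ 91  61  52  40  29  28  27  29  29  29  29  34  35]
 [ 71  39  35  30  28  29  28  29  29  28  30  33  35]
 [ 62  30  30  29  30  29  28  29  29  30  30  34  35]
 [ 60  30  29  30  31  28  29  27  31  30  29  31  32]
 [ 57  29  30  29  30  27  28  34  37  33  29  30  31]
 [ 52  28  30  29  30  29  30  42  46  34  35  37  40]
 [ 54  34  37  35  37  35  29  48  50  38  49  53  54]
 [ 64  58  67  58  59  48  31  52  55  44  63  63  59]
 [ 78  88 100  83  84  66  32  56  61  61  69  67  62]
 [ 91 105 114  94  93  77  37  58  66  75  72  67  62]
 [ 98 109 112  95  92  81  39  59  67  70  71  67  63]
 [103 106 106  95  89  79  37  59  66  56  70  66  64]
 [104 105 104  97  84  76  40  59  66  54  69  67  65]
 [100 104 105 101  78  68  48  61  66  61  68  65  63]]
t11.png [187.71 
[... 366 characters left out ...]
47  32  29  27  27  28  28  28  31  32]
 [ 95  59  42  34  32  29  28  29  30  28  30  30  33]
 [ 75  36  31  30  33  29  28  31  30  32  32  33  40]
 [ 62  31  30  31  33  28  28  30  37  38  35  46  53]
 [ 54  28  30  29  32  28  30  30  45  45  40  60  60]
 [ 51  28  30  29  32  31  28  32  52  49  47  67  63]
 [ 53  29  30  31  42  43  29  32  56  55  54  68  63]
 [ 60  34  43  50  65  65  32  32  58  60  63  68  62]
 [ 76  55  68  74  86  82  39  33  60  63  63  67  62]
 [ 92  81  92  88  93  92  45  36  60  65  61  67  63]
 [101  97 103  94  91  96  46  38  60  65  59  66  65]
 [104 103 104  97  85 100  47  41  60  66  64  66  64]
 [100 104 104 101  78  99  47  48  60  67  63  63  63]]
```

```bash
python3 -m handwheel '[[0,0,0,0,0,0.04],[0,0,0,0,0,0.04],[0,0,0,0,0,0],[0,0,0,0,0,0]]';  python3 -c "
from h import *
st();print(ctrl.state()['ft_torque'])"; python3 -m handwheel '[[0,0,0,0,0,0.04],[0,0,0,0,0,0],[0,0,0,0,0,0]]';  python3 -c "
from h import *
st();print(ctrl.state()['ft_torque'])"
```

```text
clock: 22.65
position: [0.579, -0.0293, 0.1233]
ee_rot: [0.991, 0.134, 0.003, -0.0]
ft_force: [4.5, -1.3, 5.8]
width: 0.167
t 22.65 pos [ 0.579  -0.0293  0.1233] yaw 15.36 tilt xy [0.0051 0.0008] F [ 4.5 -1.3  5.8] w 0.167 q [-0.11  0.05  1.51  0.    1.58 -0.38]
[-0.1691086  -1.29906108 -0.03019977]
clock: 22.9
position: [0.579, -0.0293, 0.1233]
ee_rot: [0.988, 0.153, 0.003, -0.0]
ft_force: [5.7, -2.4, 4.1]
width: 0.166
t 22.9 pos [ 0.579  -0.0293  0.1233] yaw 17.65 tilt xy [0.0052 0.0008] F [ 5.7 -2.4  4.1] w 0.166 q [-0.11  0.05  1.51  0.    1.58 -0.42]
[-0.20743952 -1.35519517 -0.06247798]
```

Run:
```python
from h import *
im=snap('top','t12.png'); s=snap('side','s12.png')
a=cv2.imread('pics/t6.png')
f=lambda i:np.clip(cv2.resize(i[180:216,306:350],None,fx=9,fy=9,interpolation=2).astype(float)*1.7,0,255).astype(np.uint8)
cv2.imwrite('pics/cmp.png',np.hstack([f(a),f(im[:,:,::-1])]))
cv2.imwrite('pics/s12c.png',np.clip(cv2.resize(s[200:290,220:330,::-1],None,fx=7,fy=7,interpolation=2).astype(float)*1.3,0,255).astype(np.uint8))
```

```text
(no output)
```

View pics/cmp.png

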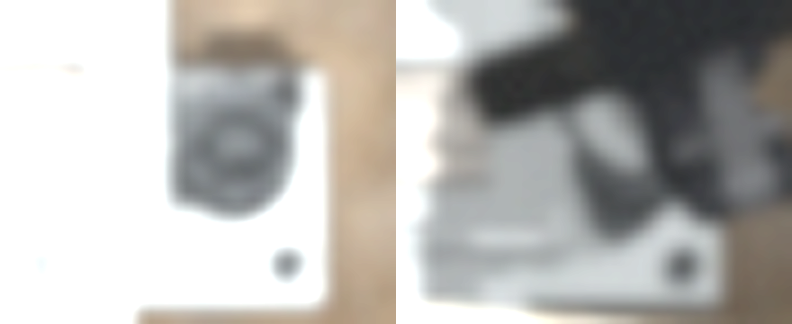

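View pics/s12c.png

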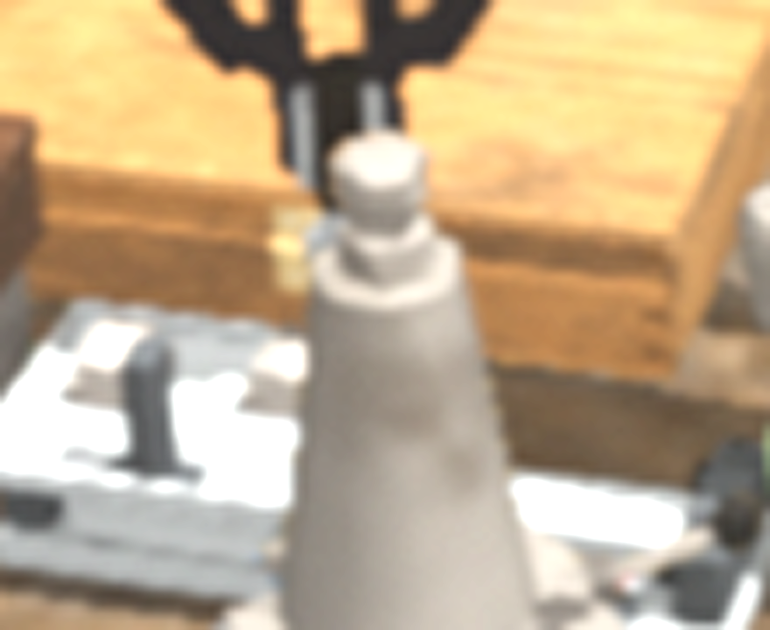

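```bash
python3 -m handwheel '[[0.001,-0.0005,0.004,0,0,0],[0,0,0.006,0,0,0],[0,0,0.006,0,0,0],[0,0,0.01,0,0,0],[0,0,0.01,0,0,0]]'; python3 -m handwheel '[[0,0,0.03,0,0,0],[0,0,0.03,0,0,0],[0,0,0.02,0,0,0],[-0.02,-0.03,0,0,0,0],[-0.02,-0.03,0,0,0,0]]';python3 -m handwheel '[[-0.015,-0.03,0,0,0,0],[-0.0,-0.03,0,0,0,0],[0,-0.03,0,0,0,0],[0,0,0,0,0,0],[0,0,0,0,0,0]]';  python3 - <<'E'
from h import *
st()
im=snap('top','t13.png'); s=snap('side','s13.png')
a=cv2.imread('pics/t6.png')
f=lambda i:np.clip(cv2.resize(i[180:216,306:350],None,fx=9,fy=9,interpolation=2).astype(float)*1.3,0,255).astype(np.uint8)
cv2.imwrite('pics/cmp2.png',np.hstack([f(a),f(im[:,:,::-1])]))
E
```

```text
clock: 23.42
position: [0.5768, -0.0294, 0.1545]
ee_rot: [0.988, 0.154, -0.003, -0.002]
ft_force: [-0.2, 0.3, -0.5]
width: 0.165
clock: 23.83
position: [0.5384, -0.0891, 0.2396]
ee_rot: [0.988, 0.155, 0.001, -0.0]
ft_force: [1.3, -1.3, -2.3]
width: 0.166
clock: 24.25
position: [0.5226, -0.181, 0.2374]
ee_rot: [0.988, 0.152, -0.001, -0.001]
ft_force: [0.4, 0.9, -1.8]
width: 0.166
t 24.25 pos [ 0.5226 -0.181   0.2374] yaw 17.53 tilt xy [-0.0018  0.0018] F [ 0.4  0.9 -1.8] w 0.166 q [-0.4  -0.04  1.39  0.    1.79 -0.7 ]
```

View pics/cmp2.png

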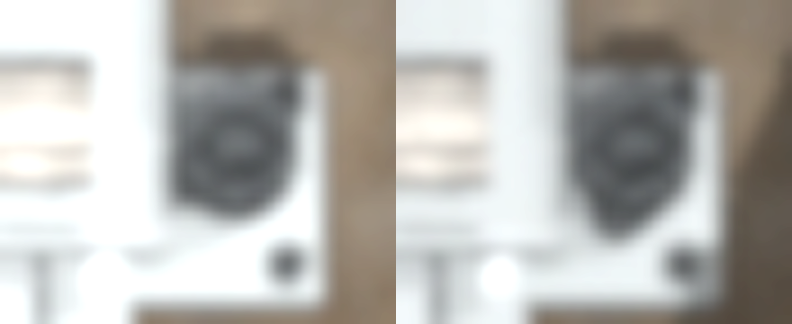

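View pics/t13.png

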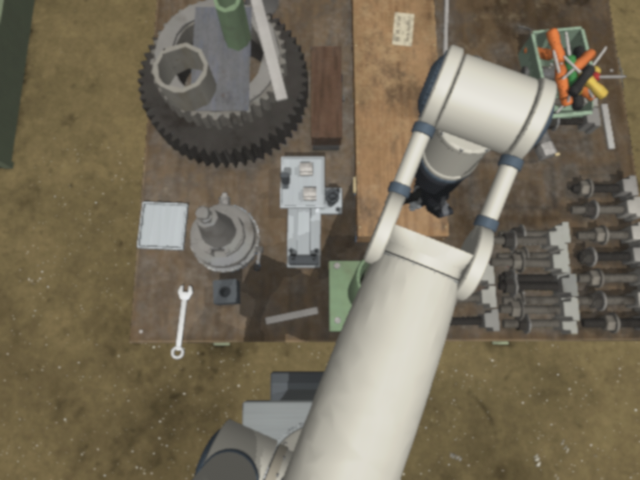

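View pics/s13.png

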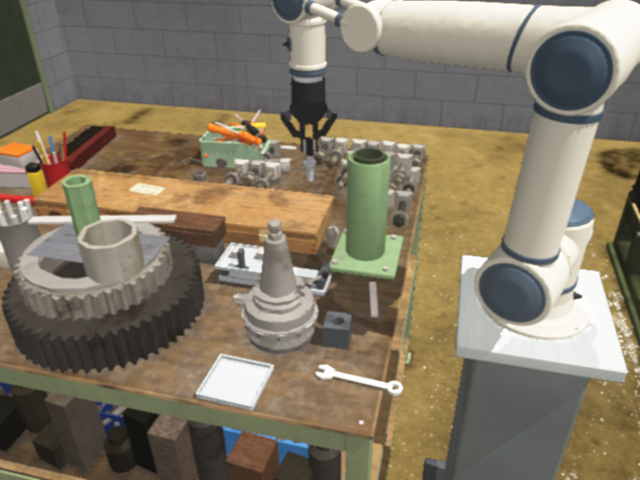

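Run:
```python
from h import *
for z in(.012,.02,.03,.04):
    p=onz('top',330.3,205.6,z); d=p[:2]-[.5765,-.028]; print(z,p.round(4),np.linalg.norm(d).round(4),np.degrees(np.arctan2(-d[0],d[1])).round(1))
im=cv2.imread('pics/t13.png'); g=cv2.cvtColor(im,cv2.COLOR_BGR2GRAY); print(g[198:212,322:342])
```

```text
0.012 [ 0.5651 -0.0241  0.012 ] 0.0121 71.0
0.02 [ 0.5627 -0.0239  0.02  ] 0.0144 73.3
0.03 [ 0.5598 -0.0236  0.03  ] 0.0173 75.3
0.04 [ 0.5568 -0.0234  0.04  ] 0.0202 76.8
[[177 163 136 103  80  76  73  68  64  62  60  58  58  62  71  87 115 151
  166 147]
 [178 164 138 107  84  78  75  72  66  60  59  61  65  68  74  92 127 161
  169 148]
 [178 164 141 116  95  79  73  71  68  66  68  71  74  77  80 103 142 171
  174 150]
 [179 164 145 128 111  87  70  68  68  72  76  76  75  80  95 123 157 178
  177 151]
 [178 165 147 137 124  99  74  65  66  69  71  71  75  94 122 151 173 184
  179 150]
 [179 167 154 146 135 110  83  69  68  68  68  75  94 123 152 174 185 188
  179 151]
 [181 173 164 158 149 125  96  78  76  76  82 100 128 155 174 184 189 190
  180 151]
 [185 178 172 167 159 141 116  97  90  95 111 135 159 176 183 184 186 187
  179 150]
 [182 177 172 169 166 157 142 127 121 129 148 166 178 179 174 167 167 173
  168 141]
 [167 166 166 169 170 168 163 159 157 164 175 183 182 169 149 134 133 142
  142 122]
 [159 162 167 172 176 177 177 178 180 183 186 187 181 157 123  99  97 110
  117 107]
 [167 170 174 179 183 183 184 185 187 187 188 188 179 152 114  85  83  97
  108 101]
 [179 181 183 185 186 187 187 188 188 188 188 188 180 158 126 100  93 102
  109 102]
 [185 185 186 186 187 186 187 187 187 187 187 187 183 170 150 130 115 112
  112 102]]
```

Run:
```python
from h import *
s=cv2.imread('pics/s13.png');t=cv2.imread('pics/t13.png')
cv2.imwrite('pics/s13c.png',np.hstack([np.clip(cv2.resize(s[90:200,265:355],None,fx=5,fy=5,interpolation=2)*1.0,0,255),cv2.resize(np.clip(t[150:260,380:440]*2.,0,255),None,fx=5,fy=5,interpolation=2)]).astype(np.uint8))
```

```text
(no output)
```

View pics/s13c.png

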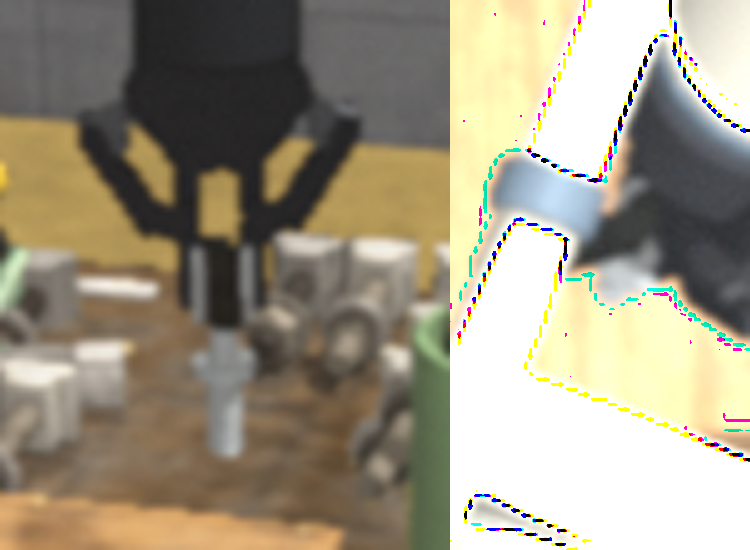

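```bash
python3 -m handwheel '[[0.012,0.037,0,0,0,-0.123],[0.012,0.037,0,0,0,-0.123],[0.012,0.037,0,0,0,-0.123],[0.012,0.037,0,0,0,-0.123],[-0.034,0.023,0,0,0,-0.123]]'; python3 -m handwheel '[[-0.034,0.023,0,0,0,-0.123],[-0.034,0.023,0,0,0,-0.123],[-0.034,0.023,0,0,0,-0.123],[-0.034,0.022,0,0,0,-0.123],[0,0,0,0,0,0]]'; python3 -c "
from h import *
st()"
```

```text
clock: 24.77
position: [0.539, -0.0117, 0.231]
ee_rot: [0.99, -0.142, -0.005, -0.001]
ft_force: [-0.8, 0.2, -3.8]
width: 0.163
clock: 25.18
position: [0.3944, 0.0787, 0.2387]
ee_rot: [0.925, -0.379, -0.001, -0.001]
ft_force: [2.0, -0.2, -1.2]
width: 0.168
t 25.18 pos [0.3944 0.0787 0.2387] yaw -44.53 tilt xy [-0.0005  0.0028] F [ 2.  -0.2 -1.2] w 0.168 q [ 0.11 -0.45  1.74  0.    1.85  0.89]
```

```bash
python3 -m handwheel '[[-0.008,0.035,0,0,0,-0.104],[-0.008,0.035,0,0,0,-0.104],[-0.007,0.035,0,0,0,-0.104],[0,0.01,0,0,0,-0.104],[0,0,0,0,0,-0.104]]'; python3 -m handwheel '[[0,0,-0.02,0,0,0],[0,0,-0.02,0,0,0],[0,0,0,0,0,0],[0,0,0,0,0,0],[0,0,0,0,0,0]]'; python3 -c "
from h import *
st(); im=snap('top','t14.png');s=snap('side','s14.png'); cv2.imwrite('pics/s14c.png',cv2.resize(s[200:360,270:400,::-1],None,fx=5,fy=5))"
```

```text
clock: 25.6
position: [0.3759, 0.1885, 0.2378]
ee_rot: [0.802, -0.597, -0.001, -0.0]
ft_force: [-1.0, -0.3, -1.7]
width: 0.165
clock: 26.02
position: [0.3773, 0.1855, 0.199]
ee_rot: [0.802, -0.597, 0.0, -0.0]
ft_force: [-0.6, -0.3, -0.5]
width: 0.166
t 26.02 pos [0.3773 0.1855 0.199 ] yaw -73.33 tilt xy [0.0008 0.0006] F [-0.6 -0.3 -0.5] w 0.166 q [ 0.38 -0.41  1.78  0.    1.77  1.66]
```

View pics/s14c.png

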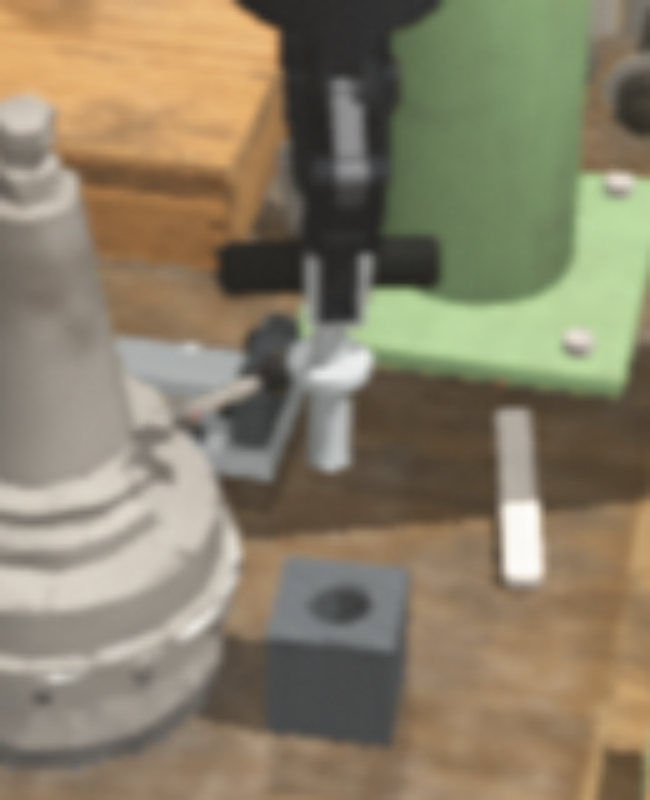

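```bash
python3 -m handwheel '[[-0.006,0.008,-0.01,0,0,0],[0,0,-0.02,0,0,0],[0,0,-0.015,0,0,0],[0,0,0,0,0,0],[0,0,0,0,0,0]]'; python3 -c "
from h import *
st(); s=snap('side','s15.png'); cv2.imwrite('pics/s15c.png',cv2.resize(s[200:360,270:400,::-1],None,fx=5,fy=5))"
```

```text
clock: 26.53
position: [0.3709, 0.1932, 0.1522]
ee_rot: [0.802, -0.598, -0.0, 0.001]
ft_force: [-0.8, 0.2, -1.5]
width: 0.167
t 26.53 pos [0.3709 0.1932 0.1522] yaw -73.38 tilt xy [-0.0015 -0.0004] F [-0.8  0.2 -1.5] w 0.167 q [ 0.4  -0.41  1.86  0.    1.69  1.68]
```

View pics/s15c.png

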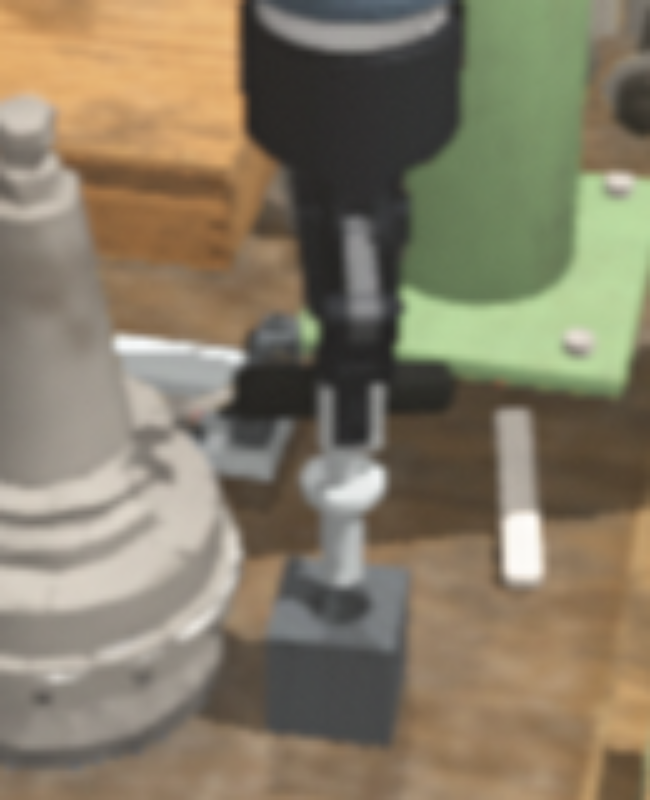

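```bash
python3 -m handwheel '[[0,0,-0.008,0,0,0],[0,0,-0.008,0,0,0],[0,0,0,0,0,0],[0,0,0,0,0,0]]'; python3 -m handwheel '[[0,0,-0.008,0,0,0],[0,0,-0.008,0,0,0],[0,0,0,0,0,0]]';  python3 -m handwheel '[[0,0,-0.008,0,0,0],[0,0,-0.005,0,0,0],[0,0,0,0,0,0],[0,0,0,0,0,0]]'
```

```text
clock: 26.92
position: [0.3713, 0.1929, 0.1363]
ee_rot: [0.802, -0.598, -0.0, 0.0]
ft_force: [0.2, -0.4, -1.4]
width: 0.164
clock: 27.17
position: [0.3708, 0.1926, 0.1186]
ee_rot: [0.802, -0.598, -0.001, 0.001]
ft_force: [-0.6, -1.0, -2.3]
width: 0.168
clock: 27.5
position: [0.3713, 0.1929, 0.1073]
ee_rot: [0.802, -0.598, -0.0, 0.0]
ft_force: [-0.4, 0.2, -1.5]
width: 0.167
```

```bash
python3 -m handwheel '[[0,0,-0.004,0,0,0],[0,0,-0.002,0,0,0],[0,0,0,0,0,0],[0,0,0,0,0,0]]'; python3 -m handwheel '[[0,0,-0.001,0,0,0],[0,0,0,0,0,0]]'; python3 -m handwheel '[[0,0,-0.001,0,0,0],[0,0,0,0,0,0]]'
```

```text
clock: 27.83
position: [0.3715, 0.193, 0.1018]
ee_rot: [0.802, -0.598, -0.0, 0.0]
ft_force: [0.3, 0.5, -2.2]
width: 0.165
clock: 28.0
position: [0.3716, 0.193, 0.1008]
ee_rot: [0.802, -0.598, 0.0, -0.0]
ft_force: [-0.1, 0.5, -1.8]
width: 0.167
clock: 28.17
position: [0.3717, 0.1931, 0.1001]
ee_rot: [0.802, -0.598, 0.0, -0.0]
ft_force: [-0.0, 0.9, -0.5]
width: 0.166
```

```bash
python3 -m handwheel '[[0,0,0,0,0,0],[0,0,0,0,0,0],[0,0,0,0,0,0],[0,0,0,0,0,0]]' 130 40; python3 -m handwheel '[[0,0,0.02,0,0,0],[0,0,0.03,0,0,0],[0,0,0.035,0,0,0],[0.01,-0.03,0.005,0,0,0.1],[0.01,-0.04,0,0,0,0.1]]'; python3 -m handwheel '[[0.01,-0.04,0,0,0,0.12],[0.04,0,0,0,0,0.12],[0.04,0,0,0,0,0.12],[0.04,0,0,0,0,0.12],[0.04,0,0,0,0,0.12]]'; python3 -m handwheel '[[0.035,0,0,0,0,0.12],[0.01,0,0,0,0,0.12],[0,0,0,0,0,0.12],[0,0,0,0,0,0.12],[0,0,0,0,0,0]]'; python3 -c "
from h import *
st(); im=snap('top','t16.png');s=snap('side','s16.png'); cv2.imwrite('pics/s16c.png',cv2.resize(s[180:360,210:370,::-1],None,fx=5,fy=4.5))"
```

```text
clock: 28.5
position: [0.3716, 0.193, 0.1]
ee_rot: [0.802, -0.598, 0.0, -0.0]
ft_force: [1.3, -0.3, 0.3]
width: 0.49
clock: 28.92
position: [0.392, 0.1275, 0.1936]
ee_rot: [0.858, -0.514, 0.002, -0.003]
ft_force: [0.8, -0.5, 0.2]
width: 0.491
clock: 29.33
position: [0.5613, 0.0927, 0.1899]
ee_rot: [0.968, -0.25, 0.0, -0.0]
ft_force: [-1.0, -0.0, 0.8]
width: 0.491
clock: 29.75
position: [0.6048, 0.0932, 0.1892]
ee_rot: [1.0, -0.013, -0.0, 0.0]
ft_force: [-0.1, -0.6, -0.1]
width: 0.489
t 29.75 pos [0.6048 0.0932 0.1892] yaw -1.47 tilt xy [-0.001  -0.0001] F [-0.1 -0.6 -0.1] w 0.489 q [ 0.1   0.12  1.32 -0.    1.7   0.12]
```

View pics/s16c.png

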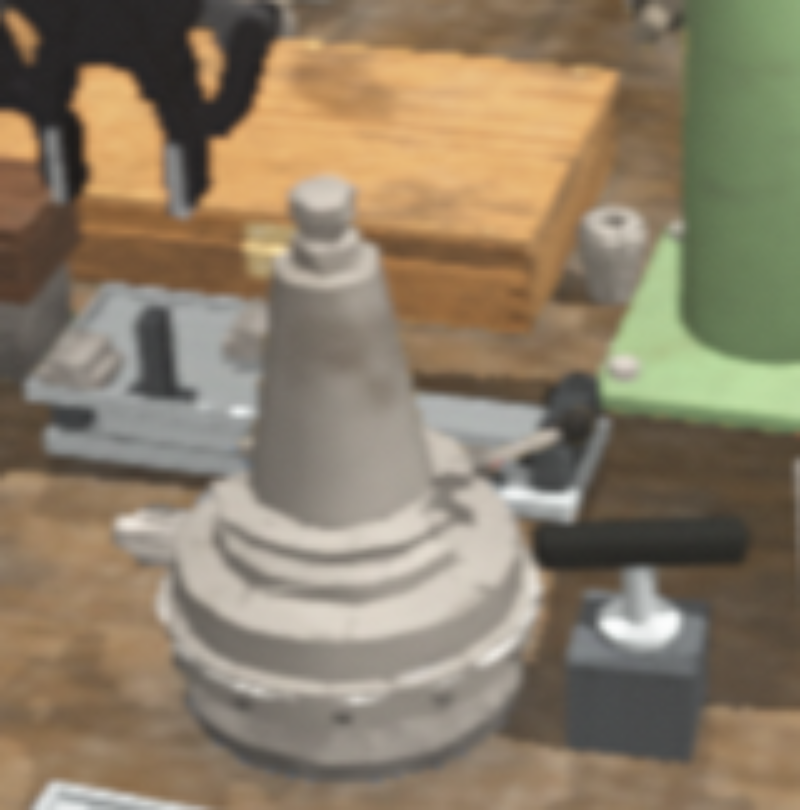

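View pics/t16.png

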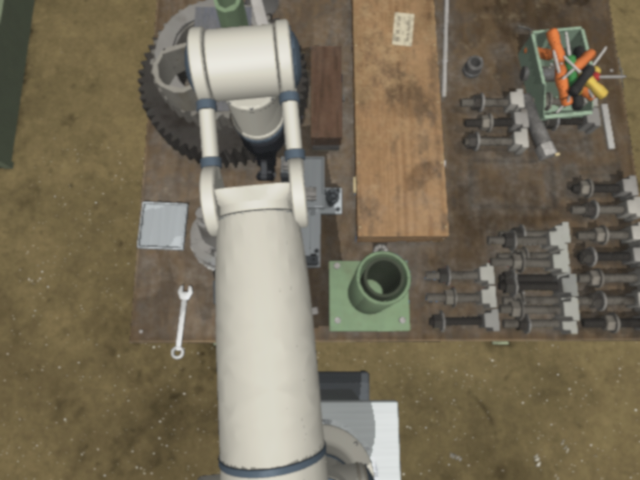

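```bash
python3 -m handwheel '[[-0.01,-0.04,0.005,0,0,0],[-0.01,-0.04,0.005,0,0,0],[-0.01,-0.04,0,0,0,0],[-0.01,-0.04,0,0,0,0],[0,-0.04,0,0,0,0]]';  python3 -m handwheel '[[0,-0.04,0,0,0,0],[0,-0.04,0,0,0,0],[0,-0.03,0,0,0,0],[0,0,0,0,0,0]]';python3 -c "
from h import *
st(); im=snap('top','t17.png');s=snap('side','s17.png'); cv2.imwrite('pics/s17c.png',cv2.resize(s[220:290,200:300,::-1],None,fx=7,fy=7,interpolation=2));cv2.imwrite('pics/t17c.png',cv2.resize(im[145:215,265:355,::-1],None,fx=8,fy=8,interpolation=2))"
```

```text
clock: 30.27
position: [0.5629, -0.1081, 0.2009]
ee_rot: [1.0, -0.016, 0.001, 0.0]
ft_force: [0.6, 0.7, 0.9]
width: 0.489
clock: 30.6
position: [0.5633, -0.2222, 0.1996]
ee_rot: [1.0, -0.02, -0.0, 0.001]
ft_force: [0.1, 0.9, -0.5]
width: 0.49
t 30.6 pos [ 0.5633 -0.2222  0.1996] yaw -2.25 tilt xy [-0.0005 -0.0025] F [ 0.1  0.9 -0.5] w 0.49 q [-0.43  0.1   1.32 -0.    1.72 -0.39]
```

View pics/s17c.png

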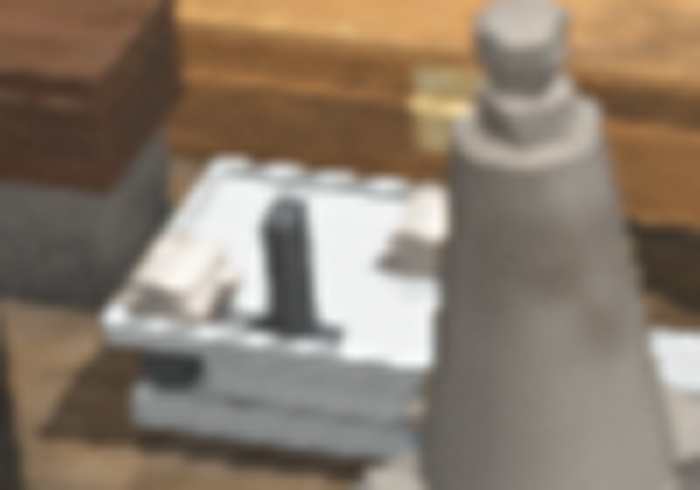

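View pics/t17c.png

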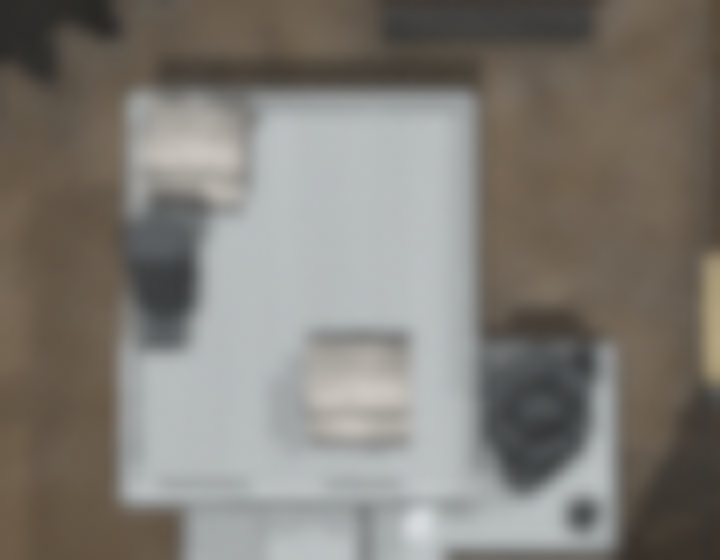

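Run:
```python
from h import *
f=lambda a,b:(265+(a+.5)/8-.5,145+(b+.5)/8-.5)
for n,a,b,z in [('ctr top',195,140,.064),('L edge',140,150,.055),('R edge',248,150,.055),('far',195,98,.064),('near',195,210,.05),('nut B',358,380,.064),('tab',165,245,.094)]: print(n,onz('top',*f(a,b),z).round(4))
g=lambda a,b:(200+(a+.5)/7-.5,220+(b+.5)/7-.5)
print('side top ctr',onz('side',*g(185,265),.064).round(4),onz('side',*g(185,265),.068).round(4))
```

```text
ctr top [0.6474 0.0655 0.064 ]
L edge [0.6481 0.081  0.055 ]
R edge [0.6481 0.0517 0.055 ]
far [0.6595 0.0656 0.064 ]
near [0.6328 0.0662 0.05  ]
nut B [0.5798 0.0215 0.064 ]
tab [0.6068 0.0709 0.094 ]
side top ctr [0.6442 0.0682 0.064 ] [0.6416 0.0737 0.068 ]
```

```bash
python3 -m handwheel '[[0.006,0.037,0,0,0,0.01],[0.006,0.037,0,0,0,0.01],[0.006,0.037,0,0,0,0.01],[0.006,0.037,0,0,0,0.01],[0.006,0.037,0,0,0,0]]';  python3 -m handwheel '[[0.006,0.037,0,0,0,0],[0.006,0.037,0,0,0,0],[0.002,0.033,0,0,0,0],[0,0,-0.03,0,0,0],[0,0,-0.025,0,0,0]]';python3 -m handwheel '[[0,0,-0.015,0,0,0],[0,0,0,0,0,0],[0,0,0,0,0,0]]'; python3 -c "
from h import *
st(); "
```

```text
clock: 31.12
position: [0.5941, -0.0282, 0.2003]
ee_rot: [1.0, 0.005, 0.0, -0.0]
ft_force: [0.1, 0.5, -0.6]
width: 0.494
clock: 31.53
position: [0.6086, 0.0799, 0.1461]
ee_rot: [1.0, 0.007, 0.002, -0.001]
ft_force: [0.2, -0.3, -0.1]
width: 0.495
clock: 31.78
position: [0.6074, 0.0767, 0.1293]
ee_rot: [1.0, 0.006, -0.001, -0.0]
ft_force: [0.3, 0.0, -0.1]
width: 0.49
t 31.78 pos [0.6074 0.0767 0.1293] yaw 0.63 tilt xy [-0.0018  0.0002] F [ 0.3  0.  -0.1] w 0.49 q [0.07 0.14 1.41 0.   1.6  0.06]
```

```bash
python3 -m handwheel '[[0,-0.004,-0.01,0,0,-0.01],[0,0,-0.01,0,0,0],[0,0,-0.008,0,0,0],[0,0,0,0,0,0],[0,0,0,0,0,0]]'; python3 -c "
from h import *
st(); im=snap('top','t18.png');s=snap('side','s18.png'); cv2.imwrite('pics/s18c.png',cv2.resize(s[200:290,190:310,::-1],None,fx=6,fy=6,interpolation=2))"
```

```text
clock: 32.2
position: [0.608, 0.071, 0.101]
ee_rot: [1.0, -0.0, -0.001, 0.0]
ft_force: [0.3, 0.8, -0.2]
width: 0.492
t 32.2 pos [0.608 0.071 0.101] yaw -0.02 tilt xy [-0.0015 -0.    ] F [ 0.3  0.8 -0.2] w 0.492 q [0.06 0.15 1.44 0.   1.55 0.06]
```

View pics/s18c.png

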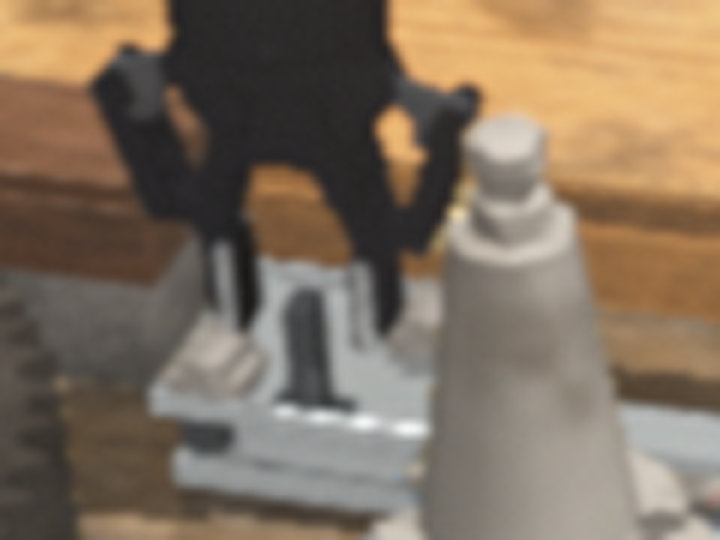

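```bash
python3 -m handwheel '[[0,0,-0.003,0,0,0],[0,0,0,0,0,0]]'; python3 -m handwheel '[[0,0,0,0,0,0],[0,0,0,0,0,0],[0,0,0,0,0,0],[0,0,0,0,0,0],[0,0,0,0,0,0]]' 255 50; python3 -c "
from h import *
st()"
```

```text
clock: 32.47
position: [0.6085, 0.0712, 0.0988]
ee_rot: [1.0, 0.0, 0.0, -0.0]
ft_force: [-0.0, -0.1, 0.1]
width: 0.493
clock: 32.88
position: [0.6086, 0.0713, 0.0991]
ee_rot: [1.0, 0.0, 0.0, -0.0]
ft_force: [-0.2, 0.2, 0.5]
width: 0.129
t 32.88 pos [0.6086 0.0713 0.0991] yaw 0.0 tilt xy [0.0006 0.0001] F [-0.2  0.2  0.5] w 0.129 q [0.06 0.15 1.45 0.   1.55 0.06]
```

Gripped. Pull slowly toward the near stop, ~4 mm/row.

```bash
python3 -m handwheel '[[-0.002,0,0,0,0,0],[-0.004,0,0,0,0,0],[-0.004,0,0,0,0,0],[-0.004,0,0,0,0,0],[-0.004,0,0,0,0,0]]'; python3 -c "
from h import *
st()"
```

```text
clock: 33.3
position: [0.5902, 0.0714, 0.0991]
ee_rot: [1.0, 0.0, 0.0, -0.0]
ft_force: [2.2, -0.4, 1.6]
width: 0.123
t 33.3 pos [0.5902 0.0714 0.0991] yaw 0.02 tilt xy [0.0008 0.0002] F [ 2.2 -0.4  1.6] w 0.123 q [0.06 0.1  1.5  0.   1.54 0.06]
```

```bash
for i in 1; do python3 -m handwheel '[[-0.004,0,0,0,0,0],[-0.004,0,0,0,0,0],[-0.004,0,0,0,0,0],[-0.004,0,0,0,0,0],[-0.004,0,0,0,0,0]]'; done; python3 -m handwheel '[[-0.004,0,0,0,0,0],[-0.004,0,0,0,0,0],[-0.004,0,0,0,0,0],[-0.004,0,0,0,0,0],[-0.004,0,0,0,0,0]]'; python3 -m handwheel '[[-0.004,0,0,0,0,0],[-0.004,0,0,0,0,0],[-0.004,0,0,0,0,0],[-0.004,0,0,0,0,0],[-0.004,0,0,0,0,0]]'; python3 -m handwheel '[[-0.004,0,0,0,0,0],[-0.004,0,0,0,0,0],[-0.004,0,0,0,0,0],[-0.004,0,0,0,0,0],[-0.004,0,0,0,0,0]]'
```

```text
clock: 33.72
position: [0.5702, 0.0715, 0.0991]
ee_rot: [1.0, 0.0, 0.0, -0.0]
ft_force: [2.9, 1.1, 3.3]
width: 0.127
clock: 34.13
position: [0.5502, 0.0716, 0.0991]
ee_rot: [1.0, 0.0, 0.0, -0.0]
ft_force: [3.5, 3.7, 4.9]
width: 0.127
clock: 34.55
position: [0.5302, 0.0717, 0.0991]
ee_rot: [1.0, 0.0, 0.0, -0.0]
ft_force: [2.8, 5.7, 4.4]
width: 0.13
clock: 34.97
position: [0.5102, 0.0718, 0.0991]
ee_rot: [1.0, 0.0, 0.0, -0.001]
ft_force: [2.1, 5.9, 5.1]
width: 0.13
```

```bash
python3 -m handwheel '[[-0.004,0.001,0,0,0,0],[-0.004,0,0,0,0,0],[-0.004,0,0,0,0,0],[-0.004,0,0,0,0,0],[-0.003,0,0,0,0,0]]'; python3 -m handwheel '[[-0.002,0,0,0,0,0],[-0.002,0,0,0,0,0],[0,0,0,0,0,0]]';python3 -m handwheel '[[-0.001,0,0,0,0,0],[0,0,0,0,0,0]]'
```

```text
clock: 35.38
position: [0.4911, 0.072, 0.0991]
ee_rot: [1.0, -0.0, 0.0, 0.0]
ft_force: [3.0, 1.1, 5.1]
width: 0.127
clock: 35.63
position: [0.4888, 0.072, 0.0991]
ee_rot: [1.0, -0.0, 0.002, 0.0]
ft_force: [10.6, 1.2, 0.7]
width: 0.127
clock: 35.8
position: [0.4887, 0.072, 0.0991]
ee_rot: [1.0, -0.0, 0.003, 0.0]
ft_force: [15.4, 2.2, -1.9]
width: 0.125
```

```bash
python3 -c "
from h import *
snap('top','t19.png');s=snap('side','s19.png')"; python3 -m handwheel '[[0.003,0,0,0,0,0],[0.004,0,0,0,0,0],[0.004,0,0,0,0,0],[0.004,0,0,0,0,0],[0.004,0,0,0,0,0]]'; for i in 1; do python3 -m handwheel '[[0.004,0,0,0,0,0],[0.004,0,0,0,0,0],[0.004,0,0,0,0,0],[0.004,0,0,0,0,0],[0.004,0,0,0,0,0]]'; done; python3 -m handwheel '[[0.004,0,0,0,0,0],[0.004,0,0,0,0,0],[0.004,0,0,0,0,0],[0.004,0,0,0,0,0],[0.004,0,0,0,0,0]]';python3 -m handwheel '[[0.004,0,0,0,0,0],[0.004,0,0,0,0,0],[0.004,0,0,0,0,0],[0.004,0,0,0,0,0],[0.004,0,0,0,0,0]]'
```

```text
clock: 36.32
position: [0.5045, 0.0719, 0.0991]
ee_rot: [1.0, 0.0, -0.001, 0.0]
ft_force: [-2.6, 1.4, 8.5]
width: 0.125
clock: 36.73
position: [0.5245, 0.0718, 0.0991]
ee_rot: [1.0, 0.0, -0.001, 0.0]
ft_force: [-2.7, 0.9, 8.4]
width: 0.125
clock: 37.15
position: [0.5445, 0.0717, 0.0991]
ee_rot: [1.0, -0.0, -0.001, 0.001]
ft_force: [-2.7, 0.8, 8.7]
width: 0.125
clock: 37.57
position: [0.5645, 0.0716, 0.0991]
ee_rot: [1.0, -0.0, -0.001, 0.001]
ft_force: [-3.2, -0.6, 7.4]
width: 0.132
```

View pics/s19.png

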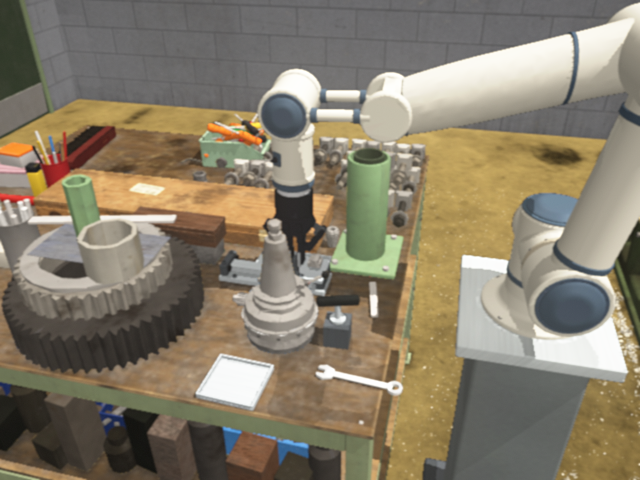

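Continue to the far stop.

```bash
python3 -m handwheel '[[0.004,0,0,0,0,0],[0.004,0,0,0,0,0],[0.004,0,0,0,0,0],[0.004,0,0,0,0,0],[0.004,0,0,0,0,0]]';python3 -m handwheel '[[0.004,0,0,0,0,0],[0.004,0,0,0,0,0],[0.004,0,0,0,0,0],[0.004,0,0,0,0,0],[0.004,0,0,0,0,0]]'; python3 -m handwheel '[[0.003,0,0,0,0,0],[0.002,0,0,0,0,0],[0,0,0,0,0,0]]'; python3 -m handwheel '[[0.002,0,0,0,0,0],[0,0,0,0,0,0]]'
```

```text
clock: 37.98
position: [0.5845, 0.0715, 0.0991]
ee_rot: [1.0, -0.0, -0.001, 0.001]
ft_force: [-2.6, -1.4, 7.1]
width: 0.126
clock: 38.4
position: [0.6045, 0.0713, 0.0991]
ee_rot: [1.0, -0.0, -0.001, 0.001]
ft_force: [-3.3, -1.0, 7.4]
width: 0.126
clock: 38.65
position: [0.6091, 0.0713, 0.0991]
ee_rot: [1.0, -0.0, -0.002, 0.001]
ft_force: [-3.4, -0.6, 8.7]
width: 0.121
clock: 38.82
position: [0.6093, 0.0713, 0.0991]
ee_rot: [1.0, -0.0, -0.004, 0.001]
ft_force: [-13.4, -0.9, 12.0]
width: 0.126
```

```bash
python3 -m handwheel '[[-0.001,0,0,0,0,0],[0,0,0,0,0,0],[0,0,0,0,0,0],[0,0,0,0,0,0],[0,0,0,0,0,0]]' 130; python3 -m handwheel '[[0,0,0.02,0,0,0],[0,0,0.03,0,0,0],[0,0,0.035,0,0,0],[-0.02,0,0.01,0,0,-0.12],[-0.04,0,0,0,0,-0.12]]';python3 -m handwheel '[[-0.04,0,0,0,0,-0.12],[-0.04,0,0,0,0,-0.12],[-0.04,0,0,0,0,-0.12],[-0.02,0.02,0,0,0,-0.12],[-0.01,0.03,0,0,0,-0.12]]' 110; python3 -m handwheel '[[-0.015,0.035,0,0,0,-0.12],[-0.01,0.03,0,0,0,-0.12],[0,0,0,0,0,-0.12],[0,0,0,0,0,-0.08],[0,0,0,0,0,0]]'; python3 -c "
from h import *
st(); im=snap('top','t20.png');s=snap('side','s20.png'); cv2.imwrite('pics/t20c.png',cv2.resize(im[145:335,190:370,::-1],None,fx=4,fy=4,interpolation=2));cv2.imwrite('pics/s20c.png',cv2.resize(s[220:360,260:400,::-1],None,fx=5,fy=5,interpolation=2))"
```

```text
clock: 39.23
position: [0.6111, 0.0721, 0.0981]
ee_rot: [1.0, 0.0, -0.001, 0.0]
ft_force: [0.2, -0.5, -0.5]
width: 0.488
clock: 39.65
position: [0.5542, 0.072, 0.1975]
ee_rot: [0.992, -0.123, 0.004, -0.001]
ft_force: [0.1, 0.6, 1.0]
width: 0.487
clock: 40.07
position: [0.4, 0.1195, 0.1943]
ee_rot: [0.913, -0.409, 0.001, -0.0]
ft_force: [0.6, 0.2, -0.4]
width: 0.574
clock: 40.48
position: [0.3796, 0.1798, 0.1938]
ee_rot: [0.811, -0.585, 0.0, 0.0]
ft_force: [1.1, -0.2, 0.2]
width: 0.565
t 40.48 pos [0.3796 0.1798 0.1938] yaw -71.67 tilt xy [ 0.0001 -0.0002] F [ 1.1 -0.2  0.2] w 0.565 q [ 0.36 -0.41  1.79 -0.    1.76  1.61]
```

View pics/t20c.png

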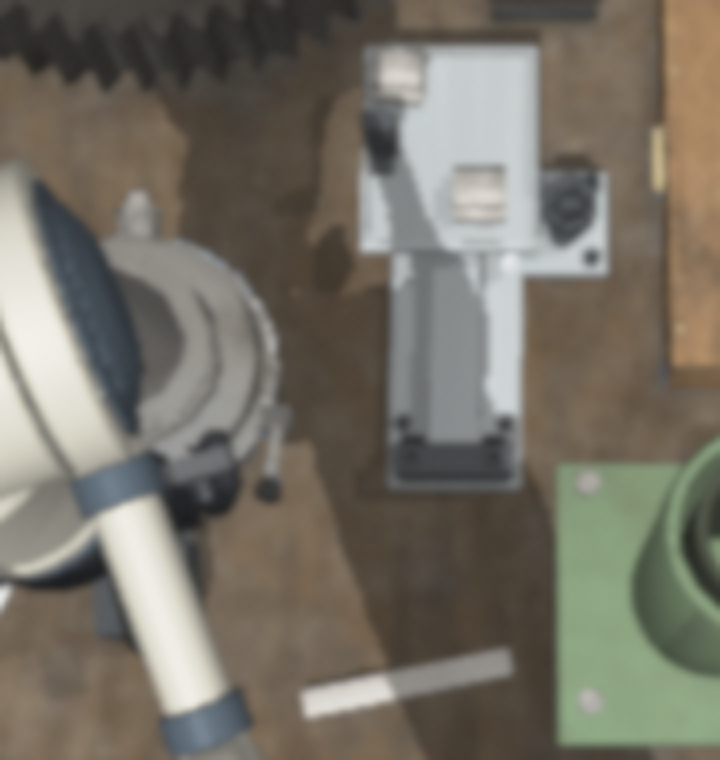

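View pics/s20c.png

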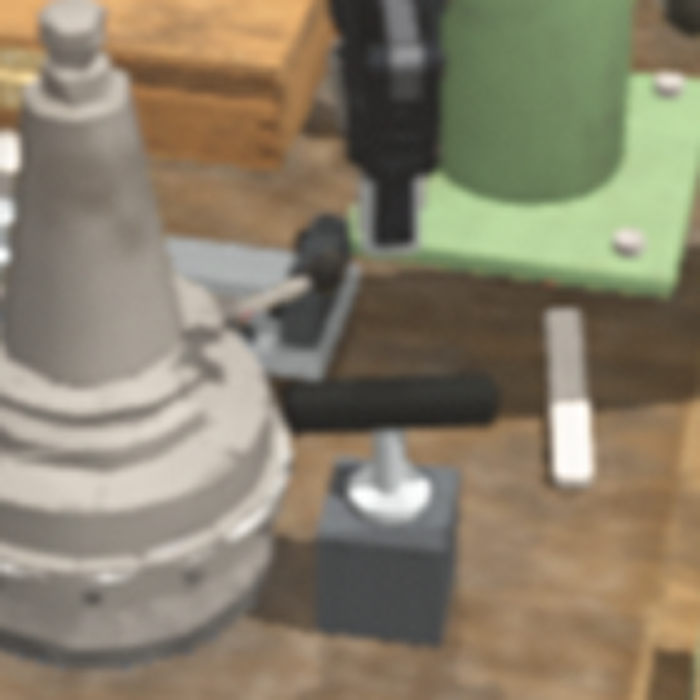

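```bash
python3 -m handwheel '[[-0.008,0.012,0,0,0,-0.03],[0,0,-0.03,0,0,0],[0,0,-0.03,0,0,0],[0,0,-0.025,0,0,0],[0,0,0,0,0,0]]'; python3 -m handwheel '[[0,0,0,0,0,0],[0,0,0,0,0,0]]'
```

```text
clock: 41.0
position: [0.3694, 0.1897, 0.1031]
ee_rot: [0.803, -0.596, -0.002, 0.004]
ft_force: [-1.2, 0.2, -1.8]
width: 0.568
clock: 41.17
position: [0.3726, 0.1912, 0.1105]
ee_rot: [0.802, -0.597, 0.0, -0.001]
ft_force: [0.3, -0.4, -0.2]
width: 0.571
```

```bash
python3 -m handwheel '[[-0.001,0.002,-0.005,0,0,0],[0,0,-0.005,0,0,0],[0,0,0,0,0,0],[0,0,0,0,0,0]]'; python3 -m handwheel '[[0,0,0,0,0,0],[0,0,0,0,0,0],[0,0,0,0,0,0],[0,0,0,0,0,0],[0,0,0,0,0,0]]' 255 120; python3 -m handwheel '[[0,0,0.015,0,0,0],[0,0,0.03,0,0,0],[0,0,0.035,0,0,0],[0,0,0.035,0,0,0],[0,0,0.015,0,0,0]]'; python3 -m handwheel '[[0,0,0,0,0,0],[0,0,0,0,0,0]]'; python3 -c "
from h import *
st(); im=snap('top','t21.png');s=snap('side','s21.png'); cv2.imwrite('pics/s21c.png',cv2.resize(s[180:360,240:400,::-1],None,fx=4,fy=4))"
```

```text
clock: 41.5
position: [0.3709, 0.1933, 0.099]
ee_rot: [0.802, -0.597, 0.0, -0.0]
ft_force: [0.5, 0.2, 0.6]
width: 0.568
clock: 41.92
position: [0.3712, 0.1932, 0.0993]
ee_rot: [0.802, -0.597, 0.0, -0.0]
ft_force: [-0.2, -0.8, 3.7]
width: 0.163
clock: 42.33
position: [0.3716, 0.1936, 0.2333]
ee_rot: [0.802, -0.597, 0.001, -0.002]
ft_force: [0.2, 0.2, -1.0]
width: 0.168
clock: 42.5
position: [0.371, 0.1933, 0.2286]
ee_rot: [0.802, -0.597, 0.0, -0.0]
ft_force: [-0.4, 0.6, -3.0]
width: 0.167
t 42.5 pos [0.371  0.1933 0.2286] yaw -73.31 tilt xy [0.0005 0.0003] F [-0.4  0.6 -3. ] w 0.167 q [ 0.4  -0.41  1.73  0.    1.82  1.68]
```

View pics/s21c.png

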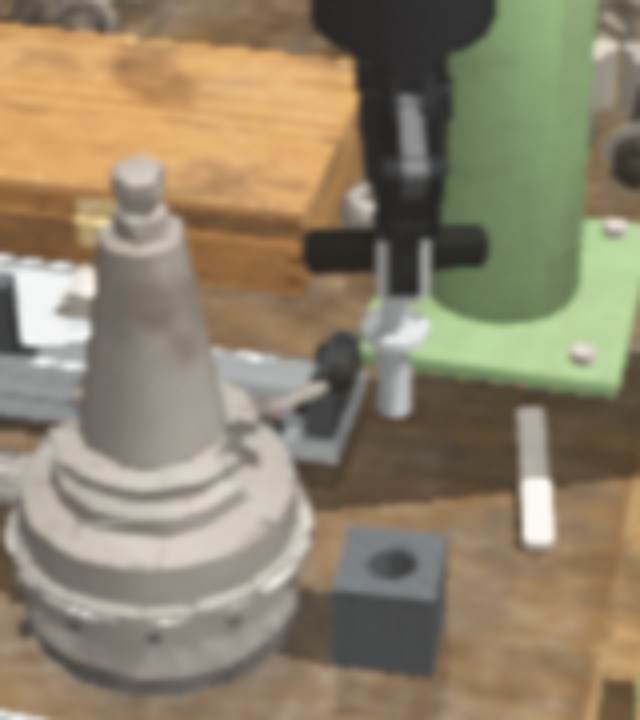

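```bash
python3 -m handwheel '[[0.004,-0.038,0,0,0,0.096],[0.004,-0.038,0,0,0,0.096],[0.004,-0.038,0,0,0,0.096],[0.032,-0.018,0,0,0,0.096],[0.032,-0.018,0,0,0,0.096]]'; python3 -m handwheel '[[0.032,-0.018,0,0,0,0.096],[0.032,-0.018,0,0,0,0.096],[0.032,-0.018,0,0,0,0.096],[0.025,-0.013,0,0,0,0.096],[0.007,-0.005,0,0,0,0.094]]';  python3 -m handwheel '[[0,0,-0.02,0,0,0],[0,0,-0.02,0,0,0],[0,0,-0.02,0,0,0],[0,0,0,0,0,0],[0,0,0,0,0,0]]'; python3 -c "
from h import *
st()"
```

```text
clock: 43.02
position: [0.4461, 0.0454, 0.2271]
ee_rot: [0.92, -0.392, -0.001, 0.0]
ft_force: [0.6, 1.2, -1.8]
width: 0.166
clock: 43.43
position: [0.5763, -0.027, 0.224]
ee_rot: [0.986, -0.164, -0.003, 0.0]
ft_force: [-1.5, -0.1, -2.3]
width: 0.165
clock: 43.85
position: [0.5731, -0.0247, 0.1653]
ee_rot: [0.986, -0.165, -0.003, 0.0]
ft_force: [0.2, -0.6, -1.1]
width: 0.165
t 43.85 pos [ 0.5731 -0.0247  0.1653] yaw -19.0 tilt xy [-0.0067  0.0007] F [ 0.2 -0.6 -1.1] w 0.165 q [-0.1   0.03  1.46  0.    1.66  0.23]
```

```bash
python3 -m handwheel '[[0.001,-0.004,-0.01,0,0,0.01],[0,0,-0.01,0,0,0],[0,0,0,0,0,0],[0,0,0,0,0,0],[0,0,0,0,0,0]]';python3 -c "
from h import *
st()"
```

```text
clock: 44.27
position: [0.5758, -0.0288, 0.1493]
ee_rot: [0.987, -0.16, 0.0, -0.0]
ft_force: [-0.9, 0.4, -2.6]
width: 0.162
t 44.27 pos [ 0.5758 -0.0288  0.1493] yaw -18.43 tilt xy [ 0.0006 -0.    ] F [-0.9  0.4 -2.6] w 0.162 q [-0.11  0.03  1.48  0.    1.63  0.21]
```

Mouth contact expected at TCP ≈0.140, seated ≈0.1223.

```bash
python3 -m handwheel '[[0,0,-0.004,0,0,0],[0,0,-0.004,0,0,0],[0,0,0,0,0,0]]'; python3 -m handwheel '[[0,0,-0.003,0,0,0],[0,0,0,0,0,0]]';  python3 -m handwheel '[[0,0,-0.003,0,0,0],[0,0,0,0,0,0]]';  python3 -m handwheel '[[0,0,-0.002,0,0,0],[0,0,0,0,0,0]]'
```

```text
clock: 44.52
position: [0.5754, -0.0288, 0.1399]
ee_rot: [0.987, -0.16, -0.001, 0.0]
ft_force: [-1.4, 0.4, -2.3]
width: 0.165
clock: 44.68
position: [0.5757, -0.0288, 0.1375]
ee_rot: [0.987, -0.16, 0.0, 0.0]
ft_force: [1.0, -0.2, -1.9]
width: 0.162
clock: 44.85
position: [0.5763, -0.0292, 0.1354]
ee_rot: [0.987, -0.16, 0.001, 0.0]
ft_force: [2.5, -1.8, -2.0]
width: 0.163
clock: 45.02
position: [0.5762, -0.0293, 0.1329]
ee_rot: [0.987, -0.16, 0.001, 0.0]
ft_force: [3.6, -2.5, -0.1]
width: 0.165
```

```bash
python3 -m handwheel '[[0.001,-0.0007,-0.003,0,0,0],[0,0,0,0,0,0]]';  python3 -m handwheel '[[0,0,-0.003,0,0,0],[0,0,0,0,0,0]]';  python3 -m handwheel '[[0,0,-0.003,0,0,0],[0,0,0,0,0,0]]'; python3 -m handwheel '[[0,0,-0.002,0,0,0],[0,0,0,0,0,0]]'; python3 -c "
from h import *
st();print(ctrl.state()['ft_torque'])"
```

```text
clock: 45.18
position: [0.5765, -0.0296, 0.129]
ee_rot: [0.987, -0.16, -0.0, 0.0]
ft_force: [2.2, -2.5, -0.9]
width: 0.166
clock: 45.35
position: [0.5765, -0.0296, 0.126]
ee_rot: [0.987, -0.16, -0.0, 0.0]
ft_force: [2.7, -1.1, -4.4]
width: 0.167
clock: 45.52
position: [0.5765, -0.0296, 0.1231]
ee_rot: [0.987, -0.16, -0.0, 0.0]
ft_force: [2.9, -2.2, -2.8]
width: 0.167
clock: 45.68
position: [0.5768, -0.0296, 0.1229]
ee_rot: [0.987, -0.16, 0.0, 0.0]
ft_force: [-1.4, -1.2, 3.4]
width: 0.169
t 45.68 pos [ 0.5768 -0.0296  0.1229] yaw -18.43 tilt xy [ 0.0009 -0.0002] F [-1.4 -1.2  3.4] w 0.169 q [-0.11  0.04  1.52 -0.    1.58  0.21]
[-0.39380494  0.0412807   0.00670574]
```

```bash
T='from h import *
st();print(ctrl.state()["ft_torque"].round(3))'; python3 -m handwheel '[[0,0,-0.001,0,0,-0.06],[0,0,0,0,0,-0.06],[0,0,0,0,0,-0.06],[0,0,0,0,0,-0.06]]'>/dev/null; python3 -c "$T"; python3 -m handwheel '[[0,0,0,0,0,-0.06],[0,0,0,0,0,-0.06],[0,0,0,0,0,-0.06],[0,0,0,0,0,-0.06]]'>/dev/null; python3 -c "$T";  python3 -m handwheel '[[0,0,0,0,0,-0.06],[0,0,0,0,0,-0.06],[0,0,0,0,0,-0.06],[0,0,0,0,0,-0.06]]'>/dev/null; python3 -c "$T"; python3 -m handwheel '[[0,0,0,0,0,-0.06],[0,0,0,0,0,-0.06],[0,0,0,0,0,-0.06],[0,0,0,0,0,-0.06]]'>/dev/null; python3 -c "$T"
```

```text
t 46.02 pos [ 0.577  -0.0296  0.1228] yaw -32.35 tilt xy [ 0.0019 -0.0003] F [-1.8 -1.3  6.9] w 0.165 q [-0.11  0.04  1.52 -0.    1.58  0.45]
[-0.31   0.326  0.121]
t 46.35 pos [ 0.5767 -0.0293  0.1228] yaw -46.08 tilt xy [0.0012 0.0002] F [-3.3  0.9  7.3] w 0.16 q [-0.11  0.04  1.52  0.    1.58  0.69]
[-0.1    0.528  0.047]
t 46.68 pos [ 0.5766 -0.029   0.1228] yaw -59.81 tilt xy [0.0009 0.0008] F [-3.   0.6  7.6] w 0.165 q [-0.11  0.04  1.52  0.    1.58  0.93]
[0.076 0.662 0.123]
t 47.02 pos [ 0.5765 -0.0286  0.1228] yaw -73.55 tilt xy [0.0006 0.0015] F [-2.6  2.2  8. ] w 0.164 q [-0.11  0.04  1.52  0.    1.58  1.17]
[0.405 0.758 0.161]
```

```bash
T='from h import *
st();print(ctrl.state()["ft_torque"].round(3))'; python3 -m handwheel '[[0,0,0,0,0,-0.06],[0,0,0,0,0,-0.06],[0,0,0,0,0,-0.06],[0,0,0,0,0,-0.06]]'>/dev/null; python3 -c "$T"; python3 -m handwheel '[[0,0,0,0,0,-0.06],[0,0,0,0,0,-0.06],[0,0,0,0,0,0]]'>/dev/null; python3 -c "$T";  python3 -m handwheel '[[0,0,0,0,0,-0.05],[0,0,0,0,0,0],[0,0,0,0,0,0]]'>/dev/null; python3 -c "$T"; python3 -m handwheel '[[0,0,0,0,0,-0.05],[0,0,0,0,0,0],[0,0,0,0,0,0]]'>/dev/null; python3 -c "$T"
```

```text
t 47.35 pos [ 0.5765 -0.0283  0.1228] yaw -87.29 tilt xy [0.0005 0.0022] F [-3.1  2.9  8.2] w 0.165 q [-0.11  0.04  1.52  0.    1.58  1.41]
[0.573 0.744 0.13 ]
t 47.6 pos [ 0.5765 -0.0281  0.1228] yaw -94.17 tilt xy [0.0007 0.0025] F [-2.7  3.3  9.2] w 0.165 q [-0.11  0.04  1.52  0.    1.58  1.53]
[0.634 0.667 0.039]
t 47.85 pos [ 0.5765 -0.0281  0.1228] yaw -96.87 tilt xy [0.0007 0.0026] F [-2.9  3.9  8.8] w 0.164 q [-0.11  0.04  1.52  0.    1.58  1.58]
[0.668 0.637 0.002]
t 48.1 pos [ 0.5766 -0.028   0.1228] yaw -99.73 tilt xy [0.0008 0.0027] F [-2.7  2.8  8.4] w 0.163 q [-0.11  0.04  1.52  0.    1.58  1.63]
[0.79  0.66  0.005]
```

```bash
T='from h import *
st();print(ctrl.state()["ft_torque"].round(3))'; python3 -m handwheel '[[0,0,0,0,0,-0.05],[0,0,0,0,0,0],[0,0,0,0,0,0]]'>/dev/null; python3 -c "$T"; python3 -m handwheel '[[0,0,0,0,0,-0.05],[0,0,0,0,0,0],[0,0,0,0,0,0]]'>/dev/null; python3 -c "$T";  python3 -m handwheel '[[0,0,0,0,0,-0.05],[0,0,0,0,0,0],[0,0,0,0,0,0]]'>/dev/null; python3 -c "$T"; python3 -m handwheel '[[0,0,0,0,0,-0.05],[0,0,0,0,0,0],[0,0,0,0,0,0]]'>/dev/null; python3 -c "$T
snap('top','t22.png')"
```

```text
t 48.35 pos [ 0.5766 -0.0279  0.1228] yaw -102.59 tilt xy [0.0009 0.0029] F [-3.1  2.9  7.7] w 0.165 q [-0.11  0.04  1.52  0.    1.58  1.68]
[0.811 0.633 0.021]
t 48.6 pos [ 0.5766 -0.0278  0.1228] yaw -105.45 tilt xy [0.001 0.003] F [-2.6  3.6  8. ] w 0.162 q [-0.11  0.04  1.52  0.    1.58  1.73]
[0.852 0.593 0.045]
t 48.85 pos [ 0.5766 -0.0278  0.1228] yaw -108.31 tilt xy [0.0009 0.0031] F [-2.2  4.7  8.3] w 0.163 q [-0.11  0.04  1.52  0.    1.58  1.78]
[0.909 0.575 0.13 ]
t 49.1 pos [ 0.5767 -0.0277  0.1228] yaw -111.17 tilt xy [0.0011 0.0032] F [-2.2  4.6  8.3] w 0.166 q [-0.11  0.04  1.52  0.    1.58  1.83]
[0.928 0.539 0.131]
```

Run:
```python
from h import *
im=cv2.imread('pics/t22.png');a=cv2.imread('pics/t6.png');b=cv2.imread('pics/t20.png')
f=lambda i:np.clip(cv2.resize(i[180:216,315:348],None,fx=8,fy=8,interpolation=2).astype(float)*1.4,0,255).astype(np.uint8)
cv2.imwrite('pics/cmp3.png',np.hstack([f(a),f(b),f(im)]))
```

```text
(no output)
```

View pics/cmp3.png

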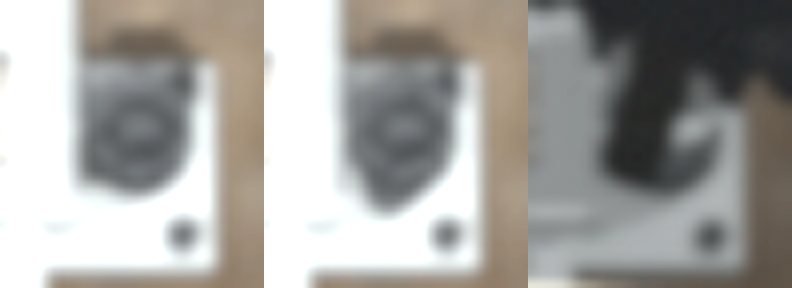

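```bash
T='from h import *
st();print(ctrl.state()["ft_torque"].round(3))'; python3 -m handwheel '[[0,0,0,0,0,-0.05],[0,0,0,0,0,0],[0,0,0,0,0,0]]'>/dev/null; python3 -c "$T"; python3 -m handwheel '[[0,0,0,0,0,-0.05],[0,0,0,0,0,0],[0,0,0,0,0,0]]'>/dev/null; python3 -c "$T";  python3 -m handwheel '[[0,0,0,0,0,-0.05],[0,0,0,0,0,0],[0,0,0,0,0,0]]'>/dev/null; python3 -c "$T"; python3 -m handwheel '[[0,0,0,0,0,-0.05],[0,0,0,0,0,0],[0,0,0,0,0,0]]'>/dev/null; python3 -c "$T
snap('top','t23.png');snap('side','s23.png')"
```

```text
t 49.4 pos [ 0.5767 -0.0277  0.1228] yaw -114.03 tilt xy [0.0011 0.0033] F [-2.4  4.3  8. ] w 0.167 q [-0.11  0.04  1.52  0.    1.58  1.88]
[0.925 0.537 0.123]
t 49.65 pos [ 0.5767 -0.0276  0.1228] yaw -116.89 tilt xy [0.0012 0.0034] F [-2.   4.5  8.9] w 0.16 q [-0.11  0.04  1.52  0.    1.58  1.93]
[0.97  0.486 0.121]
t 49.9 pos [ 0.5768 -0.0275  0.1228] yaw -119.76 tilt xy [0.0014 0.0035] F [-2.6  4.5  8.2] w 0.163 q [-0.11  0.04  1.52  0.    1.58  1.98]
[0.99  0.398 0.142]
t 50.15 pos [ 0.5768 -0.0275  0.1228] yaw -122.62 tilt xy [0.0015 0.0036] F [-2.3  4.   6.6] w 0.161 q [-0.11  0.04  1.52  0.    1.58  2.03]
[1.075 0.422 0.093]
```

Run:
```python
from h import *
im=cv2.imread('pics/t23.png');s=cv2.imread('pics/s23.png')
f=lambda i:np.clip(cv2.resize(i[165:216,305:355],None,fx=10,fy=10,interpolation=2).astype(float)*1.6,0,255).astype(np.uint8)
cv2.imwrite('pics/t23c.png',f(im)); cv2.imwrite('pics/s23c.png',np.clip(cv2.resize(s[170:260,230:310],None,fx=7,fy=7,interpolation=2).astype(float)*1.3,0,255).astype(np.uint8))
for b in(-10,-20,-32.6,-45):
  c=np.array([.5768,-.0280]);d=np.array([np.cos(np.radians(b)),np.sin(np.radians(b))])*.04
  print(b,[((proj('top',[*(c+k*d),.125])-[305,165])*10).round(0) for k in(1,-1)],[((proj('side',[*(c+k*d),.116])-[230,170])*7).round(0) for k in(1,-1)])
```

```text
-10 [array([318.,   3.]), array([252., 379.])] [array([159., 312.]), array([383., 361.])]
-20 [array([351.,  12.]), array([217., 371.])] [array([171., 303.]), array([371., 371.])]
-32.6 [array([390.,  30.]), array([178., 352.])] [array([191., 292.]), array([351., 383.])]
-45 [array([424.,  55.]), array([144., 326.])] [array([213., 284.]), array([328., 391.])]
```

View pics/t23c.png

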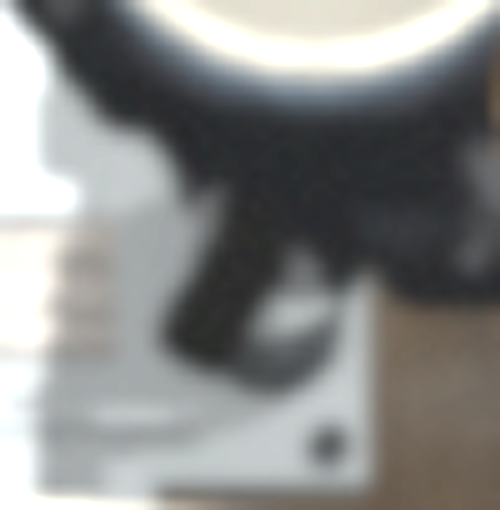

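View pics/s23c.png

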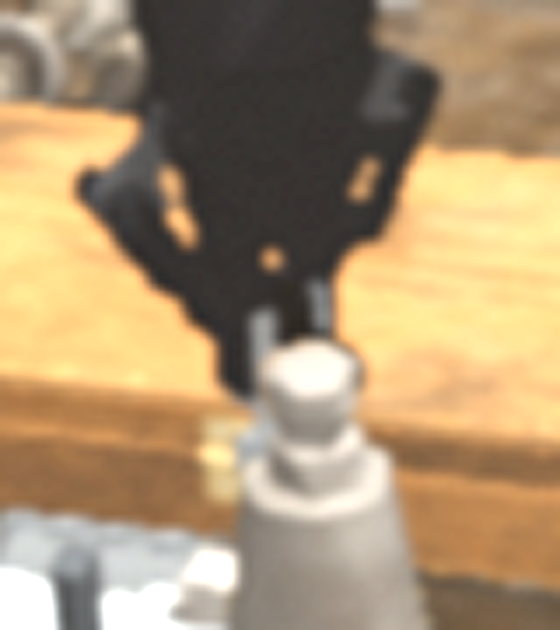

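```bash
T='from h import *
st();print(ctrl.state()["ft_torque"].round(3))'; python3 -m handwheel '[[0,0,0,0,0,-0.06],[0,0,0,0,0,-0.06],[0,0,0,0,0,-0.06],[0,0,0,0,0,0]]'>/dev/null; python3 -c "$T
im=snap('top','t24.png')[:,:,::-1]
cv2.imwrite('pics/t24c.png',np.clip(cv2.resize(im[165:216,305:355],None,fx=10,fy=10,interpolation=2).astype(float)*1.6,0,255).astype(np.uint8))"
```

```text
t 50.58 pos [ 0.577  -0.0273  0.1228] yaw -133.1 tilt xy [0.002 0.004] F [-1.3  5.5  7.1] w 0.164 q [-0.11  0.04  1.52  0.    1.58  2.21]
[1.213 0.248 0.044]
```

View pics/t24c.png

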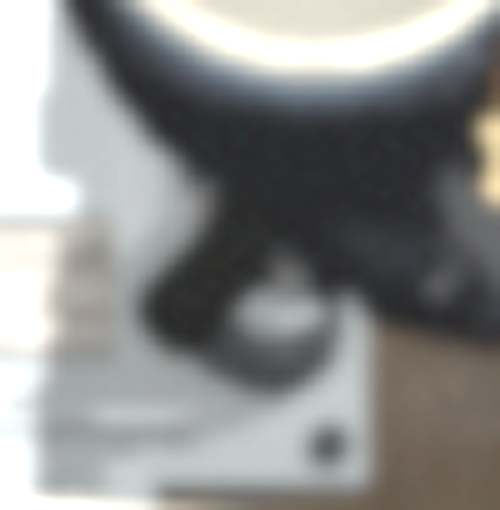

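```bash
python3 -m handwheel '[[0,0,0.004,0,0,0],[0,0,0.006,0,0,0],[0,0,0.006,0,0,0],[0,0,0.01,0,0,0],[0,0,0.01,0,0,0]]'; python3 -m handwheel '[[0,0,0.03,0,0,0],[0,0,0.03,0,0,0],[-0.01,-0.02,0.02,0,0,0],[-0.02,-0.03,0,0,0,0],[-0.02,-0.03,0,0,0,0]]';python3 -m handwheel '[[-0.005,-0.035,0,0,0,0],[-0.0,-0.035,0,0,0,0],[0,-0.03,0,0,0,0],[0,0,0,0,0,0],[0,0,0,0,0,0]]';  python3 - <<'E'
from h import *
st()
im=snap('top','t25.png'); s=snap('side','s25.png')
a=cv2.imread('pics/t6.png')
f=lambda i:np.clip(cv2.resize(i[180:216,306:350],None,fx=9,fy=9,interpolation=2).astype(float)*1.3,0,255).astype(np.uint8)
cv2.imwrite('pics/cmp4.png',np.hstack([f(a),f(im[:,:,::-1])]))
cv2.imwrite('pics/s25c.png',cv2.resize(s[90:200,265:355,::-1],None,fx=5,fy=5,interpolation=2))
E
```

```text
clock: 51.05
position: [0.5758, -0.029, 0.1561]
ee_rot: [-0.399, 0.917, 0.001, -0.001]
ft_force: [0.0, -0.5, -1.4]
width: 0.163
clock: 51.47
position: [0.5267, -0.1099, 0.24]
ee_rot: [-0.4, 0.917, -0.001, 0.002]
ft_force: [-0.0, -1.0, -2.3]
width: 0.164
clock: 51.88
position: [0.521, -0.2109, 0.2372]
ee_rot: [-0.397, 0.918, 0.0, -0.0]
ft_force: [0.5, 0.6, -2.5]
width: 0.16
t 51.88 pos [ 0.521  -0.2109  0.2372] yaw -133.2 tilt xy [-0.0005  0.0004] F [ 0.5  0.6 -2.5] w 0.16 q [-0.45 -0.01  1.37  0.    1.78  1.88]
```

View pics/cmp4.png

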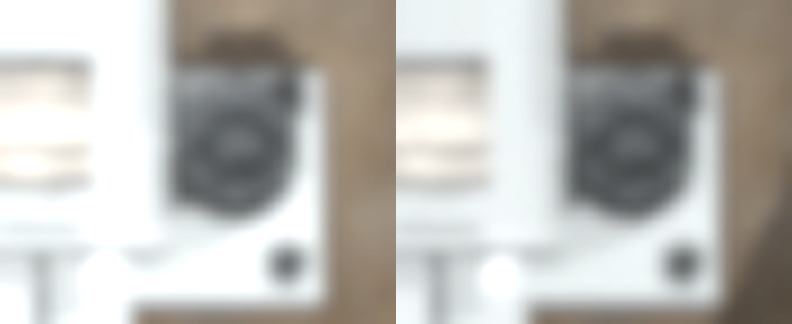

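View pics/s25c.png

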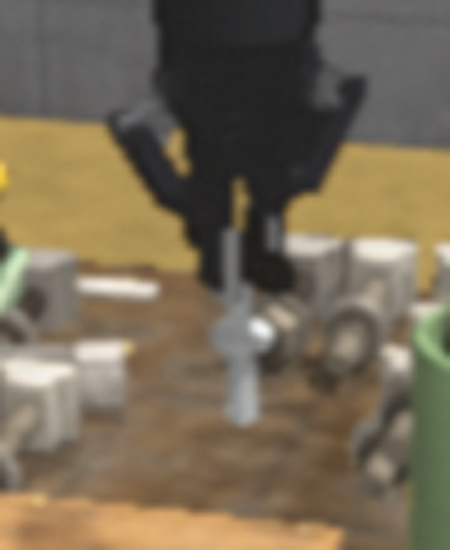

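Run:
```python
from h import *
def g(f): 
    x=cv2.cvtColor(cv2.imread('pics/'+f),cv2.COLOR_BGR2GRAY).astype(float); return x[199:206,325:341]
for f in('t6.png','t8.png','t25.png','t13.png'):
    print(f); print(g(f)[::1,:12].astype(int)[[0,2,4,5]])
```

```text
t6.png
[[ 98  77  78  80  75  70  68  67  66  68  74  83]
 [107  83  77  76  76  78  83  84  80  79  84 102]
 [152 147 140 128 113 100  95  94 100 116 140 168]
 [173 172 169 162 151 141 136 137 146 162 180 194]]
t8.png
[[ 99  77  78  80  75  70  68  67  66  68  73  83]
 [107  83  77  77  76  78  82  83  80  79  84 102]
 [152 146 140 129 113 100  95  94 101 116 140 168]
 [174 171 168 162 151 141 136 137 146 163 180 193]]
t25.png
[[ 90  69  69  70  66  63  61  61  62  62  67  76]
 [ 99  80  73  68  66  68  73  75  73  71  75  90]
 [143 141 134 118 102  92  87  85  91 106 129 153]
 [161 160 157 148 137 129 124 123 131 148 164 177]]
t13.png
[[107  84  78  75  72  66  60  59  61  65  68  74]
 [128 111  87  70  68  68  72  76  76  75  80  95]
 [146 135 110  83  69  68  68  68  75  94 123 152]
 [158 149 125  96  78  76  76  82 100 128 155 174]]
```

```bash
python3 -m handwheel '[[0.01,0.037,0,0,0,0.08],[0.01,0.037,0,0,0,0.08],[0.01,0.036,0,0,0,0.08],[0.01,0.036,0,0,0,0.08],[0.01,0.036,0,0,0,0.08]]'; python3 -m handwheel '[[-0.034,0.023,0,0,0,0.08],[-0.034,0.023,0,0,0,0.08],[-0.034,0.023,0,0,0,0.08],[-0.034,0.022,0,0,0,0.08],[-0.034,0.022,0,0,0,0.08]]'; python3 -m handwheel '[[-0.01,0.037,0,0,0,0.08],[-0.009,0.037,0,0,0,0.08],[-0.008,0.035,-0.005,0,0,0.08],[0,0,-0.02,0,0,0],[0,0,-0.01,0,0,0]]';  python3 -m handwheel '[[0,0,0,0,0,0],[0,0,0,0,0,0]]'; python3 -c "
from h import *
st(); im=snap('top','t26.png');s=snap('side','s26.png'); cv2.imwrite('pics/s26c.png',cv2.resize(s[200:360,270:400,::-1],None,fx=5,fy=5))"
```

```text
clock: 52.4
position: [0.5715, -0.0242, 0.2375]
ee_rot: [-0.575, 0.818, -0.0, 0.0]
ft_force: [1.2, 0.0, -1.8]
width: 0.16
clock: 52.82
position: [0.3994, 0.0874, 0.2369]
ee_rot: [0.726, -0.687, -0.0, -0.0]
ft_force: [0.2, 1.0, -0.8]
width: 0.161
clock: 53.23
position: [0.3728, 0.1969, 0.2009]
ee_rot: [0.804, -0.595, -0.0, 0.0]
ft_force: [0.4, -0.1, -3.6]
width: 0.167
clock: 53.4
position: [0.3741, 0.1941, 0.2014]
ee_rot: [0.802, -0.598, -0.0, 0.001]
ft_force: [-0.3, 0.1, -2.3]
width: 0.162
t 53.4 pos [0.3741 0.1941 0.2014] yaw -73.45 tilt xy [-0.0013 -0.0008] F [-0.3  0.1 -2.3] w 0.162 q [ 0.4  -0.4   1.77 -0.    1.77  1.68]
```

View pics/s26c.png

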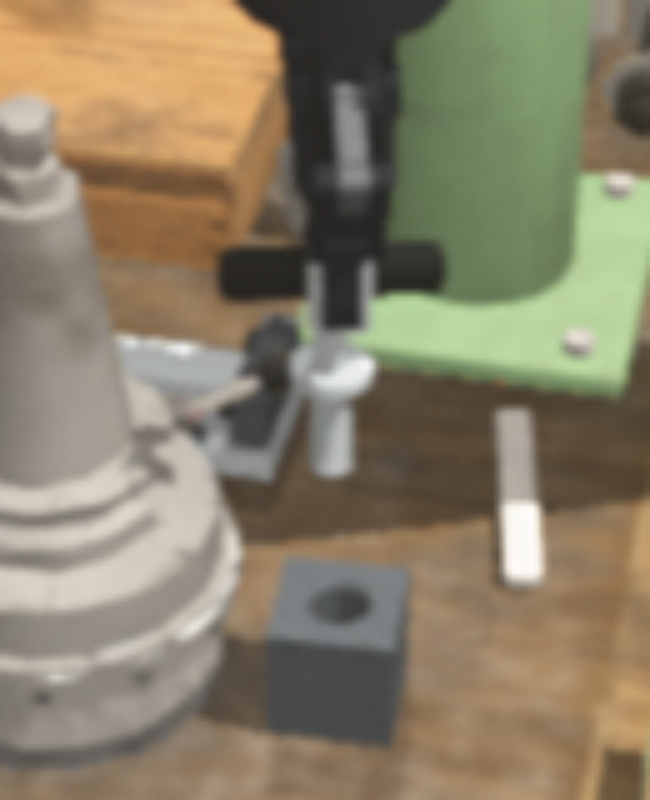

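```bash
python3 -m handwheel '[[-0.003,-0.001,-0.01,0,0,0],[0,0,-0.02,0,0,0],[0,0,-0.016,0,0,0],[0,0,0,0,0,0],[0,0,0,0,0,0]]'; python3 -c "
from h import *
st(); s=snap('side','s27.png'); cv2.imwrite('pics/s27c.png',cv2.resize(s[200:360,270:400,::-1],None,fx=5,fy=5))"
```

```text
clock: 53.92
position: [0.3714, 0.1928, 0.1552]
ee_rot: [0.801, -0.598, -0.0, 0.001]
ft_force: [0.6, 0.0, -0.9]
width: 0.166
t 53.92 pos [0.3714 0.1928 0.1552] yaw -73.51 tilt xy [-0.0016 -0.0007] F [ 0.6  0.  -0.9] w 0.166 q [ 0.4  -0.41  1.86  0.    1.69  1.68]
```

View pics/s27c.png

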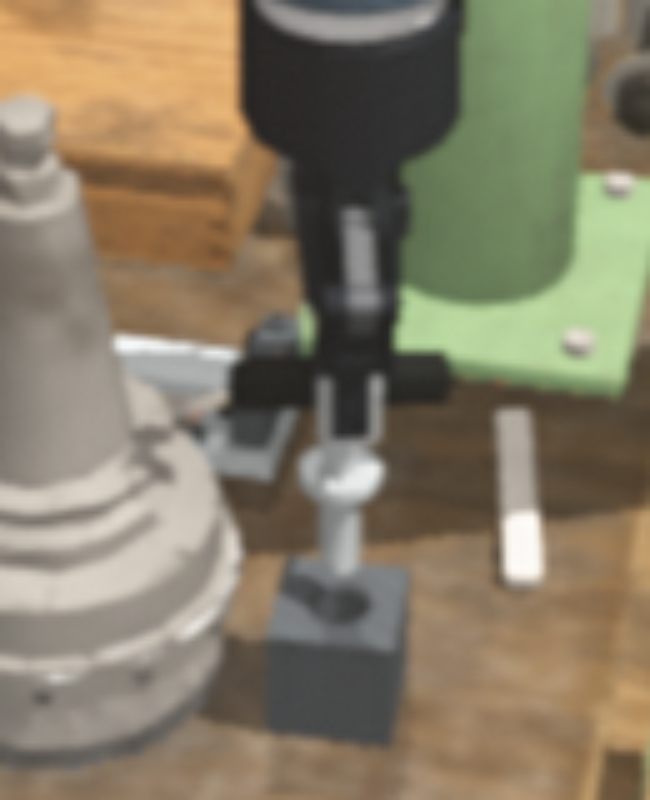

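Aligned as before (tip at ~(341,572), hole at (340,605)). Lower.

```bash
python3 -m handwheel '[[0,0,-0.008,0,0,0],[0,0,-0.008,0,0,0],[0,0,0,0,0,0],[0,0,0,0,0,0]]'; python3 -m handwheel '[[0,0,-0.008,0,0,0],[0,0,-0.008,0,0,0],[0,0,0,0,0,0]]';  python3 -m handwheel '[[0,0,-0.01,0,0,0],[0,0,-0.007,0,0,0],[0,0,0,0,0,0],[0,0,0,0,0,0]]'
```

```text
clock: 54.3
position: [0.3714, 0.1933, 0.1393]
ee_rot: [0.802, -0.598, -0.0, 0.0]
ft_force: [-0.5, -0.6, -2.3]
width: 0.162
clock: 54.55
position: [0.3709, 0.1932, 0.1216]
ee_rot: [0.802, -0.598, -0.001, 0.001]
ft_force: [0.3, 0.1, -2.0]
width: 0.165
clock: 54.88
position: [0.3713, 0.1933, 0.106]
ee_rot: [0.802, -0.598, -0.0, 0.001]
ft_force: [-0.3, 0.4, -2.1]
width: 0.157
```

```bash
python3 -m handwheel '[[0,0,-0.003,0,0,0],[0,0,-0.0,0,0,0],[0,0,0,0,0,0],[0,0,0,0,0,0]]';python3 -m handwheel '[[0,0,-0.001,0,0,0],[0,0,0,0,0,0]]'; python3 -m handwheel '[[0,0,-0.001,0,0,0],[0,0,0,0,0,0]]';python3 -m handwheel '[[0,0,-0.001,0,0,0],[0,0,0,0,0,0]]'
```

```text
clock: 55.22
position: [0.3718, 0.1935, 0.1041]
ee_rot: [0.802, -0.598, 0.0, -0.0]
ft_force: [-0.3, 0.0, -1.3]
width: 0.166
clock: 55.38
position: [0.3717, 0.1935, 0.1029]
ee_rot: [0.802, -0.598, 0.0, -0.0]
ft_force: [0.7, 0.1, -1.8]
width: 0.168
clock: 55.55
position: [0.3716, 0.1935, 0.1017]
ee_rot: [0.802, -0.598, -0.0, 0.0]
ft_force: [-0.7, 0.0, -2.1]
width: 0.162
clock: 55.72
position: [0.3716, 0.1934, 0.1006]
ee_rot: [0.802, -0.598, -0.0, 0.0]
ft_force: [-0.1, 0.4, -2.3]
width: 0.166
```

```bash
python3 -m handwheel '[[0,0,-0.001,0,0,0],[0,0,0,0,0,0]]'; python3 -m handwheel '[[0,0,-0.0005,0,0,0],[0,0,0,0,0,0]]'; python3 -m handwheel '[[0,0,0,0,0,0],[0,0,0,0,0,0],[0,0,0,0,0,0],[0,0,0,0,0,0]]' 130 40; python3 -m handwheel '[[0,0,0.02,0,0,0],[0,0,0.03,0,0,0],[0,0,0.035,0,0,0],[0.01,-0.03,0.005,0,0,0],[0.01,-0.04,0,0,0,0]]'; python3 -m handwheel '[[0.01,-0.04,0,0,0,0],[0.01,-0.04,0,0,0,0],[0,0,0,0,0,0]]'; python3 -c "
from h import *
st(); im=snap('top','t28.png');s=snap('side','s28.png'); cv2.imwrite('pics/s28c.png',cv2.resize(s[220:360,200:380,::-1],None,fx=4,fy=4,interpolation=2)); cv2.imwrite('pics/t28c.png',cv2.resize(im[145:335,130:370,::-1],None,fx=3,fy=3,interpolation=2))"
```

```text
clock: 55.88
position: [0.3716, 0.1934, 0.0996]
ee_rot: [0.802, -0.598, -0.0, 0.0]
ft_force: [-0.4, 0.6, -1.8]
width: 0.165
clock: 56.05
position: [0.3717, 0.1935, 0.0994]
ee_rot: [0.802, -0.598, 0.0, -0.0]
ft_force: [-0.0, 0.1, -1.2]
width: 0.165
clock: 56.38
position: [0.3718, 0.1935, 0.0996]
ee_rot: [0.802, -0.598, 0.0, -0.0]
ft_force: [0.4, 0.5, 0.6]
width: 0.49
clock: 56.8
position: [0.3928, 0.1248, 0.1932]
ee_rot: [0.803, -0.596, 0.002, -0.003]
ft_force: [1.4, -0.6, -0.8]
width: 0.487
clock: 57.05
position: [0.4127, 0.0372, 0.1895]
ee_rot: [0.799, -0.601, 0.001, 0.001]
ft_force: [0.8, 0.1, 0.3]
width: 0.493
t 57.05 pos [0.4127 0.0372 0.1895] yaw -73.92 tilt xy [ 0.001  -0.0034] F [0.8 0.1 0.3] w 0.493 q [ 0.01 -0.43  1.81 -0.    1.76  1.3 ]
```

View pics/s28c.png

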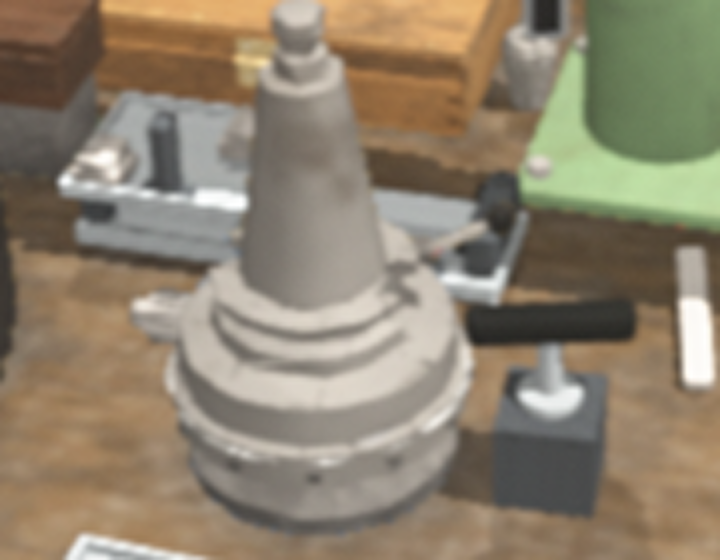

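View pics/t28c.png

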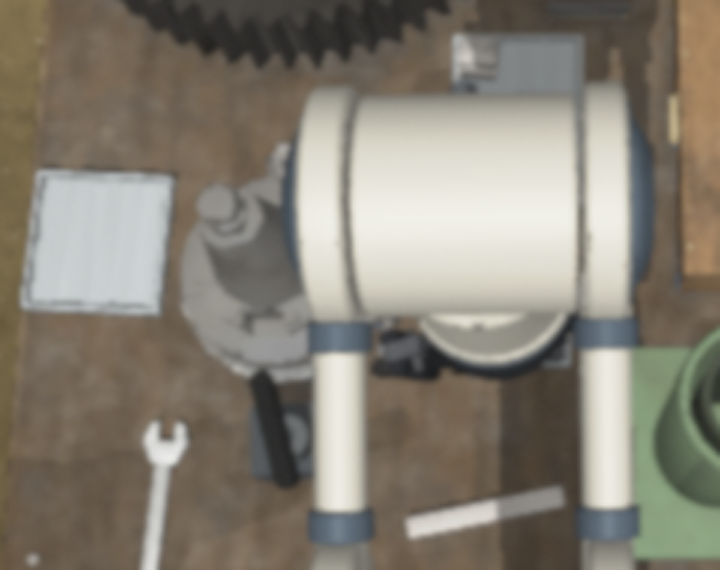

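```bash
python3 -m handwheel '[[0.035,-0.003,0,0,0,-0.07],[0.035,-0.003,0,0,0,-0.07],[0.035,-0.003,0,0,0,-0.07],[0.035,-0.003,0,0,0,-0.07],[0.025,-0.003,-0.01,0,0,0]]'; python3 -m handwheel '[[0.002,0,-0.03,0,0,0],[0,0,-0.03,0,0,0],[0,0,-0.015,0,0,0],[0,0,0,0,0,0],[0,0,0,0,0,0]]'; python3 -c "
from h import *
st()"
```

```text
clock: 57.57
position: [0.5796, 0.0305, 0.1809]
ee_rot: [0.71, -0.704, 0.001, -0.002]
ft_force: [-0.2, 0.5, 0.0]
width: 0.488
clock: 57.98
position: [0.578, 0.0302, 0.1035]
ee_rot: [0.711, -0.703, -0.001, 0.001]
ft_force: [0.0, -0.3, 1.4]
width: 0.487
t 57.98 pos [0.578  0.0302 0.1035] yaw -89.35 tilt xy [-0.0023  0.0004] F [ 0.  -0.3  1.4] w 0.487 q [-0.01  0.06  1.53  0.    1.55  1.55]
```

```bash
python3 -m handwheel '[[0.001,-0.009,-0.005,0,0,-0.01],[0,0,-0.01,0,0,0],[0,0,-0.01,0,0,0],[0,0,0,0,0,0],[0,0,0,0,0,0]]'; python3 -c "
from h import *
st()"
```

```text
clock: 58.4
position: [0.5791, 0.0194, 0.0785]
ee_rot: [-0.707, 0.708, 0.001, -0.0]
ft_force: [-0.2, -0.1, -0.1]
width: 0.488
t 58.4 pos [0.5791 0.0194 0.0785] yaw -90.06 tilt xy [-0.0016  0.0001] F [-0.2 -0.1 -0.1] w 0.488 q [-0.03  0.08  1.56  0.    1.5   1.55]
```

```bash
python3 -m handwheel '[[0,0.001,0.001,0,0,0],[0,0,0,0,0,0]]'; python3 -m handwheel '[[0,0,0,0,0,0],[0,0,0,0,0,0],[0,0,0,0,0,0],[0,0,0,0,0,0],[0,0,0,0,0,0]]' 255 40; python3 -m handwheel '[[0,0,0.015,0,0,0],[0,0,0.035,0,0,0],[0,0,0.041,0,0,0],[0,0,0.041,0,0,0],[0,0,0.041,0,0,0]]';  python3 -m handwheel '[[0.004,0.02,0.035,0,0,0],[0.004,0.035,0.02,0,0,0],[0.004,0.04,0,0,0,0],[0.004,0.04,0,0,0,0],[0,0.04,0,0,0,0]]'; python3 -c "
from h import *
st(); s=snap('side','s29.png')"
```

```text
clock: 58.57
position: [0.58, 0.0206, 0.0811]
ee_rot: [-0.707, 0.707, -0.0, 0.0]
ft_force: [0.1, -0.3, 0.2]
width: 0.489
clock: 58.98
position: [0.5801, 0.0205, 0.0812]
ee_rot: [-0.707, 0.707, -0.001, 0.001]
ft_force: [-0.7, 0.9, 6.0]
width: 0.312
clock: 59.4
position: [0.579, 0.0204, 0.254]
ee_rot: [-0.707, 0.707, 0.001, -0.001]
ft_force: [0.3, -0.7, -0.2]
width: 0.311
clock: 59.82
position: [0.596, 0.1969, 0.3079]
ee_rot: [-0.706, 0.708, -0.0, -0.0]
ft_force: [0.9, 0.1, -0.8]
width: 0.311
t 59.82 pos [0.596  0.1969 0.3079] yaw -90.11 tilt xy [-0.0001 -0.0002] F [ 0.9  0.1 -0.8] w 0.311 q [ 0.26  0.19  1.04 -0.    1.92  1.84]
```

View pics/s29.png

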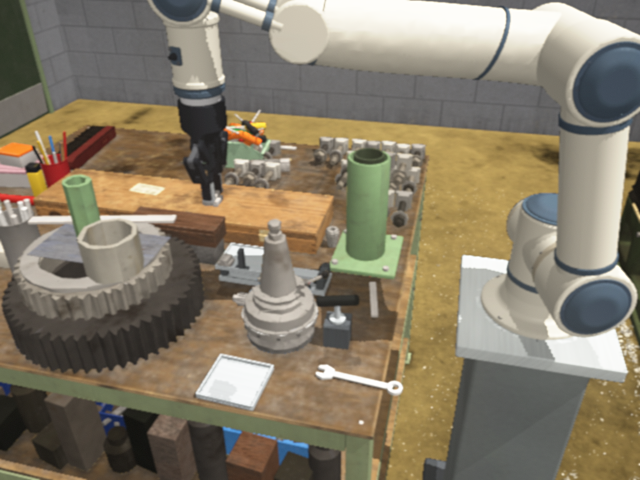

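```bash
python3 -m handwheel '[[0,0.04,0,0,0,0],[0,0.04,0,0,0,0],[0,0.04,0,0,0,0],[-0.03,0.015,0,0,0,0],[-0.033,0.007,0,0,0,0]]';python3 -m handwheel '[[-0.033,0.006,-0.005,0,0,0],[0,0,-0.03,0,0,0],[0,0,-0.04,0,0,0],[0,0,-0.04,0,0,0],[0,0,-0.04,0,0,0]]'; python3 -m handwheel '[[0,0,-0.04,0,0,0],[0,0,-0.03,0,0,0],[0,0,-0.01,0,0,0],[0,0,0,0,0,0],[0,0,0,0,0,0]]'; python3 -c "
from h import *
st(); s=snap('side','s30.png'); snap('top','t30.png')"
```

```text
clock: 60.28
position: [0.5328, 0.3402, 0.3014]
ee_rot: [0.707, -0.707, -0.002, 0.005]
ft_force: [0.3, 1.0, -0.5]
width: 0.311
clock: 60.7
position: [0.4991, 0.3432, 0.1513]
ee_rot: [-0.707, 0.707, -0.0, 0.0]
ft_force: [-0.6, 0.9, -1.7]
width: 0.312
clock: 61.12
position: [0.5, 0.3435, 0.0741]
ee_rot: [-0.707, 0.707, -0.0, 0.0]
ft_force: [-0.1, 0.2, 0.8]
width: 0.313
t 61.12 pos [0.5    0.3435 0.0741] yaw -90.05 tilt xy [0.0002 0.0001] F [-0.1  0.2  0.8] w 0.313 q [ 0.55  0.15  1.49 -0.    1.5   2.12]
```

View pics/s30.png

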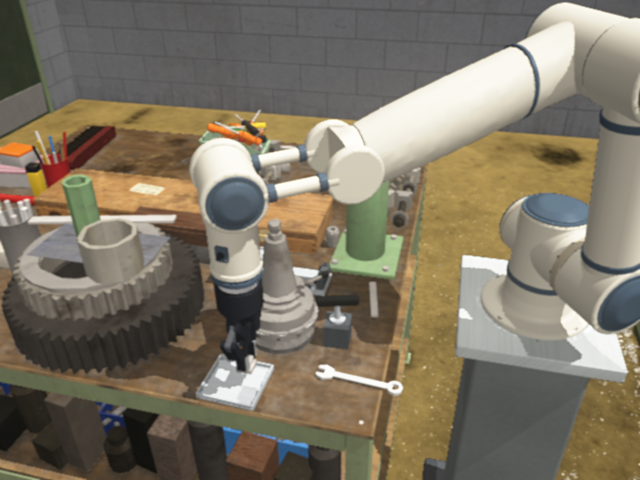

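```bash
python3 -m handwheel '[[0,0,-0.015,0,0,0],[0,0,-0.013,0,0,0],[0,0,-0.005,0,0,0],[0,0,0,0,0,0],[0,0,0,0,0,0]]';python3 -m handwheel '[[0,0,-0.002,0,0,0],[0,0,0,0,0,0]]';python3 -m handwheel '[[0,0,-0.001,0,0,0],[0,0,0,0,0,0]]'
```

```text
clock: 61.63
position: [0.4997, 0.3435, 0.0405]
ee_rot: [-0.707, 0.707, 0.0, -0.0]
ft_force: [-0.2, -0.5, -0.9]
width: 0.313
clock: 61.8
position: [0.4999, 0.3437, 0.0389]
ee_rot: [-0.707, 0.707, -0.0, 0.0]
ft_force: [-0.0, 0.5, -1.2]
width: 0.311
clock: 61.97
position: [0.5, 0.3437, 0.0383]
ee_rot: [-0.707, 0.707, -0.0, 0.001]
ft_force: [-0.5, -0.3, 3.3]
width: 0.312
```

```bash
python3 -m handwheel '[[0,0,0,0,0,0],[0,0,0,0,0,0],[0,0,0,0,0,0],[0,0,0,0,0,0]]' 130; python3 -m handwheel '[[0,0,0.02,0,0,0],[0,0,0.04,0,0,0],[0,0,0.041,0,0,0],[0,0,0.041,0,0,0],[0,0,0.041,0,0,0]]';python3 -m handwheel '[[0,0,0.04,0,0,0],[0,0,0.03,0,0,0],[0.03,0,0.005,0,0,0],[0.03,-0.02,0,0,0,0],[0.03,-0.025,0,0,0,0]]'
python3 - <<'E'
from h import *
st(); im=snap('top','t31.png'); s=snap('side','s31.png')
cv2.imwrite('pics/t31c.png',np.hstack([cv2.resize(im[145:215,275:335,::-1],None,fx=7,fy=7,interpolation=2),cv2.resize(im[190:260,130:190,::-1],None,fx=7,fy=7,interpolation=2)]))
E
```

```text
clock: 62.3
position: [0.4996, 0.3434, 0.0372]
ee_rot: [-0.707, 0.707, 0.0, -0.0]
ft_force: [0.5, -0.8, 0.8]
width: 0.49
clock: 62.72
position: [0.4993, 0.3433, 0.2221]
ee_rot: [-0.707, 0.707, 0.0, -0.0]
ft_force: [-0.1, -0.5, 0.3]
width: 0.487
clock: 63.13
position: [0.5903, 0.2997, 0.2966]
ee_rot: [0.708, -0.706, 0.0, -0.001]
ft_force: [0.2, -0.4, -0.5]
width: 0.49
t 63.13 pos [0.5903 0.2997 0.2966] yaw -89.84 tilt xy [0.0023 0.0016] F [ 0.2 -0.4 -0.5] w 0.49 q [0.42 0.28 0.95 0.   1.91 1.99]
```

View pics/t31c.png

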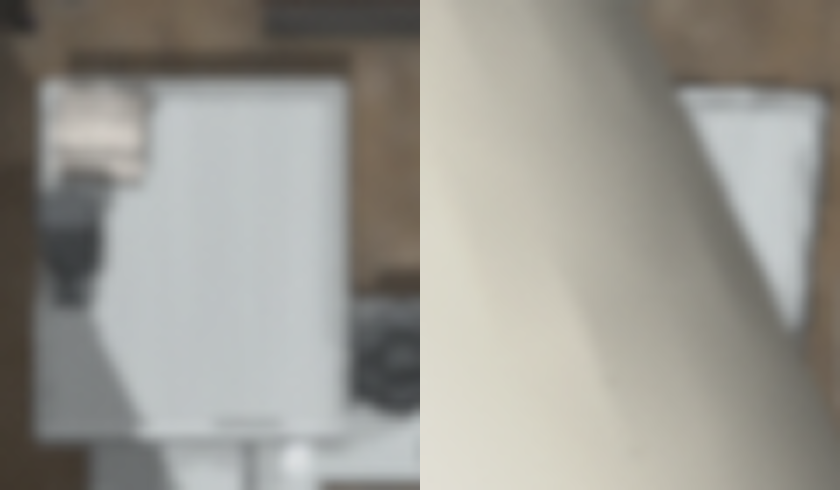

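View pics/s31.png

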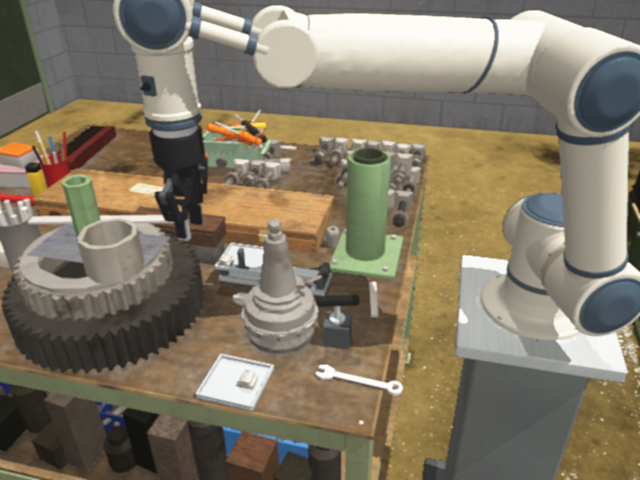

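Run:
```python
from h import *
im=cv2.imread('pics/t31.png'); s=cv2.imread('pics/s31.png')
cv2.imwrite('pics/box.png',np.hstack([cv2.resize(im[40:180,270:370],None,fx=4,fy=4,interpolation=2),cv2.resize(s[170:310,140:240],None,fx=4,fy=4,interpolation=2)]))
```

```text
(no output)
```

View pics/box.png

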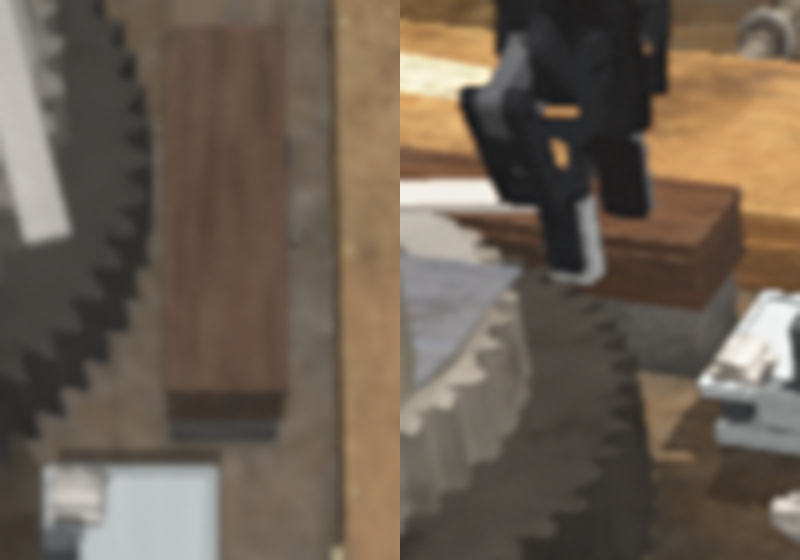

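Run:
```python
from h import *
o1,d1=ray('top',311.2,138);o2,d2=ray('side',216.7,232.5)
t=np.linalg.lstsq(np.stack([d1,-d2],1),o2-o1,rcond=None)[0]; print(o1+t[0]*d1,o2+t[1]*d2)
```

```text
[0.68999381 0.01715773 0.09280364] [0.68424366 0.01607223 0.09019611]
```

```bash
python3 -m handwheel '[[0,-0.04,0,0,0,-0.035],[0,-0.04,0,0,0,-0.035],[0.005,-0.04,0,0,0,0],[0.015,-0.035,0,0,0,0],[0.015,-0.035,0,0,0,0]]';python3 -m handwheel '[[0.015,-0.035,0,0,0,0],[0.007,-0.01,-0.02,0,0,0],[0,0,-0.04,0,0,0],[0,0,-0.04,0,0,0],[0,0,-0.04,0,0,0]]';python3 -m handwheel '[[0,0,-0.03,0,0,0],[0,0,-0.015,0,0,0],[0,0,0,0,0,0],[0,0,0,0,0,0]]'; python3 -c "
from h import *
st()"
```

```text
clock: 63.65
position: [0.6243, 0.1071, 0.296]
ee_rot: [-0.682, 0.732, -0.0, 0.0]
ft_force: [1.0, 0.6, -0.1]
width: 0.487
clock: 64.07
position: [0.6466, 0.0631, 0.1541]
ee_rot: [-0.681, 0.732, -0.0, 0.001]
ft_force: [0.1, -1.2, 0.2]
width: 0.488
clock: 64.4
position: [0.646, 0.0637, 0.1095]
ee_rot: [-0.682, 0.732, 0.001, -0.001]
ft_force: [0.7, 0.1, 0.2]
width: 0.489
t 64.4 pos [0.646  0.0637 0.1095] yaw -94.05 tilt xy [-0.0022 -0.    ] F [0.7 0.1 0.2] w 0.489 q [0.05 0.24 1.32 0.   1.58 1.69]
```

```bash
python3 -m handwheel '[[0,0.002,-0.01,0,0,0],[0,0,-0.01,0,0,0],[0,0,-0.008,0,0,0],[0,0,0,0,0,0],[0,0,0,0,0,0]]';python3 -m handwheel '[[0,0,0,0,0,0],[0,0,0,0,0,0]]';python3 -c "
from h import *
st(); s=snap('side','s32.png'); cv2.imwrite('pics/s32c.png',cv2.resize(s[190:290,190:310,::-1],None,fx=6,fy=6,interpolation=2))"
```

```text
clock: 64.82
position: [0.6463, 0.0655, 0.0816]
ee_rot: [-0.682, 0.732, 0.0, -0.0]
ft_force: [0.1, -0.4, -0.6]
width: 0.488
clock: 64.98
position: [0.647, 0.0654, 0.083]
ee_rot: [-0.682, 0.732, -0.0, 0.0]
ft_force: [-0.2, 0.5, 0.3]
width: 0.488
t 64.98 pos [0.647  0.0654 0.083 ] yaw -94.06 tilt xy [0.0011 0.    ] F [-0.2  0.5  0.3] w 0.488 q [ 0.05  0.26  1.35 -0.    1.53  1.69]
```

View pics/s32c.png

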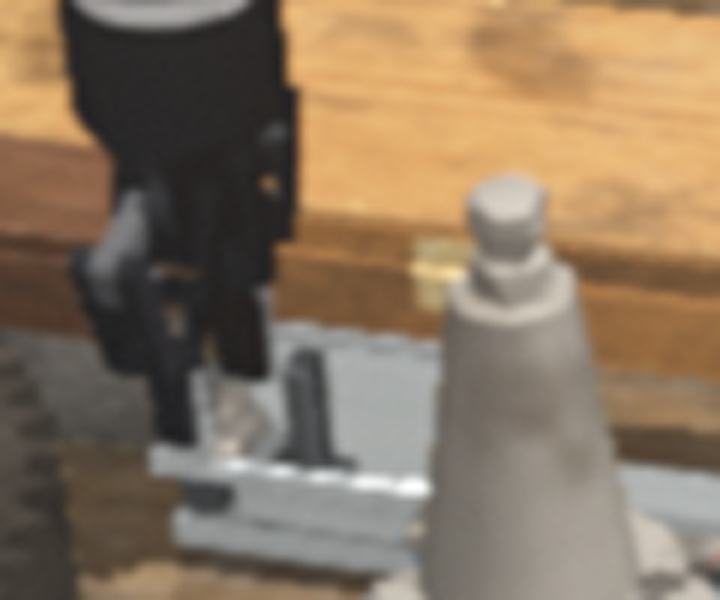

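Fingers straddle the nut. Lower a touch, close, lift.

```bash
python3 -m handwheel '[[0,0,-0.002,0,0,0],[0,0,0,0,0,0]]'; python3 -m handwheel '[[0,0,0,0,0,0],[0,0,0,0,0,0],[0,0,0,0,0,0],[0,0,0,0,0,0],[0,0,0,0,0,0]]' 255 40;python3 -c "
from h import *
st()"; python3 -m handwheel '[[0,0,0.01,0,0,0],[0,0,0.03,0,0,0],[0,0,0.041,0,0,0],[0,0,0.041,0,0,0],[0,0,0.041,0,0,0]]';  python3 -m handwheel '[[-0.01,0.01,0.035,0,0,0],[-0.01,0.03,0.025,0,0,0],[-0.02,0.035,0,0,0,0],[-0.01,0.035,0,0,0,0],[0,0.04,0,0,0,0]]'; python3 -c "
from h import *
st(); s=snap('side','s33.png'); snap('top','t33.png'); cv2.imwrite('pics/s33c.png',cv2.resize(s[130:290,140:300,::-1],None,fx=4,fy=4,interpolation=2))"
```

```text
clock: 65.2
position: [0.6467, 0.0655, 0.0803]
ee_rot: [-0.682, 0.732, -0.0, 0.0]
ft_force: [0.0, -0.1, 0.5]
width: 0.492
clock: 65.62
position: [0.6468, 0.0654, 0.0805]
ee_rot: [-0.682, 0.732, -0.0, 0.0]
ft_force: [0.9, 0.3, 0.9]
width: 0.312
t 65.62 pos [0.6468 0.0654 0.0805] yaw -94.06 tilt xy [ 0.0004 -0.    ] F [0.9 0.3 0.9] w 0.312 q [ 0.05  0.26  1.36 -0.    1.53  1.69]
clock: 66.03
position: [0.6461, 0.0655, 0.2453]
ee_rot: [-0.682, 0.732, 0.0, -0.0]
ft_force: [1.3, 1.0, -0.5]
width: 0.312
clock: 66.45
position: [0.5952, 0.2161, 0.3063]
ee_rot: [-0.681, 0.732, -0.001, 0.001]
ft_force: [0.0, -1.1, -1.5]
width: 0.312
t 66.45 pos [0.5952 0.2161 0.3063] yaw -94.13 tilt xy [0.003  0.0007] F [ 0.  -1.1 -1.5] w 0.312 q [ 0.29  0.2   1.02 -0.    1.92  1.94]
```

View pics/s33c.png

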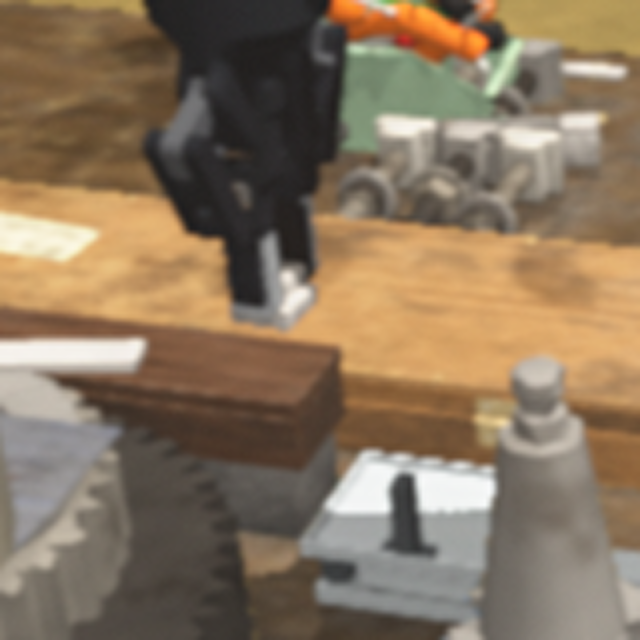

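```bash
python3 -m handwheel '[[0,0.04,0,0,0,0.03],[0,0.04,0,0,0,0.03],[-0.01,0.04,0,0,0,0],[-0.02,0.008,-0.01,0,0,0],[-0.019,0.002,-0.03,0,0,0]]';python3 -m handwheel '[[0,0,-0.04,0,0,0],[0,0,-0.04,0,0,0],[0,0,-0.04,0,0,0],[0,0,-0.04,0,0,0],[0,0,-0.03,0,0,0]]'; python3 -m handwheel '[[0,0,-0.01,0,0,0],[0,0,0,0,0,0],[0,0,0,0,0,0]]'; python3 -c "
from h import *
st()"
```

```text
clock: 66.97
position: [0.5479, 0.3485, 0.2665]
ee_rot: [-0.704, 0.71, -0.001, 0.003]
ft_force: [0.4, 0.2, 0.1]
width: 0.313
clock: 67.38
position: [0.5465, 0.3442, 0.0695]
ee_rot: [-0.703, 0.711, 0.0, -0.002]
ft_force: [0.7, 0.2, -1.3]
width: 0.31
clock: 67.63
position: [0.5483, 0.3454, 0.0647]
ee_rot: [-0.703, 0.711, -0.0, 0.0]
ft_force: [0.0, -0.2, 0.1]
width: 0.311
t 67.63 pos [0.5483 0.3454 0.0647] yaw -90.64 tilt xy [0.0009 0.0004] F [ 0.  -0.2  0.1] w 0.311 q [ 0.51  0.26  1.38 -0.    1.5   2.09]
```

```bash
python3 -m handwheel '[[-0.001,0,-0.01,0,0,0],[0,0,-0.01,0,0,0],[0,0,-0.004,0,0,0],[0,0,0,0,0,0],[0,0,0,0,0,0]]';python3 -m handwheel '[[0,0,-0.002,0,0,0],[0,0,0,0,0,0]]';python3 -m handwheel '[[0,0,-0.001,0,0,0],[0,0,0,0,0,0]]'
```

```text
clock: 68.05
position: [0.5465, 0.3454, 0.0392]
ee_rot: [-0.703, 0.711, 0.0, -0.0]
ft_force: [0.1, -0.1, -0.9]
width: 0.314
clock: 68.22
position: [0.5469, 0.3456, 0.0376]
ee_rot: [-0.703, 0.711, -0.0, 0.0]
ft_force: [0.5, -0.1, -0.6]
width: 0.309
clock: 68.38
position: [0.5469, 0.3456, 0.0375]
ee_rot: [-0.703, 0.711, -0.0, 0.0]
ft_force: [-2.0, -1.4, 4.1]
width: 0.312
```

Release, lift, retreat clear, and check.

```bash
python3 -m handwheel '[[0,0,0.001,0,0,0],[0,0,0,0,0,0],[0,0,0,0,0,0],[0,0,0,0,0,0]]' 130; python3 -m handwheel '[[0,0,0.02,0,0,0],[0,0,0.04,0,0,0],[0,0,0.041,0,0,0],[0,0,0.041,0,0,0],[0,0,0.041,0,0,0]]';python3 -m handwheel '[[0,0,0.04,0,0,0],[0,0,0.03,0,0,0],[0.02,-0.01,0.005,0,0,0],[0.02,-0.035,0,0,0,0],[0,-0.04,0,0,0,0]]';python3 -m handwheel '[[0,-0.04,0,0,0,0],[0,-0.04,0,0,0,0],[0,-0.04,0,0,0,0],[0,-0.04,0,0,0,0],[0,-0.04,0,0,0,0]]';python3 -m handwheel '[[0,-0.04,0,0,0,0],[0,-0.04,0,0,0,0],[0,-0.04,0,0,0,0],[0,-0.04,0,0,0,0],[0,-0.04,0,0,0,0]]';python3 -m handwheel '[[0,-0.04,0,0,0,0],[0,0,0,0,0,0],[0,0,0,0,0,0],[0,0,0,0,0,0],[0,0,0,0,0,0]]'
python3 - <<'E'
from h import *
st(); snap('top','t40.png'); snap('side','s40.png')
E
```

```text
clock: 68.72
position: [0.5466, 0.3455, 0.0372]
ee_rot: [-0.703, 0.711, 0.0, -0.0]
ft_force: [0.1, 0.2, -0.7]
width: 0.492
clock: 69.13
position: [0.5463, 0.3453, 0.222]
ee_rot: [-0.703, 0.711, 0.0, -0.0]
ft_force: [1.6, 0.9, 0.1]
width: 0.496
clock: 69.55
position: [0.5887, 0.2608, 0.2941]
ee_rot: [-0.704, 0.71, -0.0, 0.0]
ft_force: [1.0, -0.7, -0.3]
width: 0.491
clock: 69.97
position: [0.5863, 0.0586, 0.2953]
ee_rot: [-0.703, 0.711, -0.0, 0.0]
ft_force: [0.3, -0.5, -0.5]
width: 0.494
clock: 70.38
position: [0.5863, -0.1415, 0.2953]
ee_rot: [-0.703, 0.711, -0.0, 0.0]
ft_force: [0.8, 0.4, -0.2]
width: 0.488
clock: 70.8
position: [0.5868, -0.1784, 0.2954]
ee_rot: [-0.704, 0.71, 0.0, 0.0]
ft_force: [0.5, 0.4, -0.2]
width: 0.489
t 70.8 pos [ 0.5868 -0.1784  0.2954] yaw -90.54 tilt xy [0.0002 0.0004] F [ 0.5  0.4 -0.2] w 0.489 q [-0.35  0.14  1.11  0.    1.89  1.23]
```

View pics/t40.png

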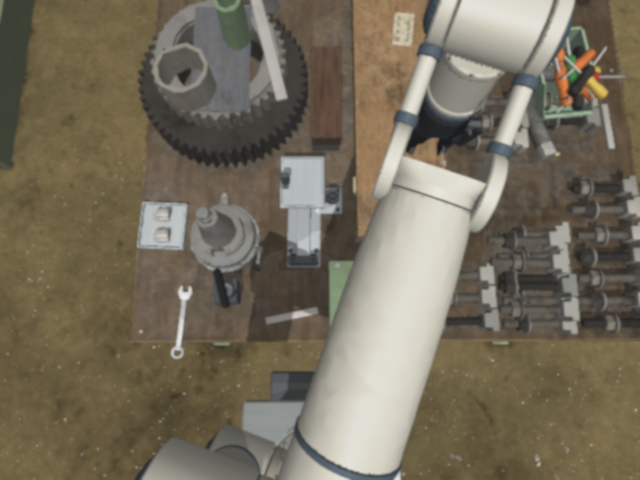

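View pics/s40.png

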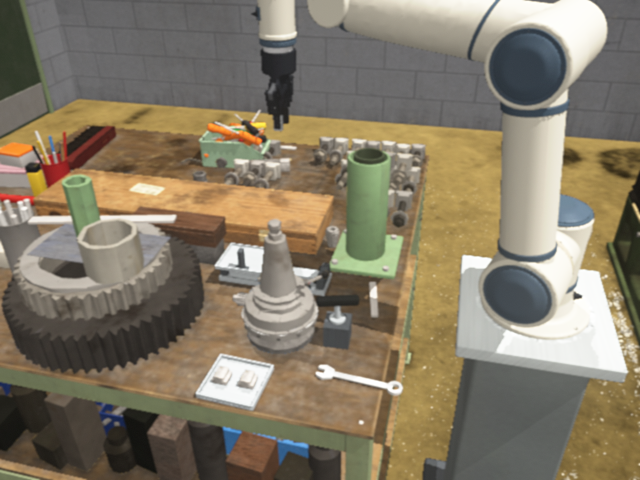

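```bash
python3 - <<'E'
from h import *
f=lambda n:cv2.cvtColor(cv2.imread('pics/'+n),cv2.COLOR_BGR2GRAY)[185:208,325:342].astype(float).ravel()
for r in('t0.png','top0.png','t6.png','t25.png','t13.png'):
    try: print(r,np.corrcoef(f(r),f('t40.png'))[0,1].round(4))
    except Exception as e: pass
E
python3 -c "
from cell import ctrl
print(ctrl.finish_job())"
```

```text
top0.png 0.8614
t6.png 0.8831
t25.png 0.8875
t13.png 0.7762
the job is handed in; nothing more can be done
None[ WARN:0@0.465] global loadsave.cpp:275 findDecoder imread_('pics/t0.png'): can't open/read file: check file path/integrity
```

I carried out the whole job in the order asked and handed it in at about 71 s. No verdict comes back, and I never felt a firm stop in the lock screw in either direction.

**What I did**
- I found two T-nuts, no third, and set both flat in the load tray with the carriage locked.
- I seated the key fully, turned the screw counter-clockwise, took the key out and parked it in its stand.
- I pulled the carriage by its tab at about 0.05 m/s to the near stop (15 N) and back to the far stop (13 N). The measured travel was 0.12 m, and it rubbed at about 2–3.5 N with no sticky spot.
- I seated the key again, turned the screw clockwise to lock it, put the key back in its stand and put both nuts in the parts tray.

**Last checks**
- **Final pictures:** both nuts lie flat in the parts tray, the load tray is empty, the carriage is parked at the far stop and the key stands upright. The spanner and collet were not touched, and the arm is clear of everything.
- **Nut knocked aside:** one nut was moved into the far-left corner of the load tray before the run. It still lay flat, so I left it there.

**What disagreed**
- **No stop felt:** the key turned about 108° one way and 115° the other, against the 72° of screw travel plus about 10° of expected play. The torque stayed near 0.1 N m, and the key slipped about 5–8° in the jaws on the locking turn.
- **How I judged the screw angle:** I went by its cam lobe in the top picture, about 73° when freed. After locking, with the key out, the lobe looked the same as at the start.
- **Final lock comparison is weak:** the last picture correlates with the locked views at 0.86–0.89 and with the free view at 0.78. I did not tug the carriage to confirm the lock.

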